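# Fit the jar carrier to the rotary mixer, load it and start it

## Task

Swing the mixer's dust cover fully aside, take the jar carrier from its stand and fit it all the way down onto the square spindle. Then put every squat white sample jar on the bench upright into a cup of the carrier, one to a cup, and finally press the start pedal right down to its stop for a moment and let it come up again. Leave the amber bottle where it stands.

Things in the scene. Friction and masses are not known exactly. Their poses are not given: they have to be found in the camera images.
- cover (a joint): Swing angle of the mixer's dust cover: flat aluminium plate 135 x 86 x 5 mm on top of the mixer (plate top 56 mm above the bench), turning level on one upright pin near its end. 0 = over the well; grows to the stop at 2.2 rad as the plate swings clockwise seen from above. Stays where left (friction, about 1 N at the knob); starts at 0 to 0.25
- cover_pin (a point): Axis of the dust cover's pin, at the plate's top face, 56 mm above the bench; 75 mm from the mixer's centre, on the side that faces the robot
- cover_knob (a point): Top centre of the black round knob on the cover, 16 mm in diameter, standing 26 mm above the plate (top 82 mm above the bench), 75 mm from the pin. With the cover at 0 it is right over the spindle
- mixer: Rotary mixer, fixed: white and grey block 200 x 200 x 50 mm with a square well, 72 x 72 mm, in the middle of its top; the well's floor is 16 mm above the bench. Origin at the centre of the underside; x away from the robot, z up
- spindle: Drive spindle, fixed upright in the middle of the well, does not turn: steel, 18 x 18 mm square, 32 mm high, the last 5 mm tapering to 12 mm square; tip 2 mm below the mixer's top. Origin at the centre of its foot on the well's floor (16 mm above the bench), z up, x and y square to its flats; its yaw differs from the mixer's
- stand: Parking stand, fixed: grey square ring 100 x 100 x 62 mm with a 70 mm square opening, on which the carrier stands at the start. Origin at the centre of the underside
- carrier: Jar carrier, 0.8 kg, 212 mm wide. Square 40 mm boss below, bore 20 x 20 mm, 54 deep, flats along x and y; four cups 72 mm from the axis at +x, +y, -x, -y, undersides 54 and rims 78 mm above the origin; black bar grip on top, 60 mm along x, 14 along y, 95 to 133 mm above it. Origin: centre of the boss's lower face, 8 mm above the bench on the stand; when home, at the spindle's origin, any quarter turn
- pedal (a joint): Angle of the start pedal, 0 = up, 0.24 rad = down at its stop. It springs back up; needs about 4 N at the pad to start and 9 N at the stop
- pedal_pad (a point): Point on the top of the pedal's ribbed rubber pad, on its middle line, 85 mm from the hinge, 52 mm above the bench when up; goes down 20 mm to the stop. The steel pedal is 118 mm long, 82 wide, on a dark base plate 140 x 100 mm, hinged at the end away from the robot, free end towards the robot
- cup0 (a point): Centre of the inner floor of the carrier's cup on its +x side (62 mm inside diameter, 20 mm deep, wall 3 mm); a seated jar's origin lies here. 58 mm above the carrier's origin
- cup1 (a point): Centre of the inner floor of the carrier's cup on its +y side (62 mm inside diameter, 20 mm deep, wall 3 mm); a seated jar's origin lies here. 58 mm above the carrier's origin
- cup2 (a point): Centre of the inner floor of the carrier's cup on its -x side (62 mm inside diameter, 20 mm deep, wall 3 mm); a seated jar's origin lies here. 58 mm above the carrier's origin
- cup3 (a point): Centre of the inner floor of the carrier's cup on its -y side (62 mm inside diameter, 20 mm deep, wall 3 mm); a seated jar's origin lies here. 58 mm above the carrier's origin
- jar0: Squat white sample jar with grey screw lid, upright, 50 mm in diameter and 66 mm tall, about 0.12 kg; three or four are present. Origin at the centre of its underside, z up
- jar1: Squat white sample jar with grey screw lid, upright, 50 mm in diameter and 66 mm tall, about 0.12 kg; three or four are present. Origin at the centre of its underside, z up
- jar2: Squat white sample jar with grey screw lid, upright, 50 mm in diameter and 66 mm tall, about 0.12 kg; three or four are present. Origin at the centre of its underside, z up
- jar3: Squat white sample jar with grey screw lid, upright, 50 mm in diameter and 66 mm tall, about 0.12 kg; three or four are present. Origin at the centre of its underside, z up
- reagent: Bystander: taller amber bottle with black cap, 48 mm in diameter, 125 mm tall, standing among the jars; not to be loaded. Origin at the centre of its underside
Mind the look-alikes: they are no part of the job. What is shaped like the jar3 but black or purple is not meant.

How it is judged (in metres and radians):
On the way, in this order (a step that is already met when the one before it is completed fails the run):
1. the dust cover is swung fully aside (value of joint cover above 1.9 rad), for 0.2 s.
2. the empty carrier is fully home on the spindle (horizontal distance between carrier and spindle below 0.004 m and z of carrier in the frame of spindle below 0.005 m and angle between carrier's own z axis and vertical below 0.08 rad and (angle between the x axis of carrier and the x axis of spindle, either way round below 0.15 rad or angle between the x axis of carrier and the y axis of spindle, either way round below 0.15 rad)), for 0.3 s.
3. every jar stands in a cup of the carrier (all of step 2 and ((horizontal distance between jar0 and cup0 below 0.009 m and distance between jar0 and cup0 below 0.011 m) or (horizontal distance between jar0 and cup1 below 0.009 m and distance between jar0 and cup1 below 0.011 m) or (horizontal distance between jar0 and cup2 below 0.009 m and distance between jar0 and cup2 below 0.011 m) or (horizontal distance between jar0 and cup3 below 0.009 m and distance between jar0 and cup3 below 0.011 m)) and angle between each of jar0, jar1, jar2, jar3's own z axis and vertical below 0.15 rad and ((horizontal distance between jar1 and cup0 below 0.009 m and distance between jar1 and cup0 below 0.011 m) or (horizontal distance between jar1 and cup1 below 0.009 m and distance between jar1 and cup1 below 0.011 m) or (horizontal distance between jar1 and cup2 below 0.009 m and distance between jar1 and cup2 below 0.011 m) or (horizontal distance between jar1 and cup3 below 0.009 m and distance between jar1 and cup3 below 0.011 m)) and ((horizontal distance between jar2 and cup0 below 0.009 m and distance between jar2 and cup0 below 0.011 m) or (horizontal distance between jar2 and cup1 below 0.009 m and distance between jar2 and cup1 below 0.011 m) or (horizontal distance between jar2 and cup2 below 0.009 m and distance between jar2 and cup2 below 0.011 m) or (horizontal distance between jar2 and cup3 below 0.009 m and distance between jar2 and cup3 below 0.011 m)) and ((horizontal distance between jar3 and cup0 below 0.009 m and distance between jar3 and cup0 below 0.011 m) or (horizontal distance between jar3 and cup1 below 0.009 m and distance between jar3 and cup1 below 0.011 m) or (horizontal distance between jar3 and cup2 below 0.009 m and distance between jar3 and cup2 below 0.011 m) or (horizontal distance between jar3 and cup3 below 0.009 m and distance between jar3 and cup3 below 0.011 m))), for 0.3 s.
4. with the jars in place, the pedal is pressed down to its stop (value of joint pedal above 0.215 rad and ((horizontal distance between jar0 and cup0 below 0.009 m and distance between jar0 and cup0 below 0.011 m) or (horizontal distance between jar0 and cup1 below 0.009 m and distance between jar0 and cup1 below 0.011 m) or (horizontal distance between jar0 and cup2 below 0.009 m and distance between jar0 and cup2 below 0.011 m) or (horizontal distance between jar0 and cup3 below 0.009 m and distance between jar0 and cup3 below 0.011 m)) and angle between each of jar0, jar1, jar2, jar3's own z axis and vertical below 0.15 rad and ((horizontal distance between jar1 and cup0 below 0.009 m and distance between jar1 and cup0 below 0.011 m) or (horizontal distance between jar1 and cup1 below 0.009 m and distance between jar1 and cup1 below 0.011 m) or (horizontal distance between jar1 and cup2 below 0.009 m and distance between jar1 and cup2 below 0.011 m) or (horizontal distance between jar1 and cup3 below 0.009 m and distance between jar1 and cup3 below 0.011 m)) and ((horizontal distance between jar2 and cup0 below 0.009 m and distance between jar2 and cup0 below 0.011 m) or (horizontal distance between jar2 and cup1 below 0.009 m and distance between jar2 and cup1 below 0.011 m) or (horizontal distance between jar2 and cup2 below 0.009 m and distance between jar2 and cup2 below 0.011 m) or (horizontal distance between jar2 and cup3 below 0.009 m and distance between jar2 and cup3 below 0.011 m)) and ((horizontal distance between jar3 and cup0 below 0.009 m and distance between jar3 and cup0 below 0.011 m) or (horizontal distance between jar3 and cup1 below 0.009 m and distance between jar3 and cup1 below 0.011 m) or (horizontal distance between jar3 and cup2 below 0.009 m and distance between jar3 and cup2 below 0.011 m) or (horizontal distance between jar3 and cup3 below 0.009 m and distance between jar3 and cup3 below 0.011 m))), for 0.2 s.
At the end, for the whole second after the job is handed in: Cover open beyond 1.9 rad; carrier home on the spindle (4 mm sideways, 5 mm height, 0.15 rad yaw, 0.08 rad tilt); each jar present in a cup (9 mm sideways, 11 mm in all, tilt under 0.15 rad); all at rest; pedal up (below 0.04 rad) after 0.2 s at its stop (over 0.215) with the jars loaded (all of step 3 and value of joint cover above 1.9 rad and linear speed of each of jar0, jar1, jar2, jar3, carrier below 0.03 m/s and value of joint pedal below 0.04 rad); the robot touches nothing.
It fails at once if the amber bottle is knocked over or shifted by more than 5 cm (distance of reagent from where it was at the start of the episode above 0.05 m or angle between reagent's own z axis and vertical above 0.6 rad).
Of jar0, jar1, jar2, jar3 only 3 to 4 are there at a start; the rules pass over those that are not, and their reading is None.
At some moment in a run one of jar0, jar1, jar2, jar3 may be knocked a few centimetres aside while the robot is not near it.
It also fails if it takes over 208 s, if anything falls off the work surface, if the arm or the gripper's body presses on something with over 40 N, if the wrist force passes 120 N, or if a joint passes its speed limit or range.

## Robot

A 7-joint arm with a two-finger parallel gripper is mounted at the origin on the work surface. World frame = base frame: x ahead of the robot, y to its left, z up, the work surface at z = 0. Lengths are in m, angles in degrees, forces in N, time in s.
With the tool pointing down it reaches from about 0.4 to 0.875 m from the base axis. Payload 6.5 kg.
Tool frame: the origin (TCP) lies at the very end of the fingers, on their centre line; the grasp point (between the pads) lies 19 mm behind it (arm.pinch_z is the distance from the TCP to the grasp point, in m); z points along the fingers, y is the direction in which the jaws open and shut (so a half turn about z gives the same grasp; the last joint's range is limited). The gripper opens to 85 mm and grips with 20 to 120 N. Pads are 22 mm wide; open, the fingers measure 114 mm over their backs; the gripper's body (76 mm by 85 mm) begins 54 mm behind the grasp point. The pads swing forward as they close: fully open they stand 13 mm farther back than shut.
Start: joints at [68.4, 30.733, -0.252, 88.115, 0.149, 61.152, -4.079], TCP at [0.199, -0.619, 0.211] pointing down, gripper open.
Joint ranges: [-154.64, 154.64], [-21.42, 123.67], [-72.66, 72.17], [13.99, 137.28], [-74.86, 254.86], [10.95, 109.41], [-158.01, 158.01]. Speed limits (degrees/s): [136.94, 136.94, 180, 180, 180, 180, 180].

## Interface

Orientations are given as [roll, pitch, yaw] about the fixed x, y, z axes, in that order (R = Rz(yaw) Ry(pitch) Rx(roll)).
In Python, from bench import sense, optics, ticket, arm gives the robot as it stands.
- The arm moves only by the tool jog_arm, never from a script. Its argument "motion" is a list of rows, each an object with "fingers": the finger opening in cm, from 0 to 8.54; "slide": the shift along the tool's x, y, z in cm, a list of three; "dr": the turn, a rotation vector about the tool's x, y, z in degrees, a list of three. In form: [{"fingers": fingers, "slide": [tx, ty, tz], "dr": [wx, wy, wz]}, ...]. A call has 1 to 8 rows; each row shifts and turns the commanded pose from where the row before left it, along the tool's axes as they then stand; what a row does not reach is not made up. A row lasts 1/10 s, in which the tool goes at most 50 mm and 8.59 degrees, less where a joint would pass 70% of its speed; a pose out of reach is approached as far as the arm can. A call with a gripper value outside its range is refused whole. The fingers move at their own pace and stop on an object; "newtons" is the grip in N (left out, the last holds). Time passes only in rows, so rows that do not move let the fingers close. It gives the time, the measured TCP pose, the force and the opening at its end, in the units of the state.
- sense(): the state, without advancing time (a new reading comes with each control period).
- optics.snapshot(name): name is "scene" or "top" or "wrist"; returns a dict with "pixels" (384x512x3 uint8, red, green, blue), "depth" (384x512 float32, m along the optical axis (not along the pixel's ray), 0 where there is no reading), "intrinsics" (3x3 intrinsics, pixels), "rvec" (rotation vector, rad) and "tvec" (3), from world to camera coordinates, as OpenCV has them; the wrist camera has in their place "mount" (4x4, takes a point from camera to tool coordinates, whose origin is the TCP and whose axes are the flange's). Camera axes: x right, y down, z forward; pixel columns grow to the right and rows downward; lengths in m; the calibration is good to about 2 mm. The wrist camera is an equidistant fisheye: a pixel r from the principal point sees the ray r / f radians off the axis. A picture is of the moment at which its call begins: read the wrist's pose just before it.
- ticket.finish_job(): hands the job in, once; it reports no verdict.
The state is a dict: "t": time; "q": joint angles; "qd": joint speeds; "joint_efforts": joint torques, N m; "eef_pos": TCP position; "tool_rot": TCP orientation; "force": force on the tool from outside, world axes, zero at the start; "ft_torque": the same for the moment, N m; "finger_gap": finger opening in m.
Only numpy, scipy, OpenCV 4.12 (cv2) and the standard library are available. Lean on these libraries where they do the work, as an engineer would, in place of code of your own. Each camera call takes 0.05 s, during which the arm holds its last target.

## Working session

There is one attempt and no reset: what is moved stays moved. The work goes in short steps, Python scripts to look and compute and a tool call to move; the robot and the scene stay as the last step left them, time stands still between calls to the robot, and variables do not carry over. Pictures are saved under pics/ and viewed, and the job is handed in when it is done.

Besides the shell and the picture viewer there is one more tool, called as a command line: name --argument value ..., lists and objects as JSON in quotes. jog_arm: Moves the arm, as the interface text tells. Its arguments: {"type":"object","properties":{"motion":{"type":"array","items":{"type":"object","properties":{"fingers":{"type":"number"},"slide":{"type":"array","items":{"type":"number"}},"dr":{"type":"array","items":{"type":"number"}}}}},"newtons":{"type":"number"}},"required":["motion"]}

```bash
ls; mkdir -p pics; cat > h.py <<'E'
import numpy as np, cv2, json
from bench import sense, optics, ticket, arm
from scipy.spatial.transform import Rotation as R
def snap(n,save=None):
    s=sense(); d=optics.snapshot(n); d['s']=s
    if save: cv2.imwrite(f'pics/{save}.png',d['pixels'][:,:,::-1])
    return d
def world_pts(d,px):
    px=np.atleast_2d(np.array(px,float)); K=d['intrinsics']
    Rm=cv2.Rodrigues(np.array(d['rvec'],float))[0]; t=np.array(d['tvec']).ravel()
    out=[]
    for u,v in px:
        z=d['depth'][int(round(v)),int(round(u))]
        c=np.array([(u-K[0,2])/K[0,0]*z,(v-K[1,2])/K[1,1]*z,z]); out.append(Rm.T@(c-t))
    return np.array(out)
def on_plane(d,px,h):
    px=np.atleast_2d(np.array(px,float)); K=d['intrinsics']
    Rm=cv2.Rodrigues(np.array(d['rvec'],float))[0]; t=np.array(d['tvec']).ravel()
    o=-Rm.T@t; out=[]
    for u,v in px:
        r=Rm.T@np.array([(u-K[0,2])/K[0,0],(v-K[1,2])/K[1,1],1]); out.append(o+r*(h-o[2])/r[2])
    return np.array(out)
E
python3 - <<'E'
from h import *
s=sense(); print({k:np.round(v,3).tolist() for k,v in s.items()})
for n in ('scene','top','wrist'):
    d=snap(n,n+'0'); print(n,d['intrinsics'].round(1).tolist(), d.get('rvec'),d.get('tvec'),d.get('mount'))
    np.savez(f'{n}0.npz',**{k:v for k,v in d.items() if k!='s'})
E
```

```text
pics
{'t': 0.0, 'q': [68.399, 30.78, -0.255, 88.172, 0.148, 61.152, -4.078], 'qd': [-0.03, -0.065, -0.059, -0.055, -0.056, 0.106, 0.007], 'joint_efforts': [-0.0, -58.341, 1.048, -25.91, 0.012, 0.01, 0.0], 'eef_pos': [0.199, -0.618, 0.21], 'tool_rot': [-179.897, 0.006, 17.815], 'force': [-0.42, 0.064, -1.285], 'ft_torque': [0.04, 0.022, 0.038], 'finger_gap': 0.085}
scene [[376.5, 0.0, 261.7], [0.0, 376.5, 196.2], [0.0, 0.0, 1.0]] [ 0.84551331  2.36531952 -1.31621497] [ 0.43027191 -0.11218287  1.55929668] None
top [[434.3, 0.0, 256.1], [0.0, 434.3, 193.7], [0.0, 0.0, 1.0]] [ 2.10429217 -2.15695279  0.18291515] [-0.00188778  0.54031042  1.33276484] None
wrist [[297.3, 0.0, 255.0], [0.0, 297.3, 191.6], [0.0, 0.0, 1.0]] None None [[-1.43031590e-03 -9.47014050e-01 -3.21188953e-01  8.19171200e-02]
 [ 9.99998863e-01 -1.50822482e-03 -6.23988293e-06 -8.67449025e-04]
 [-4.78515895e-04 -3.21188597e-01  9.47015130e-01 -1.63089935e-01]
 [ 0.00000000e+00  0.00000000e+00  0.00000000e+00  1.00000000e+00]]
```

View pics/top0.png

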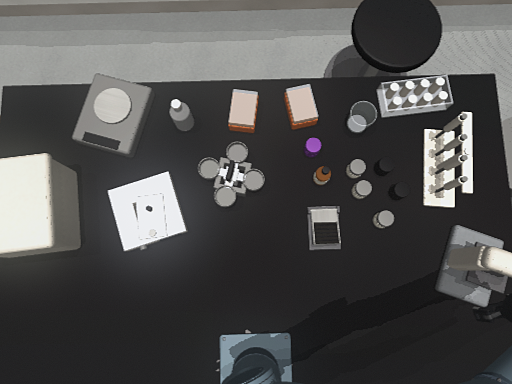

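View pics/scene0.png

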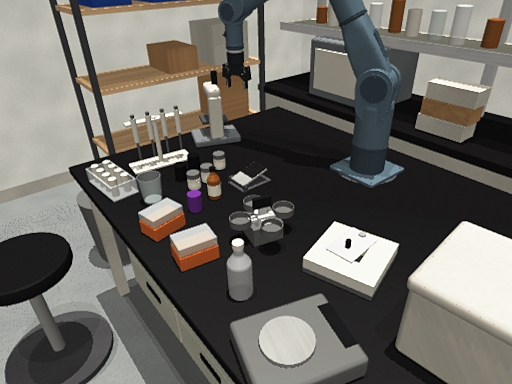

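View pics/wrist0.png

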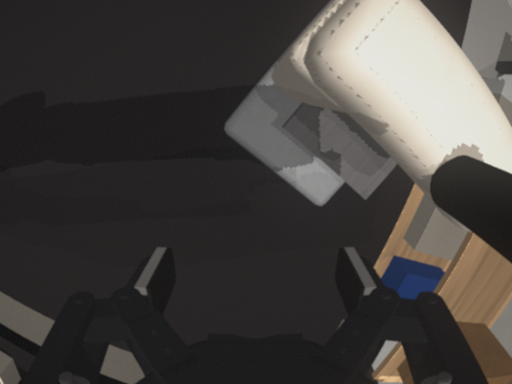

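```bash
python3 - <<'E'
import cv2
a=cv2.imread('pics/top0.png'); b=cv2.imread('pics/scene0.png')
cv2.imwrite('pics/c1.png',cv2.resize(a[125:255,285:435],None,fx=5,fy=4.6,interpolation=3)[:600])
cv2.imwrite('pics/c2.png',cv2.resize(a[135:255,100:270],None,fx=4.7,fy=4.7,interpolation=3))
cv2.imwrite('pics/c3.png',cv2.resize(b[130:250,130:290],None,fx=5,fy=5,interpolation=3))
E
```

```text
(no output)
```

View pics/c1.png

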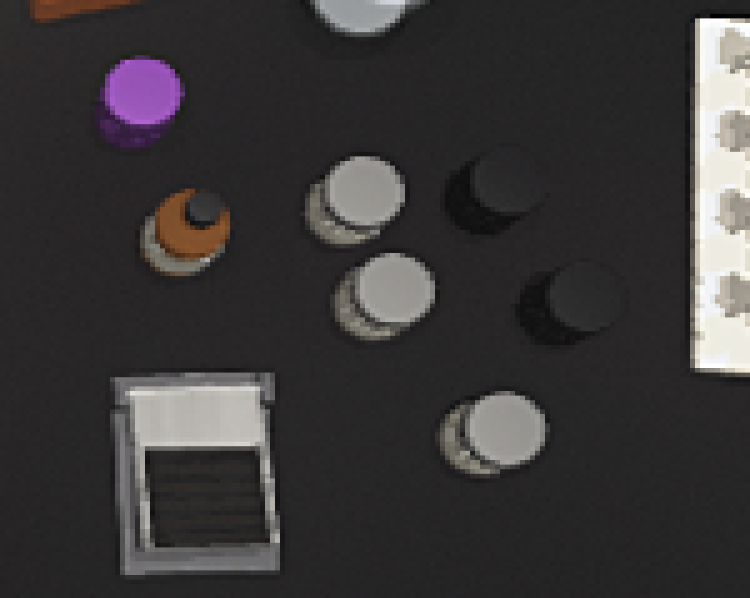

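View pics/c2.png

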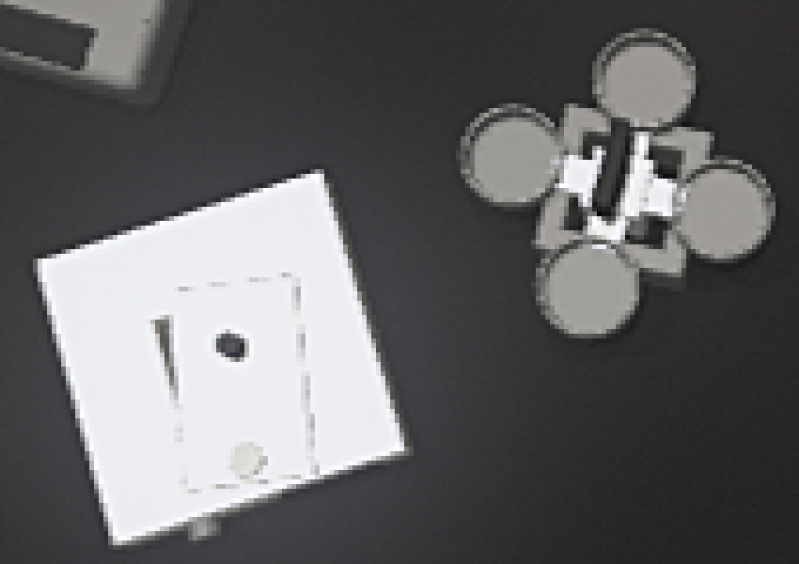

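View pics/c3.png

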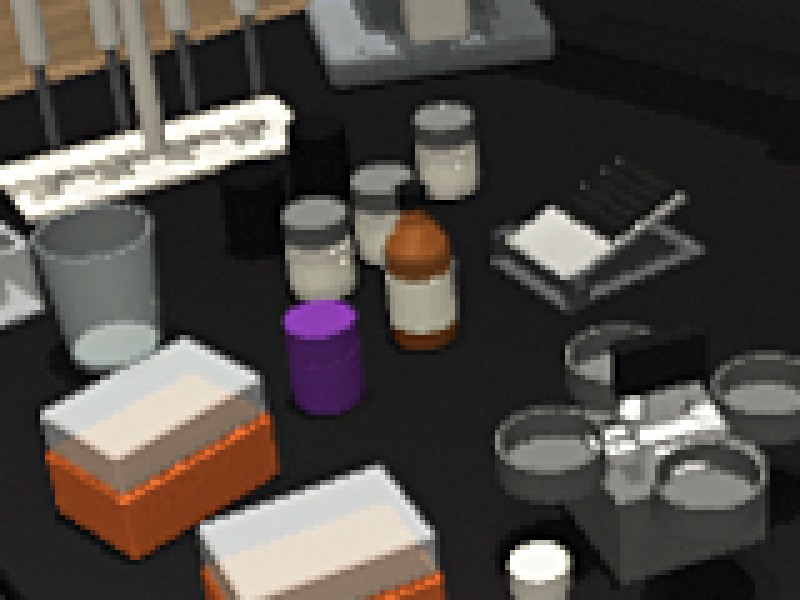

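```bash
cat >> h.py <<'E'
def load(n):
    return dict(np.load(n+'.npz',allow_pickle=True))
E
python3 - <<'E'
from h import *
d=load('top0')
P={}
f1=lambda u,v:(285+u/5-.4,125+v/4.6-.4)
f2=lambda u,v:(100+u/4.7-.4,135+v/4.7-.4)
pts={'j0':f1(363,191),'j1':f1(395,288),'j2':f1(505,428),'amb':f1(206,209),'purp':f1(143,91),'blk1':f1(508,178),'blk2':f1(587,295),
'knob':f2(232,345),'pin':f2(247,459),'mA':f2(40,260),'mB':f2(324,172),'mC':f2(405,450),'mD':f2(115,542),
'cupT':f2(645,80),'cupL':f2(512,158),'cupR':f2(723,208),'cupB':f2(590,288),'gripT':f2(623,125),'gripB':f2(607,215),
'pedalTL':f1(148,455),'pedalBR':f1(268,540),'pedalBL':f1(152,545),'pedalTR':f1(260,450)}
for k,p in pts.items(): print(k,np.round(p,1),world_pts(d,[p])[0].round(3))
print('jars at .066',on_plane(d,[pts['j0'],pts['j1'],pts['j2']],.066).round(3))
print('knob .082',on_plane(d,[pts['knob']],.082).round(3))
m=on_plane(d,[pts[k] for k in('mA','mB','mC','mD')],.05); print('mix',m.round(3),m.mean(0), [np.linalg.norm(m[i]-m[i-1]) for i in range(4)])
print('pin',on_plane(d,[pts['pin']],.06).round(3))
c=on_plane(d,[pts[k] for k in('cupT','cupR','cupB','cupL')],.066); print(c.round(3),c.mean(0),[np.linalg.norm(x-c.mean(0)) for x in c],np.degrees(np.arctan2(*(c-c.mean(0)).T[[1,0]])))
print('grip',on_plane(d,[pts['gripT'],pts['gripB']],.14).round(3))
E
```

```text
j0 [357.2 166.1] [ 0.618 -0.338  0.06 ]
j1 [363.6 187.2] [ 0.549 -0.353  0.065]
j2 [385.6 217.6] [ 0.451 -0.414  0.067]
amb [325.8 170. ] [ 0.594 -0.228  0.123]
purp [313.2 144.4] [ 0.691 -0.201  0.068]
blk1 [386.2 163.3] [ 0.626 -0.432  0.057]
blk2 [402.  188.7] [ 0.541 -0.472  0.067]
knob [149. 208.] [0.498 0.317 0.077]
pin [152.2 232.3] [0.424 0.309 0.062]
mA [108.1 189.9] [0.563 0.453 0.053]
mB [168.5 171.2] [ 0.632  0.274 -0.005]
mC [185.8 230.3] [0.429 0.208 0.047]
mD [124.1 249.9] [0.375 0.412 0.004]
cupT [236.8 151.6] [0.673 0.043 0.069]
cupL [208.5 168.2] [0.622 0.133 0.066]
cupR [253.4 178.9] [ 0.584 -0.008  0.067]
cupB [225.1 195.9] [0.532 0.082 0.064]
gripT [232.2 161.2] [0.624 0.054 0.142]
gripB [228.7 180.3] [0.571 0.067 0.117]
pedalTL [314.2 223.5] [ 0.441 -0.196  0.039]
pedalBR [338.2 242. ] [ 0.38  -0.265  0.059]
pedalBL [315.  243.1] [ 0.379 -0.193  0.06 ]
pedalTR [336.6 222.4] [ 0.444 -0.268  0.033]
jars at .066 [[ 0.617 -0.337  0.066]
 [ 0.549 -0.353  0.066]
 [ 0.451 -0.414  0.066]]
knob .082 [[0.497 0.316 0.082]]
mix [[0.563 0.454 0.05 ]
 [0.619 0.263 0.05 ]
 [0.429 0.207 0.05 ]
 [0.373 0.398 0.05 ]] [0.49603595 0.33079646 0.05      ] [np.float64(0.1986729741484729), np.float64(0.19945121300188778), np.float64(0.19871426436402678), np.float64(0.19923754454438433)]
pin [[0.424 0.31  0.06 ]]
[[ 0.674  0.043  0.066]
 [ 0.584 -0.008  0.066]
 [ 0.532  0.082  0.066]
 [ 0.622  0.133  0.066]] [0.60315889 0.06248647 0.066     ] [np.float64(0.07363239007146218), np.float64(0.07293562818054725), np.float64(0.07364148917050647), np.float64(0.07327782504724493)] [ -15.49361318 -105.03119458  164.77268966   74.96015311]
grip [[0.624 0.054 0.14 ]
 [0.566 0.065 0.14 ]]
```

```bash
python3 - <<'E'
from h import *
a=cv2.imread('pics/scene0.png')
cv2.imwrite('pics/c4.png',cv2.resize(a[175:300,225:400],None,fx=4.5,fy=4.5,interpolation=3))
d=load('scene0'); f=lambda u,v:(130+u/5-.4,130+v/5-.4)
for n,p in {'j2':f(445,112),'j0':f(318,212),'j1':f(383,178),'purp':f(322,318)}.items(): print(n,world_pts(d,[p])[0].round(3))
E
```

```text
j2 [ 0.444 -0.42   0.066]
j0 [ 0.613 -0.338  0.065]
j1 [ 0.544 -0.358  0.062]
purp [ 0.689 -0.201  0.065]
```

View pics/c4.png

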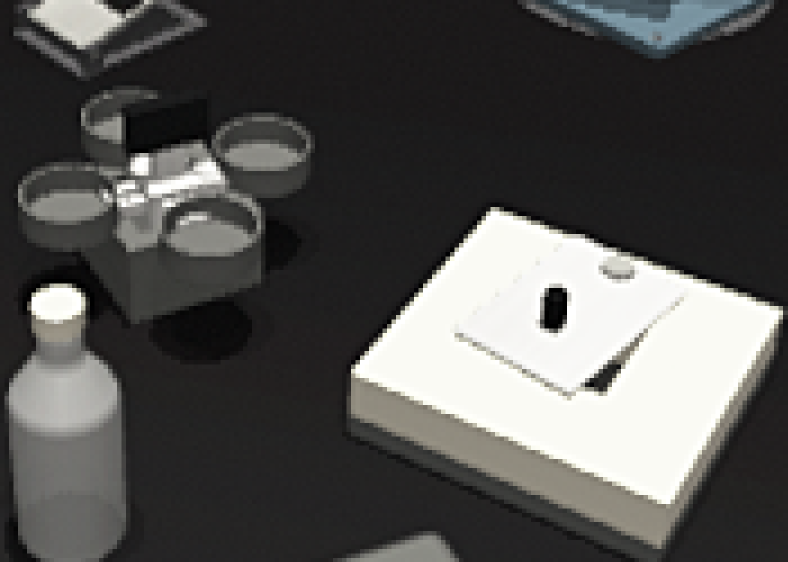

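Top view: white, grey-lidded jars at (357,166), (364,187) and (386,218). The look-alikes are black at (386,163) and (402,189) and purple at (313,144), and the amber bottle is at (326,170). The close crop confirms the three grey-lidded ones. The knob is at (149,208), with the cover at about 0.195 rad. Now moving towards the knob.

```bash
cat >> h.py <<'E'
def to(x,y,z,yaw=None,s=None):
    s=s or sense(); p=np.array(s['eef_pos']); M=R.from_euler('xyz',s['tool_rot'],degrees=True)
    # nominal: pointing straight down at current yaw
    M=R.from_euler('xyz',[180,0,s['tool_rot'][2]],degrees=True)
    d=M.inv().apply(np.array([x,y,z])-p)*100
    dy=0 if yaw is None else (yaw-s['tool_rot'][2]+180)%360-180
    print('slide cm',d.round(2),'n50',np.ceil(np.linalg.norm(d)/5),' dr_z',round(-dy,2))
E
python3 -c "
from h import *
to(.45,-.2,.25)"
```

```text
slide cm [ 36.73 -32.14  -3.94] n50 10.0  dr_z 0
```

jog_arm --motion '[{"slide": [4, -3, -0.5]}, {"slide": [4, -3, -0.5]}]'

```text
$.motion[0]: bad value
```

Needs all fields, presumably.

jog_arm --motion '[{"fingers": 8.5, "slide": [3.6, -3.2, -0.5], "dr": [0, 0, 0]}, {"fingers": 8.5, "slide": [3.6, -3.2, -0.5], "dr": [0, 0, 0]}]'

```text
t: 0.35
eef_pos: [0.2471, -0.5353, 0.2206]
tool_rot: [-180.0, 0.0, 17.6]
force: [1.2, 0.1, 0.4]
finger_gap: 0.0851
```

```bash
python3 -c "
from h import *
s=sense();print(s['t'],s['q'],s['eef_pos'],s['tool_rot'])
to(.45,-.2,.25)"
```

```text
0.35 [ 61.97632039  24.2980709   -1.51953711  97.03211694   0.75341863
  58.72945648 -12.16241307] [ 0.24714601 -0.535283    0.22062108] [-1.79954989e+02  2.85399803e-02  1.76379182e+01]
slide cm [ 29.49 -25.81  -2.94] n50 8.0  dr_z 0
```

jog_arm --motion '[{"fingers": 8.5, "slide": [3.7, -3.2, -0.4], "dr": [0, 0, 0]}, {"fingers": 8.5, "slide": [3.7, -3.2, -0.4], "dr": [0, 0, 0]}, {"fingers": 8.5, "slide": [3.7, -3.2, -0.4], "dr": [0, 0, 0]}, {"fingers": 8.5, "slide": [3.7, -3.2, -0.4], "dr": [0, 0, 0]}, {"fingers": 8.5, "slide": [3.7, -3.2, -0.4], "dr": [0, 0, 0]}, {"fingers": 8.5, "slide": [3.7, -3.2, -0.4], "dr": [0, 0, 0]}, {"fingers": 8.5, "slide": [3.7, -3.2, -0.4], "dr": [0, 0, 0]}, {"fingers": 8.5, "slide": [3.7, -3.2, -0.4], "dr": [0, 0, 0]}]'

```text
t: 1.15
eef_pos: [0.4518, -0.1998, 0.2535]
tool_rot: [180.0, 0.0, 17.8]
force: [1.0, -0.6, 0.1]
finger_gap: 0.0852
```

```bash
python3 -c "
from h import *
s=sense();print(s['t'],s['q'],s['eef_pos'],s['tool_rot'])
to(.50,.0,.25,5)"
```

```text
1.15 [ 30.17622156  13.36430804 -13.46411708 107.95662382   3.61018753
  59.08172726 -56.99586956] [ 0.45179454 -0.19982357  0.2534695 ] [1.79989244e+02 4.84313398e-03 1.77968404e+01]
slide cm [ 10.7  -17.55   0.35] n50 5.0  dr_z 12.8
```

jog_arm --motion '[{"fingers": 8.5, "slide": [2.6, -4.2, 0], "dr": [0, 0, 0]}, {"fingers": 8.5, "slide": [2.6, -4.2, 0], "dr": [0, 0, 0]}, {"fingers": 8.5, "slide": [2.6, -4.2, 0], "dr": [0, 0, 0]}, {"fingers": 8.5, "slide": [2.6, -4.2, 0], "dr": [0, 0, 0]}, {"fingers": 8.5, "slide": [0, 0, 0], "dr": [0, 0, 6.3]}, {"fingers": 8.5, "slide": [0, 0, 0], "dr": [0, 0, 6.3]}]'

```text
t: 1.75
eef_pos: [0.4989, -0.0078, 0.2531]
tool_rot: [-180.0, 0.0, 5.2]
force: [-1.0, -0.8, 0.4]
finger_gap: 0.085
```

```bash
python3 -c "
from h import *
d=snap('wrist','w1')
s=sense();print(s['t'],s['q'],s['eef_pos'],s['tool_rot'])
to(.497,.316,.16,5.2)"
```

```text
1.8 [ 11.69854393  14.35241056 -18.63331804 107.06852733   5.26730446
  59.43812638 -94.31533291] [ 0.49878432 -0.00894256  0.25305343] [-1.79992057e+02  2.94188840e-02  4.76249874e+00]
slide cm [  2.52 -32.4    9.31] n50 7.0  dr_z -0.44
```

View pics/w1.png

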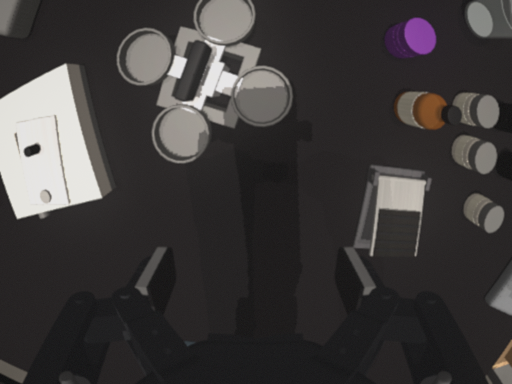

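Wrist view: mixer with the knob at (32,150), carrier grip at (195,70), three grey-lidded jars at the right edge, pedal at (400,210). Going above the knob.

jog_arm --motion '[{"fingers": 8.5, "slide": [0.36, -4.63, 0], "dr": [0, 0, 0]}, {"fingers": 8.5, "slide": [0.36, -4.63, 0], "dr": [0, 0, 0]}, {"fingers": 8.5, "slide": [0.36, -4.63, 1], "dr": [0, 0, 0]}, {"fingers": 8.5, "slide": [0.36, -4.63, 1], "dr": [0, 0, 0]}, {"fingers": 8.5, "slide": [0.36, -4.63, 1], "dr": [0, 0, 0]}, {"fingers": 8.5, "slide": [0.36, -4.63, 1], "dr": [0, 0, 0]}, {"fingers": 8.5, "slide": [0.36, -4.62, 1], "dr": [0, 0, 0]}, {"fingers": 8.5, "slide": [0, 0, 0], "dr": [0, 0, 0]}]'

```text
t: 2.6
eef_pos: [0.4912, 0.3224, 0.2019]
tool_rot: [-179.8, 0.2, 5.8]
force: [-0.0, -0.4, -0.1]
finger_gap: 0.0851
```

```bash
python3 -c "
from h import *
d=snap('wrist','w2')
s=sense();print(s['t'],s['q'],s['eef_pos'],s['tool_rot'])
to(.497,.316,.064,5.2)"
```

```text
2.65 [ -18.57585305   27.32696934  -25.04305019   97.38497468   13.04484022
   58.26452323 -132.44213466] [0.49261883 0.31841515 0.20226196] [-1.79923503e+02  1.29784318e-01  5.63665671e+00]
slide cm [ 0.41  0.28 13.83] n50 3.0  dr_z 0.44
```

View pics/w2.png

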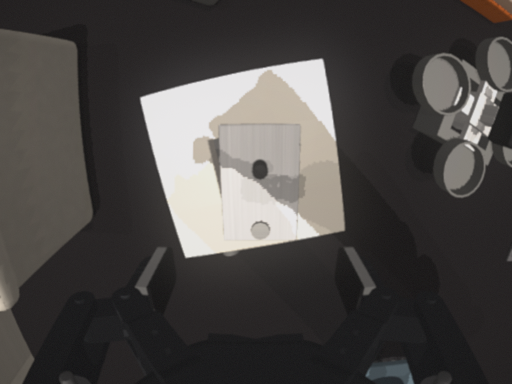

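```bash
cat >> h.py <<'E'
def wray(d,px):
    """world origin and dirs"""
    s=d['s']; M=R.from_euler('xyz',s['tool_rot'],degrees=True).as_matrix(); p=np.array(s['eef_pos'])
    K=d['intrinsics']; m=d['mount']; o=M@m[:3,3]+p; out=[]
    for u,v in np.atleast_2d(np.array(px,float)):
        x=(u-K[0,2])/K[0,0]; y=(v-K[1,2])/K[1,1]; r=np.hypot(x,y)
        c=np.array([np.sin(r)*x/max(r,1e-9),np.sin(r)*y/max(r,1e-9),np.cos(r)]); out.append(M@m[:3,:3]@c)
    return o,np.array(out)
def wplane(d,px,h):
    o,D=wray(d,px); return np.array([o+r*(h-o[2])/r[2] for r in D])
def wproj(d,P):
    s=d['s']; M=R.from_euler('xyz',s['tool_rot'],degrees=True).as_matrix(); p=np.array(s['eef_pos'])
    K=d['intrinsics']; m=d['mount']
    out=[]
    for X in np.atleast_2d(P):
        c=m[:3,:3].T@(M.T@(X-p)-m[:3,3]); t=np.arctan2(np.hypot(c[0],c[1]),c[2]); h=np.hypot(c[0],c[1])
        out.append([K[0,2]+K[0,0]*t*c[0]/h,K[1,2]+K[1,1]*t*c[1]/h])
    return np.array(out)
def crop(d,u,v,w,f,name):
    im=d['pixels'][max(0,int(v-w)):int(v+w),max(0,int(u-w)):int(u+w),::-1]
    cv2.imwrite(f'pics/{name}.png',cv2.resize(np.ascontiguousarray(im),None,fx=f,fy=f,interpolation=3))
E
python3 -c "
from h import *
d=snap('wrist','w3'); crop(d,260,175,45,6,'w3c'); print(d['s']['eef_pos'],d['s']['tool_rot'])
print(wproj(d,[[.497,.316,.082],[.424,.3096,.06]]))
print(wplane(d,[[260,165]],.082))"
```

```text
[0.49261883 0.31841515 0.20226196] [-1.79923503e+02  1.29784318e-01  5.63665671e+00]
[[258.65590932 173.69185432]
 [257.56491902 230.60523614]]
[[0.50592236 0.31557571 0.082     ]]
```

View pics/w3c.png

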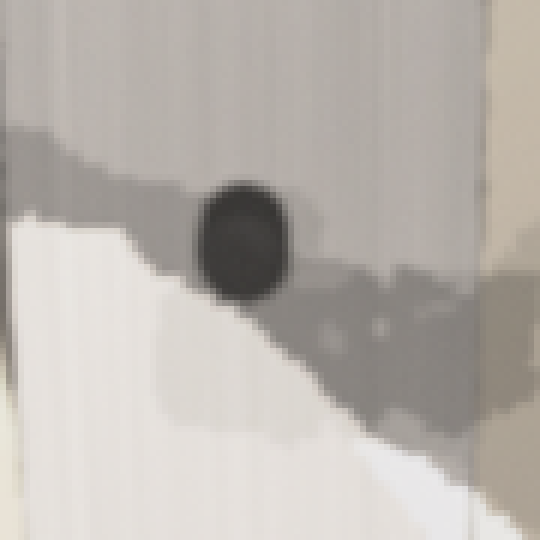

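```bash
python3 -c "
from h import *
d=snap('wrist','w4');crop(d,260,175,45,6,'w4c'); print(d['s']['eef_pos'],d['s']['tool_rot'])
print(wplane(d,[[255.2,172]],.082))
to(.497,.317,.064,5.2)"
```

```text
[0.49387797 0.31566961 0.20258996] [1.79976455e+02 7.81880684e-02 5.41756162e+00]
[[0.49969035 0.31658364 0.082     ]]
slide cm [ 0.25 -0.27 13.89] n50 3.0  dr_z 0.05
```

View pics/w4c.png

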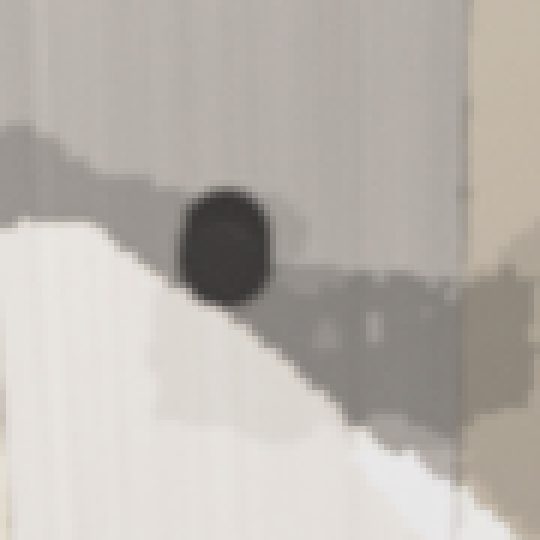

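jog_arm --motion '[{"fingers": 8.5, "slide": [0.1, -0.1, 4], "dr": [0, 0, 0]}, {"fingers": 8.5, "slide": [0.1, -0.1, 4], "dr": [0, 0, 0]}, {"fingers": 8.5, "slide": [0.1, 0, 3], "dr": [0, 0, 0]}, {"fingers": 8.5, "slide": [0, 0, 2.5], "dr": [0, 0, 0]}, {"fingers": 8.5, "slide": [0, 0, 0], "dr": [0, 0, 0]}, {"fingers": 8.5, "slide": [0, 0, 0], "dr": [0, 0, 0]}]'

```text
t: 3.35
eef_pos: [0.4983, 0.316, 0.069]
tool_rot: [180.0, -0.0, 5.1]
force: [-0.3, 0.4, 0.3]
finger_gap: 0.085
```

```bash
python3 -c "
from h import *
d=snap('wrist','w5'); print(d['s']['eef_pos'],d['s']['tool_rot'])
to(.497,.317,.064,5.2)"
```

```text
[0.49825214 0.31602581 0.06900491] [ 1.79968232e+02 -2.18904399e-02  5.11694512e+00]
slide cm [-0.17 -0.03  0.58] n50 1.0  dr_z -0.06
```

View pics/w5.png

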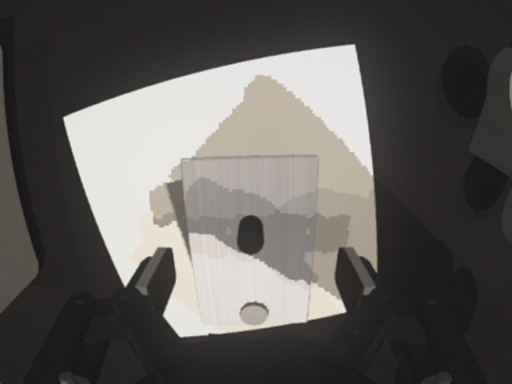

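Knob at (250,235), centred between the fingers (150 and 355). Closing on it.

jog_arm --motion '[{"fingers": 4, "slide": [-0.15, -0.1, 0.45], "dr": [0, 0, 0]}, {"fingers": 1.2, "slide": [0, 0, 0], "dr": [0, 0, 0]}, {"fingers": 1.2, "slide": [0, 0, 0], "dr": [0, 0, 0]}, {"fingers": 1.2, "slide": [0, 0, 0], "dr": [0, 0, 0]}, {"fingers": 1.2, "slide": [0, 0, 0], "dr": [0, 0, 0]}, {"fingers": 1.2, "slide": [0, 0, 0], "dr": [0, 0, 0]}, {"fingers": 1.2, "slide": [0, 0, 0], "dr": [0, 0, 0]}]' --newtons 30

```text
t: 4.1
eef_pos: [0.4958, 0.3182, 0.0638]
tool_rot: [180.0, 0.0, 5.2]
force: [-0.3, 0.8, 0.3]
finger_gap: 0.0119
```

```bash
python3 -c "
from h import *
d=snap('wrist','w6'); print(d['s']['eef_pos'],d['s']['tool_rot'])
d=snap('scene'); crop(d,350,240,45,6,'s6')
"
```

```text
[0.49582287 0.31819184 0.06378178] [1.79998098e+02 1.20255441e-03 5.20695735e+00]
```

View pics/w6.png

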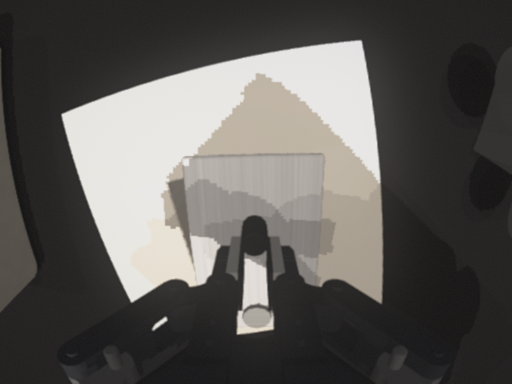

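View pics/s6.png

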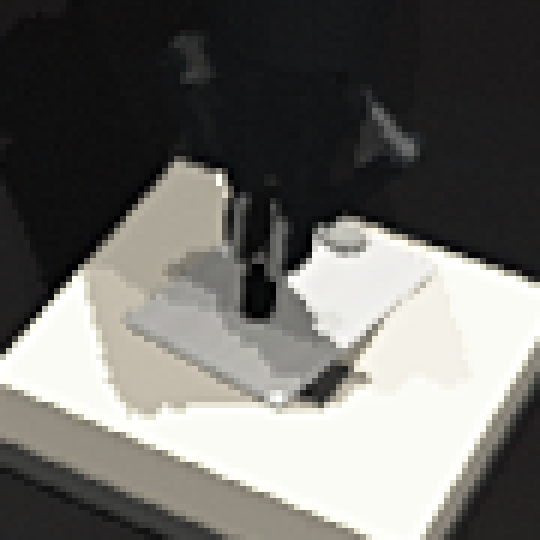

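```bash
python3 -c "
from h import *
d=snap('wrist'); p=np.array(d['s']['eef_pos']); c,s_=np.cos(np.radians(5.2)),np.sin(np.radians(5.2))
for dx in (-.011,0,.011,.02): print(dx,wproj(d,[p+[dx*c,dx*s_,0.018],p+[dx*c,dx*s_,0.0]]).round(0).tolist())
crop(d,255,250,50,6,'w7c')
"
```

```text
-0.011 [[256.0, 264.0], [256.0, 248.0]]
0 [[256.0, 247.0], [256.0, 233.0]]
0.011 [[256.0, 229.0], [256.0, 216.0]]
0.02 [[256.0, 214.0], [256.0, 202.0]]
```

View pics/w7c.png

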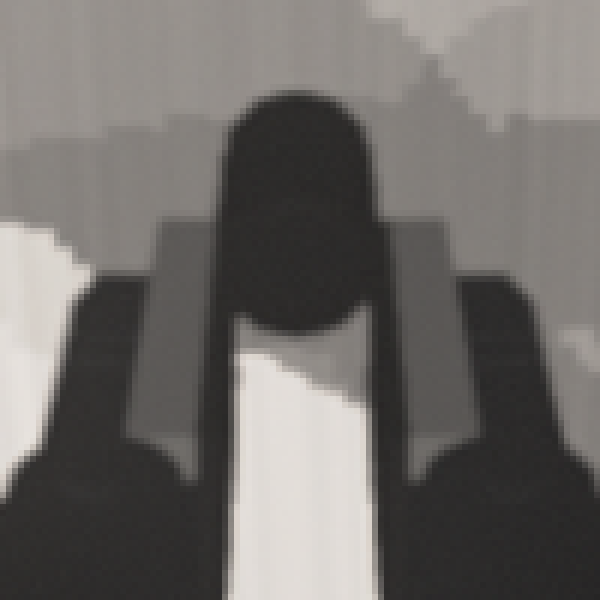

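jog_arm --motion '[{"fingers": 1.2, "slide": [-0.08, 1.06, 0], "dr": [0, 0, 8.4]}, {"fingers": 1.2, "slide": [-0.08, 1.06, 0], "dr": [0, 0, 8.4]}, {"fingers": 1.2, "slide": [-0.08, 1.06, 0], "dr": [0, 0, 8.4]}, {"fingers": 1.2, "slide": [-0.08, 1.06, 0], "dr": [0, 0, 8.4]}, {"fingers": 1.2, "slide": [0, 0, 0], "dr": [0, 0, 0]}]'

```text
t: 4.75
eef_pos: [0.4875, 0.2751, 0.0638]
tool_rot: [179.9, -0.1, -28.6]
force: [0.2, 0.5, 0.4]
finger_gap: 0.0119
```

```bash
python3 -c "
from h import *
d=snap('wrist','w8'); print(d['s']['eef_pos'],d['s']['tool_rot'],d['s']['force'],d['s']['q'])
"
```

```text
[0.48751734 0.27505546 0.06384465] [ 1.79876474e+02 -1.21434739e-01 -2.85734336e+01] [0.24196852 0.51758591 0.35398144] [ -29.57866312   33.87443438   -5.99325096  107.41191936    5.56195425
   39.04645411 -157.46212955]
```

View pics/w8.png

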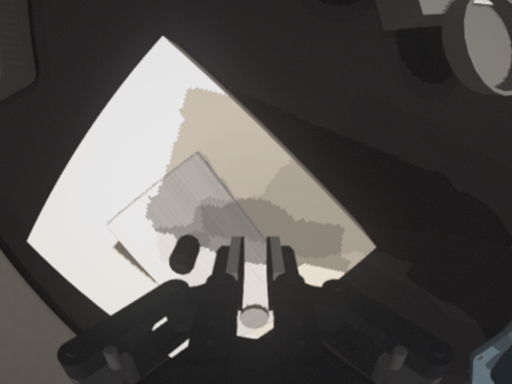

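```bash
python3 -c "
from h import *
d=snap('wrist','w9'); print(d['s']['q'])
crop(d,220,250,60,5,'w9c')
d=snap('top','t9'); crop(d,150,210,50,6,'t9c'); np.savez('t9.npz',**{k:v for k,v in d.items() if k!='s'})
"
```

```text
[ -29.45480618   33.91745159   -6.31736671  107.32252531    5.76844817
   39.07292771 -157.41025802]
```

View pics/w9c.png

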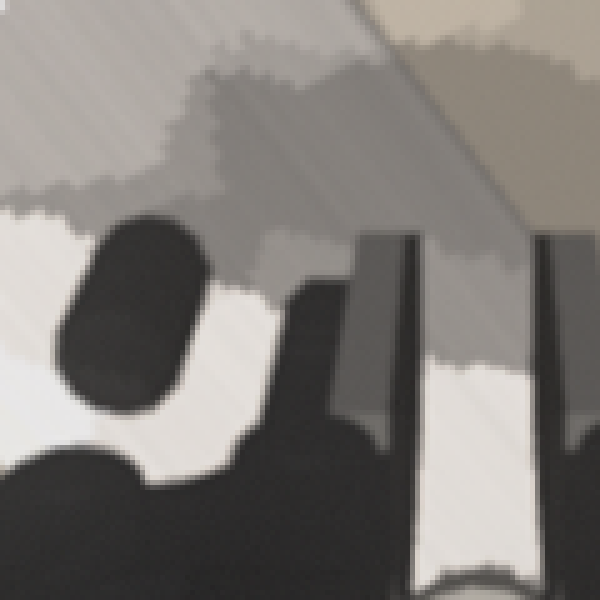

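View pics/t9c.png

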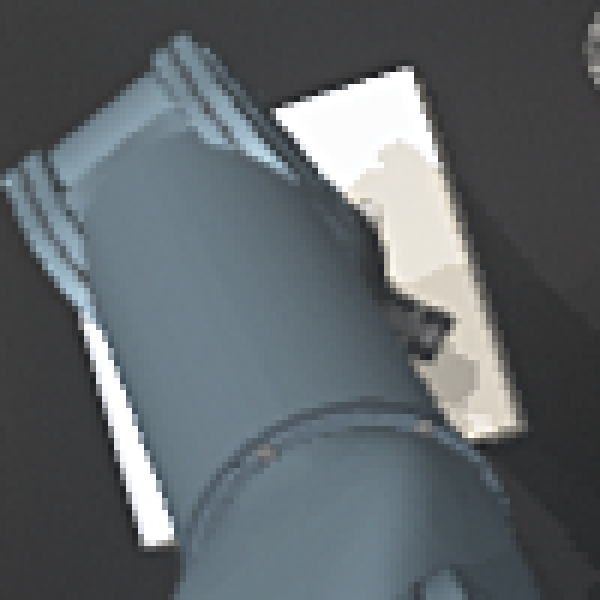

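```bash
python3 -c "
from h import *
d=snap('wrist'); print(wplane(d,[[183,260]],.082),wplane(d,[[190,243]],.056), d['s']['eef_pos'], d['s']['tool_rot'])
p=np.array(d['s']['eef_pos']);M=R.from_euler('xyz',d['s']['tool_rot'],degrees=True).as_matrix()
for t in ([.011,.006,0],[.011,-.006,0],[.011,.006,-.019],[-.011,.006,0]): print(t,wproj(d,[p+M@np.array(t)]).round(0))
print(arm.pinch_z, [x for x in dir(arm) if x[0]!='_'])
"
```

```text
[[0.4984871  0.31992609 0.082     ]] [[0.49662651 0.32231674 0.056     ]] [0.48717195 0.27844316 0.06394003] [-1.79957967e+02  1.81729061e-03 -2.81003132e+01]
[0.011, 0.006, 0] [[265. 216.]]
[0.011, -0.006, 0] [[245. 216.]]
[0.011, 0.006, -0.019] [[266. 230.]]
[-0.011, 0.006, 0] [[265. 248.]]
0.0187 ['Unreachable', 'pinch_z']
```

```bash
python3 -c "
from h import *
d=snap('scene','s10'); np.savez('s10.npz',**{k:v for k,v in d.items() if k!='s'}); crop(d,345,235,45,6,'s10')
p=np.array(d['s']['eef_pos']); K=d['intrinsics']
for dz in (0,.019,.04):
  print(dz, cv2.projectPoints(np.array([p+[0,0,dz]]),d['rvec'],d['tvec'],K,None)[0].ravel())
for v in range(215,260,3): print(v,[ (u,world_pts(d,[[u,v]])[0].round(3).tolist()) for u in (330,334,338,342,346,350)][0:6])
"
```

```text
0 [339.18366284 236.1626315 ]
0.019 [339.7842302  230.91245944]
0.04 [340.46130596 224.9934494 ]
215 [(330, [0.356, 0.13, -0.001]), (334, [0.345, 0.138, -0.001]), (338, [0.509, 0.283, 0.151]), (342, [0.501, 0.291, 0.151]), (346, [0.522, 0.319, 0.176]), (350, [0.519, 0.329, 0.18])]
218 [(330, [0.367, 0.14, -0.003]), (334, [0.359, 0.15, -0.001]), (338, [0.489, 0.269, 0.124]), (342, [0.48, 0.276, 0.123]), (346, [0.524, 0.322, 0.169]), (350, [0.52, 0.331, 0.172])]
221 [(330, [0.383, 0.154, -0.0]), (334, [0.375, 0.164, 0.001]), (338, [0.503, 0.28, 0.126]), (342, [0.514, 0.303, 0.144]), (346, [0.522, 0.322, 0.158]), (350, [0.509, 0.325, 0.154])]
224 [(330, [0.392, 0.163, -0.003]), (334, [0.438, 0.216, 0.049]), (338, [0.5, 0.28, 0.114]), (342, [0.514, 0.304, 0.135]), (346, [0.505, 0.31, 0.133]), (350, [0.498, 0.318, 0.135])]
227 [(330, [0.459, 0.219, 0.049]), (334, [0.452, 0.228, 0.051]), (338, [0.501, 0.281, 0.105]), (342, [0.5, 0.294, 0.112]), (346, [0.425, 0.253, 0.052]), (350, [0.357, 0.218, -0.001])]
230 [(330, [0.471, 0.23, 0.05]), (334, [0.461, 0.237, 0.049]), (338, [0.503, 0.284, 0.
[... 1044 characters left out ...]
, [0.531, 0.299, 0.056]), (338, [0.522, 0.306, 0.056]), (342, [0.514, 0.313, 0.056]), (346, [0.508, 0.322, 0.059]), (350, [0.495, 0.326, 0.055])]
251 [(330, [0.547, 0.299, 0.055]), (334, [0.538, 0.305, 0.053]), (338, [0.532, 0.315, 0.056]), (342, [0.525, 0.323, 0.058]), (346, [0.515, 0.329, 0.056]), (350, [0.504, 0.334, 0.054])]
254 [(330, [0.551, 0.303, 0.049]), (334, [0.545, 0.312, 0.051]), (338, [0.539, 0.321, 0.053]), (342, [0.531, 0.328, 0.054]), (346, [0.525, 0.337, 0.057]), (350, [0.512, 0.341, 0.052])]
257 [(330, [0.564, 0.315, 0.053]), (334, [0.551, 0.318, 0.048]), (338, [0.544, 0.326, 0.049]), (342, [0.538, 0.335, 0.052]), (346, [0.533, 0.344, 0.055]), (350, [0.524, 0.351, 0.054])]
```

View pics/s10.png

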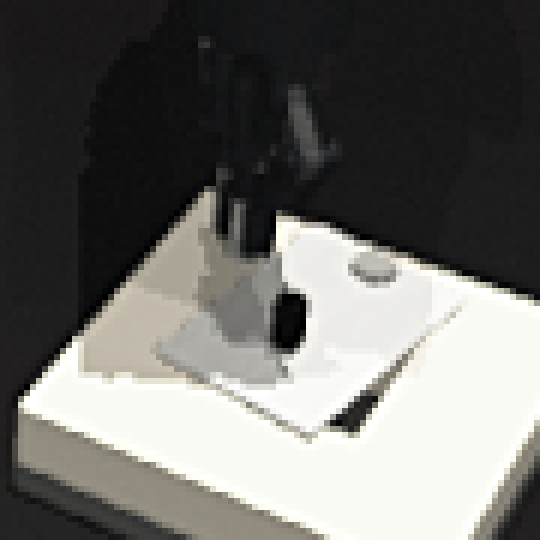

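The knob is still at its place. From the scene view (tips near z≈0.083 against a TCP reading of 0.064), the pads closed just above the knob. I'll raise, turn the wrist away from its joint 7 limit, and come down lower while watching the force.

jog_arm --motion '[{"fingers": 4, "slide": [0, 0, -3], "dr": [0, 0, 0]}, {"fingers": 4, "slide": [0, 0, -2], "dr": [0, 0, -8.5]}, {"fingers": 4, "slide": [0, 0, 0], "dr": [0, 0, -8.5]}, {"fingers": 4, "slide": [0, 0, 0], "dr": [0, 0, -8.5]}, {"fingers": 4, "slide": [0, 0, 0], "dr": [0, 0, -8.5]}, {"fingers": 4, "slide": [0, 0, 0], "dr": [0, 0, -8.5]}, {"fingers": 4, "slide": [0, 0, 0], "dr": [0, 0, -8.5]}, {"fingers": 4, "slide": [0, 0, 0], "dr": [0, 0, -8.5]}]'

```text
t: 5.8
eef_pos: [0.4875, 0.2776, 0.1139]
tool_rot: [-180.0, -0.0, 31.6]
force: [0.8, 0.8, 0.4]
finger_gap: 0.0399
```

jog_arm --motion '[{"fingers": 4, "slide": [0, 0, 0], "dr": [0, 0, -8.5]}, {"fingers": 4, "slide": [0, 0, 0], "dr": [0, 0, -8.5]}, {"fingers": 4, "slide": [0, 0, 0], "dr": [0, 0, -8.5]}, {"fingers": 4, "slide": [0, 0, 0], "dr": [0, 0, -8.5]}, {"fingers": 4, "slide": [0, 0, 0], "dr": [0, 0, -8.5]}, {"fingers": 4, "slide": [0, 0, 0], "dr": [0, 0, -8.5]}, {"fingers": 4, "slide": [0, 0, 0], "dr": [0, 0, -8.5]}, {"fingers": 4, "slide": [0, 0, 0], "dr": [0, 0, 0]}]'

```text
t: 6.6
eef_pos: [0.4876, 0.2774, 0.1139]
tool_rot: [-180.0, -0.1, 90.7]
force: [1.0, -0.4, -1.6]
finger_gap: 0.04
```

```bash
python3 -c "
from h import *
s=sense();print(s['q'],s['eef_pos'],s['tool_rot'],s['force'])
to(.497,.317,.10)"
```

```text
[ -7.43867772  34.14068387 -35.8031635  104.67115925  25.52765864
  49.39985051 -54.7975114 ] [0.48760061 0.27739661 0.11391467] [-1.79993608e+02 -8.03140649e-02  9.07277903e+01] [ 0.97769358 -0.36483656 -1.63970885]
slide cm [3.95 0.99 1.39] n50 1.0  dr_z 0
```

jog_arm --motion '[{"fingers": 4, "slide": [3.95, 1, 0], "dr": [0, 0, 0]}, {"fingers": 4, "slide": [0, 0, 3], "dr": [0, 0, 0]}, {"fingers": 4, "slide": [0, 0, 2], "dr": [0, 0, 0]}, {"fingers": 4, "slide": [0, 0, 0.8], "dr": [0, 0, 0]}, {"fingers": 4, "slide": [0, 0, 0], "dr": [0, 0, 0]}, {"fingers": 4, "slide": [0, 0, 0], "dr": [0, 0, 0]}]'

```text
t: 7.2
eef_pos: [0.4974, 0.3171, 0.0566]
tool_rot: [180.0, -0.0, 90.5]
force: [0.7, 0.5, -0.1]
finger_gap: 0.0399
```

```bash
python3 -c "
from h import *
d=snap('wrist'); crop(d,255,240,60,5,'w11')
print(d['s']['eef_pos'])
d=snap('scene'); crop(d,345,235,45,6,'s11')"
```

```text
[0.49736285 0.31711769 0.05661851]
```

View pics/w11.png

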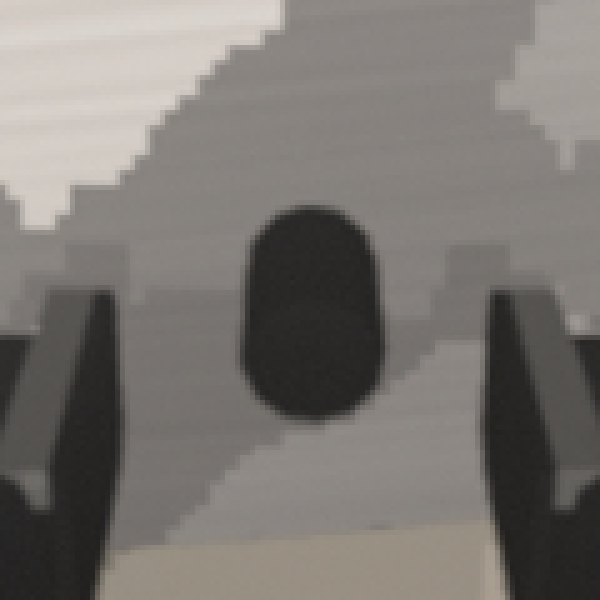

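View pics/s11.png

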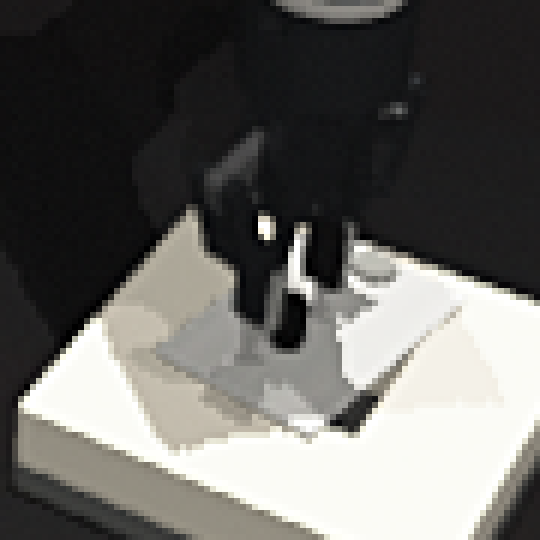

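jog_arm --motion '[{"fingers": 4, "slide": [0, 0, 0.6], "dr": [0, 0, 0]}, {"fingers": 4, "slide": [0, 0, 0.6], "dr": [0, 0, 0]}, {"fingers": 2.5, "slide": [0, 0, 0], "dr": [0, 0, 0]}, {"fingers": 1, "slide": [0, 0, 0], "dr": [0, 0, 0]}, {"fingers": 1, "slide": [0, 0, 0], "dr": [0, 0, 0]}, {"fingers": 1, "slide": [0, 0, 0], "dr": [0, 0, 0]}, {"fingers": 1, "slide": [0, 0, 0], "dr": [0, 0, 0]}]' --newtons 30

```text
t: 8.0
eef_pos: [0.4985, 0.3166, 0.0437]
tool_rot: [179.9, -0.0, 90.6]
force: [5.1, 1.3, -6.7]
finger_gap: 0.0144
```

```bash
python3 -c "
from h import *
M=R.from_euler('xyz',[180,0,90.6],degrees=True)
a=np.radians(np.arange(5.4,-106,-9.2)); P=np.c_[.424+.075*np.cos(a),.3096+.075*np.sin(a),0*a]
print(np.degrees(a[-1]),(M.inv().apply(np.diff(P,axis=0))*100).round(2).tolist())"
```

```text
-104.99999999999999 [[-1.2, 0.0, 0.0], [-1.19, -0.19, -0.0], [-1.14, -0.38, -0.0], [-1.07, -0.55, -0.0], [-0.97, -0.72, -0.0], [-0.84, -0.86, -0.0], [-0.69, -0.99, -0.0], [-0.52, -1.08, -0.0], [-0.34, -1.15, -0.0], [-0.15, -1.19, -0.0], [0.04, -1.2, -0.0], [0.23, -1.18, -0.0]]
```

jog_arm --motion '[{"fingers": 1, "slide": [-1.2, 0, 0], "dr": [0, 0, 0]}, {"fingers": 1, "slide": [-1.2, -0.2, 0], "dr": [0, 0, 0]}, {"fingers": 1, "slide": [-1.15, -0.4, 0], "dr": [0, 0, 0]}, {"fingers": 1, "slide": [-1.05, -0.55, 0], "dr": [0, 0, 0]}, {"fingers": 1, "slide": [0, 0, 0], "dr": [0, 0, 0]}]'

```text
t: 8.5
eef_pos: [0.4893, 0.2663, 0.0436]
tool_rot: [179.8, 0.2, 90.3]
force: [9.5, -5.5, -8.1]
finger_gap: 0.0148
```

```bash
python3 -c "
from h import *
d=snap('wrist','w12');print(d['s']['eef_pos'],d['s']['force'],d['s']['q'])"
```

```text
[0.48929429 0.26626784 0.04360649] [ 9.46260928 -5.45449508 -8.08579148] [ -9.58078713  39.50786902 -31.75754275 107.09386593  30.50631642
  42.00370182 -58.38481276]
```

View pics/w12.png

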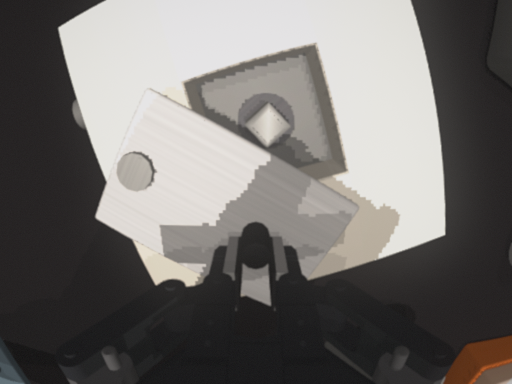

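Knob held at (255,240) and the cover is following. The spindle is visible at (268,125). Continuing along the arc.

jog_arm --motion '[{"fingers": 1, "slide": [-0.95, -0.7, 0], "dr": [0, 0, 0]}, {"fingers": 1, "slide": [-0.85, -0.85, 0], "dr": [0, 0, 0]}, {"fingers": 1, "slide": [-0.7, -1.0, 0], "dr": [0, 0, 0]}, {"fingers": 1, "slide": [-0.5, -1.1, 0], "dr": [0, 0, 0]}, {"fingers": 1, "slide": [0, 0, 0], "dr": [0, 0, 0]}]'

```text
t: 9.05
eef_pos: [0.4536, 0.2295, 0.0435]
tool_rot: [179.8, 0.8, 90.1]
force: [11.5, -20.9, 1.6]
finger_gap: 0.0135
```

jog_arm --motion '[{"fingers": 1, "slide": [-0.35, -1.15, 0], "dr": [0, 0, 0]}, {"fingers": 1, "slide": [-0.15, -1.2, 0], "dr": [0, 0, 0]}, {"fingers": 1, "slide": [0.05, -1.2, 0], "dr": [0, 0, 0]}, {"fingers": 1, "slide": [0.2, -1.2, 0], "dr": [0, 0, 0]}, {"fingers": 1, "slide": [0, 0, 0], "dr": [0, 0, 0]}, {"fingers": 1, "slide": [0, 0, 0], "dr": [0, 0, 0]}]'

```text
t: 9.65
eef_pos: [0.3991, 0.2241, 0.0424]
tool_rot: [-179.5, 1.3, 90.3]
force: [-5.9, -27.9, 20.3]
finger_gap: 0.0102
```

```bash
python3 -c "
from h import *
d=snap('wrist','w13');s=d['s'];print(s['eef_pos'],s['force'],s['q'])
k=np.array(s['eef_pos'])[:2]-[.424,.3096];print(np.degrees(np.arctan2(k[1],k[0])),np.hypot(*k))"
```

```text
[0.39909468 0.22406773 0.04244083] [ -5.89815938 -27.93897332  20.25583351] [ -9.51440279  33.1264535  -32.03696027 120.38566344  30.98980317
  35.94474376 -63.19521757]
-106.23452093900373 0.08908447887424038
```

View pics/w13.png

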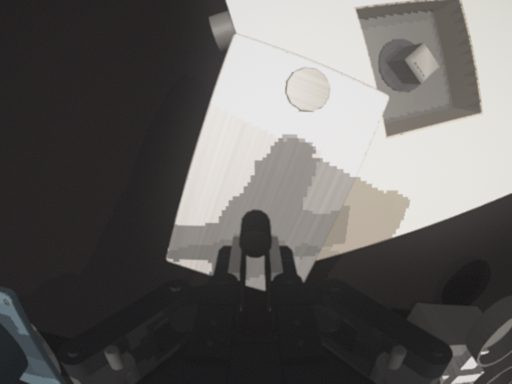

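jog_arm --motion '[{"fingers": 4, "slide": [0, 0, 0], "dr": [0, 0, 0]}, {"fingers": 4, "slide": [0, 0, 0], "dr": [0, 0, 0]}, {"fingers": 4, "slide": [0, 0, -3], "dr": [0, 0, 0]}, {"fingers": 4, "slide": [0, 0, -4], "dr": [0, 0, 0]}, {"fingers": 4, "slide": [0, 0, -4], "dr": [0, 0, 0]}, {"fingers": 4, "slide": [4, 0, 0], "dr": [0, 0, 0]}, {"fingers": 4, "slide": [0, 0, 0], "dr": [0, 0, 0]}, {"fingers": 4, "slide": [0, 0, 0], "dr": [0, 0, 0]}]'

```text
t: 10.5
eef_pos: [0.4015, 0.2787, 0.1541]
tool_rot: [180.0, -0.1, 90.8]
force: [0.0, 0.0, -0.7]
finger_gap: 0.0399
```

```bash
python3 -c "
from h import *
d=snap('wrist','w14');s=d['s'];print(s['eef_pos'],s['tool_rot'],s['force'],s['q'])
d=snap('scene','s14')
crop(d,345,235,45,6,'s14')
d=snap('top'); crop(d,150,210,50,6,'t14c')"
```

```text
[0.40146571 0.27874948 0.15408115] [ 1.79976594e+02 -7.93094604e-02  9.07615166e+01] [ 0.00595263  0.03513934 -0.65695039] [ -7.04463689  24.91002697 -40.63880364 113.2786386   21.18268637
  49.22506303 -58.36373632]
```

View pics/w14.png

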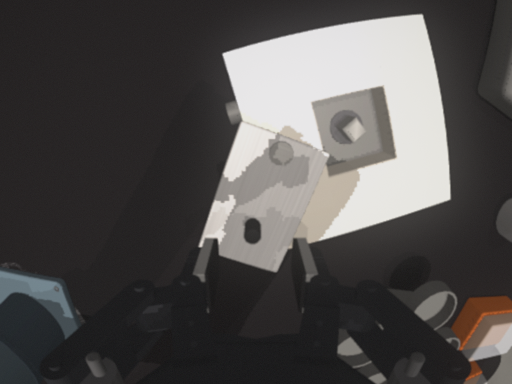

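View pics/s14.png

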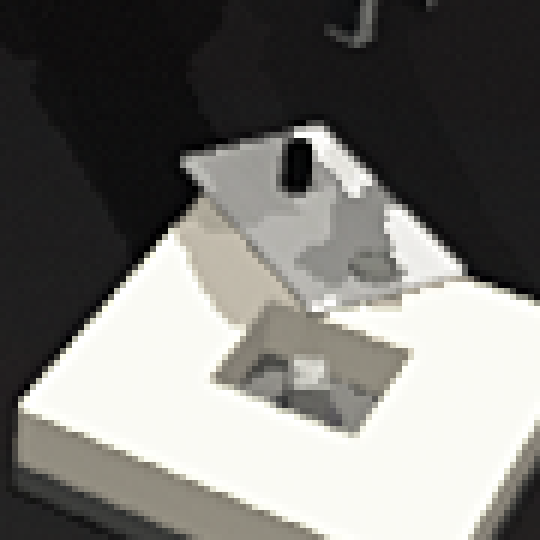

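```bash
python3 -c "
from h import *
d=snap('scene'); k=on_plane(d,[[300+298/6-.5,190+145/6-.5]],.082)[0]; print(k,world_pts(d,[[349,214]]))
p=on_plane(d,[[300+375/6-.5,190+266/6-.5]],.062)[0]; print(p)
v=k-p; a=np.degrees(np.arctan2(v[1],v[0])); print(a, np.hypot(v[0],v[1]), np.radians(16.4-a))
w=snap('wrist'); k=wplane(w,[[252.5,238]],.082)[0]; p=wplane(w,[[281,153]],.062)[0]; v=k-p; a=np.degrees(np.arctan2(v[1],v[0])); print(k,p,a,np.hypot(v[0],v[1]),np.radians(16.4-a))
# plate edges
e=wplane(w,[[244,122],[202,248],[330,155],[277,271]],.056); print(e); 
for i,j in((0,1),(2,3)): v=e[j]-e[i]; a=np.degrees(np.arctan2(v[1],v[0])); print(a,np.radians(16.4-a),np.hypot(v[0],v[1]))
"
```

```text
[0.3991357  0.23868046 0.082     ] [[0.40016332 0.2389792  0.08138449]]
[0.42648747 0.3123196  0.062     ]
-110.37649833089063 0.07855470523585922 2.212667310023137
[0.39848859 0.23661311 0.082     ] [0.42275126 0.30906059 0.062     ] -108.5156979927632 0.0764023235240114 2.1801902174005896
[[0.39025718 0.33526645 0.056     ]
 [0.3472239  0.21038692 0.056     ]
 [0.46840526 0.307063   0.056     ]
 [0.42421974 0.1835888  0.056     ]]
-109.01386740543205 2.1888849138843876 0.13208618492438795
-109.68986419490136 2.200683283593538 0.1311420494710853
```

The cover is at about 2.19 rad in both views, so it's open. Next, the spindle.

```bash
python3 -c "
from h import *
w=snap('wrist'); crop(w,353,129,32,9,'w15')
d=snap('scene'); crop(d,350,253,25,12,'s15')
d=snap('top'); crop(d,148,208,25,12,'t15')"
```

```text
(no output)
```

View pics/w15.png

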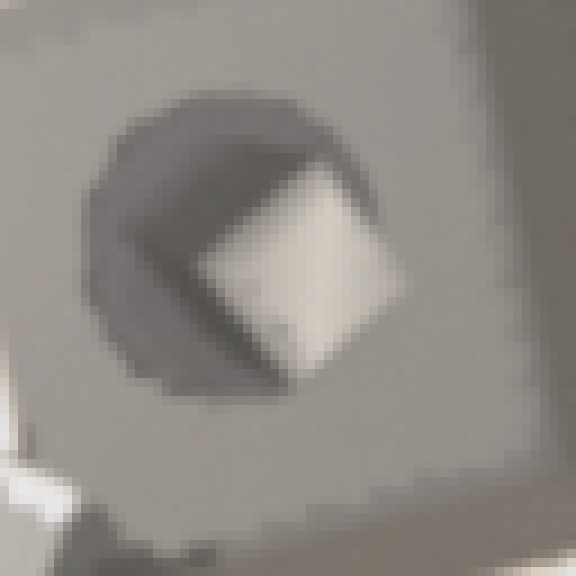

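View pics/t15.png

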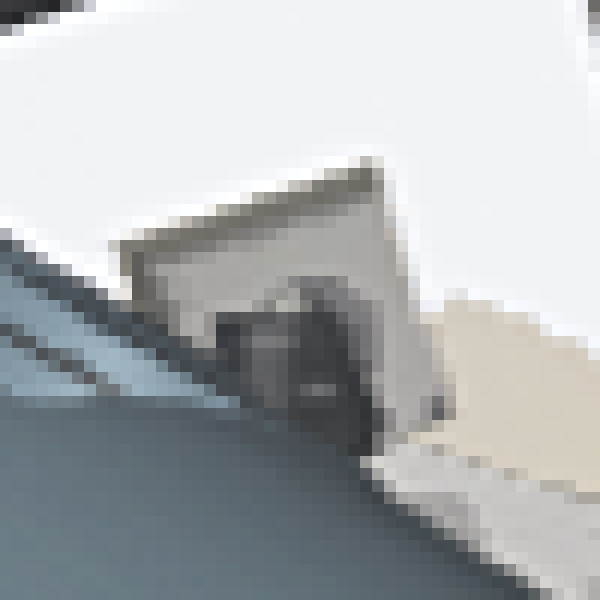

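jog_arm --motion '[{"fingers": 8.5, "slide": [0.5, 4.8, 0], "dr": [0, 0, 0]}, {"fingers": 8.5, "slide": [0.5, 4, 2], "dr": [0, 0, 0]}, {"fingers": 8.5, "slide": [0, 0, 0], "dr": [0, 0, 0]}, {"fingers": 8.5, "slide": [0, 0, 0], "dr": [0, 0, 0]}, {"fingers": 8.5, "slide": [0, 0, 0], "dr": [0, 0, 0]}]'

```text
t: 11.4
eef_pos: [0.4887, 0.2884, 0.1339]
tool_rot: [-180.0, -0.0, 90.7]
force: [-0.5, 0.3, 0.3]
finger_gap: 0.0849
```

```bash
python3 -c "
from h import *
w=snap('wrist','w16'); u,v=wproj(w,[[.496,.331,.048]])[0]; print(u,v,w['s']['eef_pos'],w['s']['tool_rot']); crop(w,int(u),int(v),32,9,'w16c')"
```

```text
265.552685982094 142.61723085689724 [0.48865969 0.28841793 0.13392412] [-1.79964887e+02 -3.73762990e-03  9.06690989e+01]
```

View pics/w16c.png

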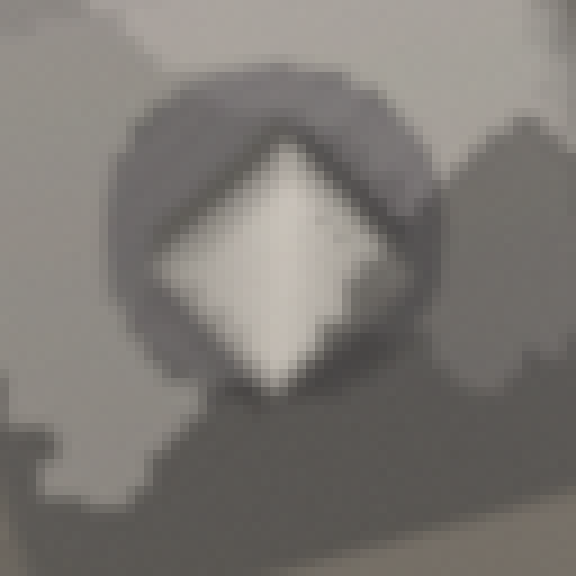

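```bash
python3 -c "
from h import *
w=snap('wrist'); c=np.array([[287,135],[152,270],[275,395],[415,272]])/9.-.5+[233,110]
P=wplane(w,c,.043); print(P.round(4)); m=P.mean(0); print('centre',m)
for i in range(4):
  v=P[(i+1)%4]-P[i]; print(np.hypot(v[0],v[1]), np.degrees(np.arctan2(v[1],v[0]))%90)
for i in range(2): 
  v=P[i+2]-P[i]; print(np.hypot(v[0],v[1]),(np.degrees(np.arctan2(v[1],v[0]))+45)%90)
"
```

```text
[[0.495  0.346  0.043 ]
 [0.4823 0.3328 0.043 ]
 [0.4943 0.3207 0.043 ]
 [0.5075 0.3329 0.043 ]]
centre [0.49476649 0.3330939  0.043     ]
0.018311130541131773 46.08520973108952
0.01704444324204759 44.62222884713847
0.0180597456194845 42.880171555340986
0.01806274382049558 43.81725556848227
0.0253327295908296 43.35354758806007
0.025206800280965613 45.358284208922306
```

jog_arm --motion '[{"fingers": 8.5, "slide": [3, 0, 0], "dr": [0, 0, -7.3]}, {"fingers": 8.5, "slide": [0, 0, 0], "dr": [0, 0, -7.3]}, {"fingers": 8.5, "slide": [0, 0, 0], "dr": [0, 0, -7.3]}, {"fingers": 8.5, "slide": [0, 0, 0], "dr": [0, 0, -7.3]}, {"fingers": 8.5, "slide": [0, 0, 0], "dr": [0, 0, -7.3]}, {"fingers": 8.5, "slide": [0, 0, 0], "dr": [0, 0, -7.2]}, {"fingers": 8.5, "slide": [0, 0, 0], "dr": [0, 0, 0]}, {"fingers": 8.5, "slide": [0, 0, 0], "dr": [0, 0, 0]}]'

```text
t: 12.3
eef_pos: [0.4891, 0.3182, 0.1342]
tool_rot: [180.0, 0.0, 134.1]
force: [-0.4, -0.4, 0.7]
finger_gap: 0.085
```

```bash
python3 -c "
from h import *
w=snap('wrist','w17'); u,v=wproj(w,[[.495,.332,.043]])[0]; print(u,v,w['s']['eef_pos'],w['s']['tool_rot'],w['s']['q']); crop(w,int(u),int(v),32,9,'w17c')"
```

```text
270.9648223045053 182.79679912770973 [0.48909614 0.31818616 0.13420453] [1.79977563e+02 1.13024599e-02 1.34148170e+02] [ -4.19098761  38.00286335 -46.77995042 100.17074391  32.63796047
  56.33038881 -19.56082586]
```

View pics/w17c.png

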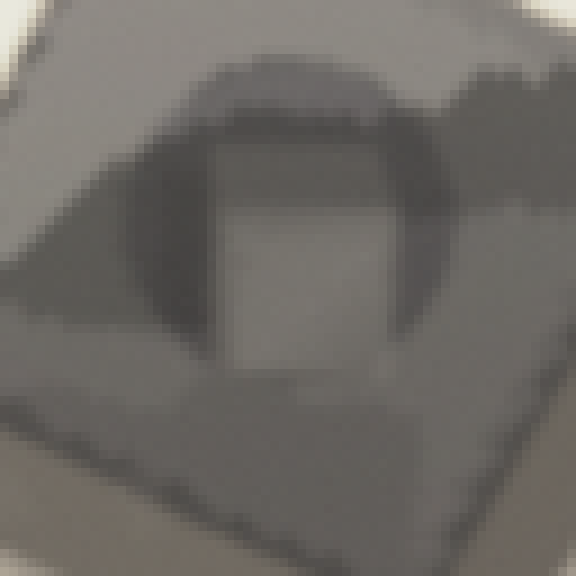

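```bash
python3 -c "
from h import *
w=snap('wrist'); im=w['pixels'][150:215,238:303].astype(float).mean(2); im=np.clip((im-60)*255/90,0,255).astype(np.uint8)
cv2.imwrite('pics/w18.png',cv2.resize(im,None,fx=9,fy=9,interpolation=2))"
```

```text
(no output)
```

View pics/w18.png

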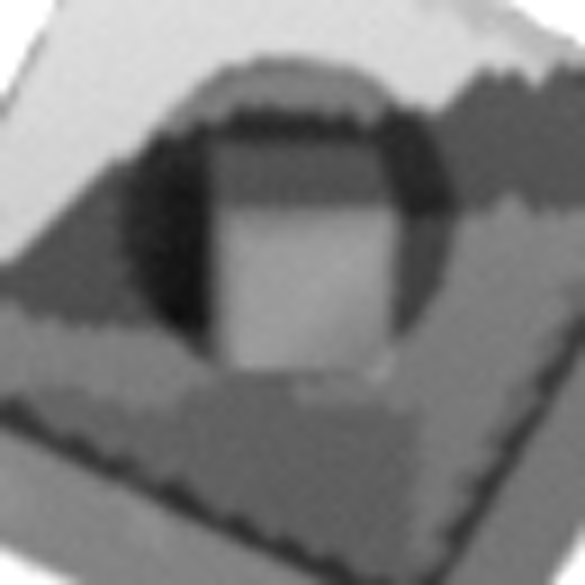

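```bash
python3 -c "
from h import *
w=snap('wrist'); c=np.array([[303,292],[212,207],[395,207],[222,378],[390,378]])/9.-.5+[238,150]
P=wplane(w,c,.043); print(P.round(4)); 
v=P[2]-P[1];print(np.degrees(np.arctan2(v[1],v[0]))%90)
M=R.from_euler('xyz',w['s']['tool_rot'],degrees=True); print('tool frame',M.inv().apply(P[0]-w['s']['eef_pos']))
to(.6032,.0625,.25,164.8)"
```

```text
[[0.4947 0.3327 0.043 ]
 [0.4821 0.3326 0.043 ]
 [0.495  0.3452 0.043 ]
 [0.4952 0.3206 0.043 ]
 [0.5074 0.3324 0.043 ]]
44.23275094942723
tool frame [0.00665431 0.01398474 0.09108427]
slide cm [-26.27  -9.66 -11.6 ] n50 7.0  dr_z -30.59
```

Spindle at (0.4947, 0.3328) with yaw 44.3° mod 90; two wrist poses agree. Now to the carrier.

jog_arm --motion '[{"fingers": 8.5, "slide": [0, 0, -4.8], "dr": [0, 0, 0]}, {"fingers": 8.5, "slide": [-2.4, -0.8, -4], "dr": [0, 0, 0]}, {"fingers": 8.5, "slide": [-4, -1.5, -1.5], "dr": [0, 0, 0]}, {"fingers": 8.5, "slide": [-4, -1.5, 0], "dr": [0, 0, 0]}, {"fingers": 8.5, "slide": [-4, -1.5, 0], "dr": [0, 0, 0]}, {"fingers": 8.5, "slide": [-4, -1.5, 0], "dr": [0, 0, 0]}, {"fingers": 8.5, "slide": [-4, -1.5, 0], "dr": [0, 0, 0]}, {"fingers": 8.5, "slide": [-4, -1.4, 0], "dr": [0, 0, 0]}]'

```text
t: 13.25
eef_pos: [0.6047, 0.0597, 0.237]
tool_rot: [-180.0, 0.0, 134.2]
force: [-0.2, -0.2, -0.1]
finger_gap: 0.085
```

jog_arm --motion '[{"fingers": 8.5, "slide": [0, 0, 0], "dr": [0, 0, -7.7]}, {"fingers": 8.5, "slide": [0, 0, 0], "dr": [0, 0, -7.7]}, {"fingers": 8.5, "slide": [0, 0, 0], "dr": [0, 0, -7.7]}, {"fingers": 8.5, "slide": [0, 0, 0], "dr": [0, 0, -7.6]}, {"fingers": 8.5, "slide": [0, 0, 0], "dr": [0, 0, 0]}, {"fingers": 8.5, "slide": [0, 0, 0], "dr": [0, 0, 0]}, {"fingers": 8.5, "slide": [0, 0, 0], "dr": [0, 0, 0]}]'

```text
t: 13.95
eef_pos: [0.6044, 0.0615, 0.2369]
tool_rot: [-180.0, 0.0, 164.8]
force: [0.4, -0.5, 0.4]
finger_gap: 0.0849
```

```bash
python3 -c "
from h import *
w=snap('wrist','w19'); print(w['s']['eef_pos'],w['s']['tool_rot'],w['s']['q']); 
print(wproj(w,[[.6032,.0625,.141]]))
to(.6032,.0625,.25,164.8)"
```

```text
[0.60436226 0.06154106 0.23685322] [-1.79991054e+02  1.06431104e-02  1.64847573e+02] [ 27.36729534  35.96554204 -55.705043    91.11293254  31.16301598
  69.72201736  40.49888483]
[[255.58782615 186.00350715]]
slide cm [ 0.13  0.06 -1.31] n50 1.0  dr_z 0.09
```

View pics/w19.png

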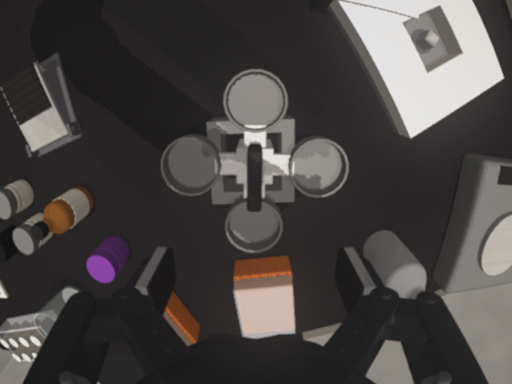

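```bash
python3 -c "
from h import *
w=snap('wrist'); crop(w,255,163,95,4,'w19c')"
```

```text
(no output)
```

View pics/w19c.png

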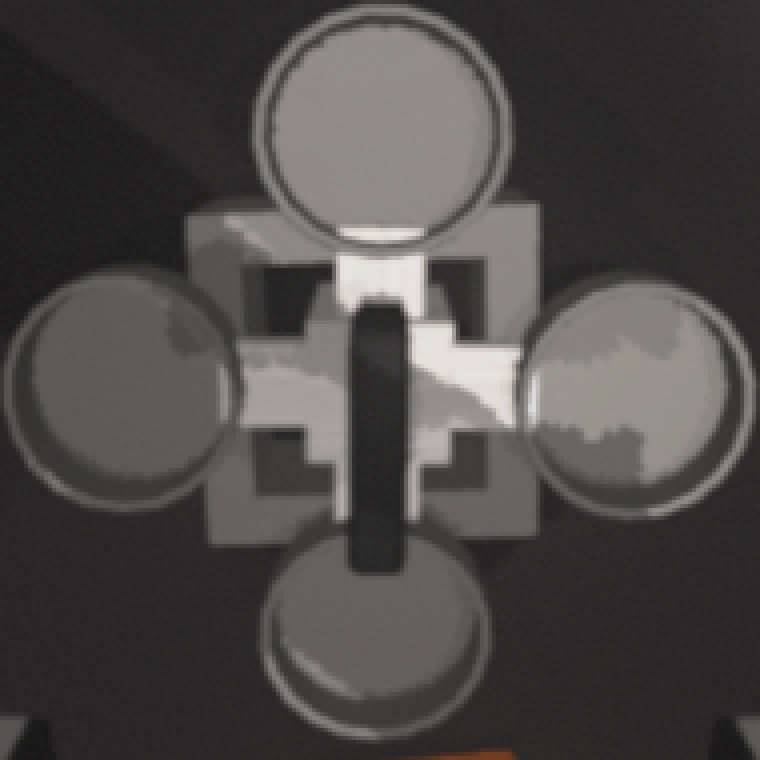

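```bash
python3 -c "
from h import *
w=snap('wrist'); f=lambda a:np.array(a)/4.-.5+[160,68]
c=f([[383,128],[123,390],[635,400],[376,632]])
P=wplane(w,c,.086); m=P.mean(0); print(P.round(4),m)
for i in ((0,3),(1,2)):
  v=P[i[1]]-P[i[0]]; print(np.hypot(v[0],v[1]),np.degrees(np.arctan2(v[1],v[0]))%90, (P[i[1]]+P[i[0]])/2)
M=R.from_euler('xyz',w['s']['tool_rot'],degrees=True); print('tool frame',M.inv().apply(m-w['s']['eef_pos']))
b=wplane(w,f([[378,575],[378,450]]),.141); print(b); print('bar tool',M.inv().apply(b-w['s']['eef_pos']))
"
```

```text
[[ 0.5289  0.0824  0.086 ]
 [ 0.5778 -0.0051  0.086 ]
 [ 0.6175  0.1304  0.086 ]
 [ 0.6663  0.043   0.086 ]] [0.59762941 0.0626658  0.086     ]
0.1429312286748402 74.02812744327431 [0.59757095 0.06269485 0.086     ]
0.14126499169038353 73.6711024533587 [0.59768786 0.06263674 0.086     ]
tool frame [ 0.00683644 -0.00063678  0.15086936]
[[0.62694431 0.05452675 0.141     ]
 [0.59730736 0.06259552 0.141     ]]
bar tool [[-0.02359982 -0.00087698  0.09587678]
 [ 0.00711578 -0.0008002   0.09586933]]
```

jog_arm --motion '[{"fingers": 6, "slide": [0.68, -0.07, 3], "dr": [0, 0, 0.8]}, {"fingers": 6, "slide": [0, 0, 4], "dr": [0, 0, 0]}, {"fingers": 6, "slide": [0, 0, 3.5], "dr": [0, 0, 0]}, {"fingers": 6, "slide": [0, 0, 2.2], "dr": [0, 0, 0]}, {"fingers": 6, "slide": [0, 0, 1], "dr": [0, 0, 0]}, {"fingers": 6, "slide": [0, 0, 0], "dr": [0, 0, 0]}, {"fingers": 6, "slide": [0, 0, 0], "dr": [0, 0, 0]}]'

```text
t: 14.8
eef_pos: [0.5985, 0.063, 0.101]
tool_rot: [179.9, 0.1, 164.2]
force: [-0.2, -0.6, 1.0]
finger_gap: 0.0601
```

```bash
python3 -c "
from h import *
w=snap('wrist','w20'); print(w['s']['eef_pos'],w['s']['tool_rot'],w['s']['q'],w['s']['force']); 
d=snap('scene'); crop(d,265,210,45,6,'s20'); crop(w,255,230,60,5,'w20')"
```

```text
[0.59845912 0.06296012 0.10097587] [1.79948259e+02 8.37869279e-02 1.64192239e+02] [ 23.78386675  43.85531965 -49.63075481  98.41227656  39.22965004
  56.58308924  33.52223455] [-0.23381271 -0.6427591   0.98715729]
```

View pics/w20.png

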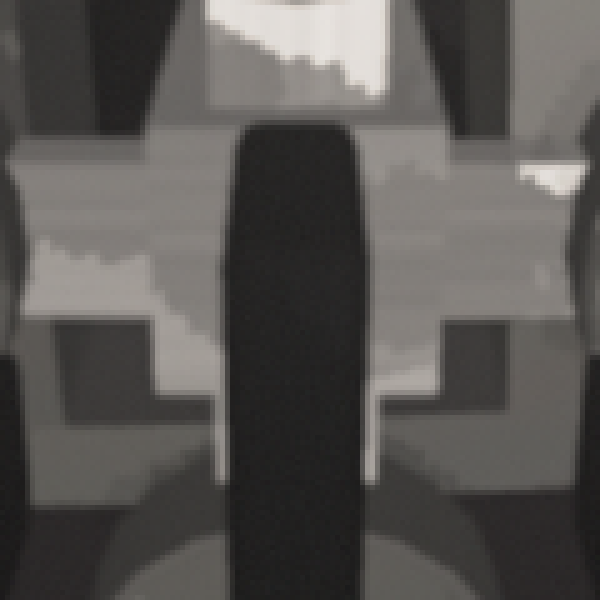

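View pics/s20.png

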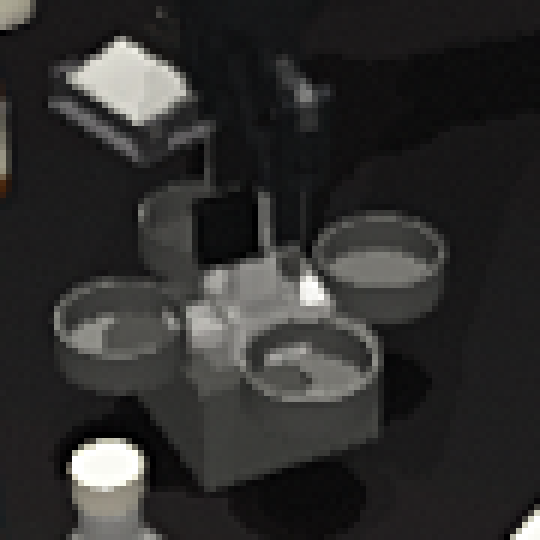

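jog_arm --motion '[{"fingers": 6, "slide": [0, 0, 1.2], "dr": [0, 0, 0]}, {"fingers": 3, "slide": [0, 0, 0.2], "dr": [0, 0, 0]}, {"fingers": 2, "slide": [0, 0, 0], "dr": [0, 0, 0]}, {"fingers": 0.8, "slide": [0, 0, 0], "dr": [0, 0, 0]}, {"fingers": 0.8, "slide": [0, 0, 0], "dr": [0, 0, 0]}, {"fingers": 0.8, "slide": [0, 0, 0], "dr": [0, 0, 0]}, {"fingers": 0.8, "slide": [0, 0, 0], "dr": [0, 0, 0]}]' --newtons 70

```text
t: 15.6
eef_pos: [0.5977, 0.0625, 0.086]
tool_rot: [-180.0, 0.0, 164.2]
force: [-0.8, 0.2, 1.2]
finger_gap: 0.0134
```

```bash
python3 -c "
from h import *
w=snap('wrist'); print(w['s']['eef_pos'],w['s']['tool_rot'],w['s']['force'],w['s']['finger_gap']); 
d=snap('scene'); crop(d,265,210,45,6,'s21'); crop(w,255,230,60,5,'w21')"
```

```text
[0.59767154 0.06253936 0.08595027] [-1.79998061e+02  8.66504445e-03  1.64207596e+02] [-0.84306886  0.24492474  1.16748717] 0.013358046602073254
```

View pics/w21.png

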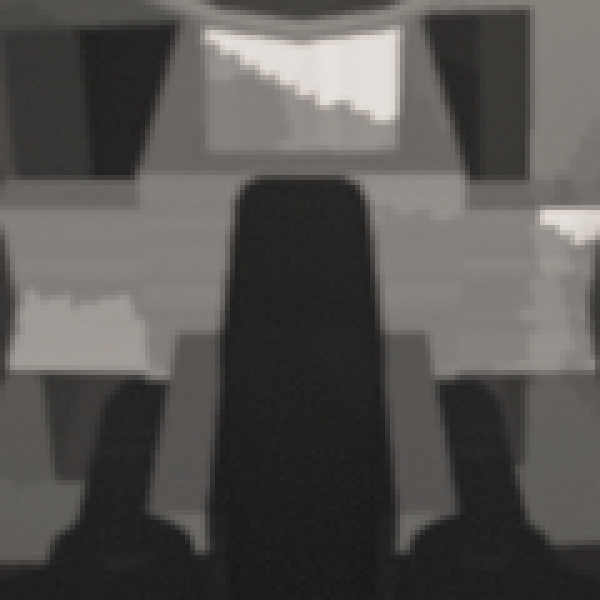

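View pics/s21.png

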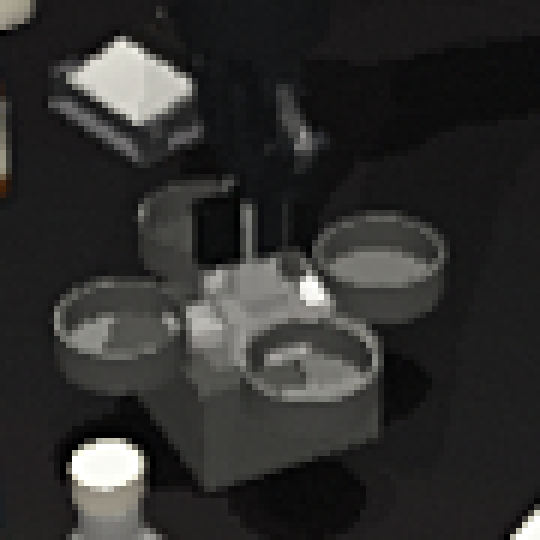

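jog_arm --motion '[{"fingers": 0.8, "slide": [0, 0, -1], "dr": [0, 0, 0]}, {"fingers": 0.8, "slide": [0, 0, -2], "dr": [0, 0, 0]}, {"fingers": 0.8, "slide": [0, 0, -2.5], "dr": [0, 0, 0]}, {"fingers": 0.8, "slide": [0, 0, -2.5], "dr": [0, 0, 0]}, {"fingers": 0.8, "slide": [0, 0, -2], "dr": [0, 0, 0]}, {"fingers": 0.8, "slide": [0, 0, 0], "dr": [0, 0, 0]}, {"fingers": 0.8, "slide": [0, 0, 0], "dr": [0, 0, 0]}]'

```text
t: 16.4
eef_pos: [0.5969, 0.0621, 0.1849]
tool_rot: [-179.9, -0.1, 164.2]
force: [-0.1, 0.7, -7.6]
finger_gap: 0.0132
```

```bash
python3 -c "
from h import *
w=snap('wrist'); print(w['s']['eef_pos'],w['s']['tool_rot'],w['s']['force'],w['s']['finger_gap'],w['s']['q']); 
d=snap('scene'); crop(d,265,190,60,5,'s22')
to(.4947,.3328,.186,134.3)"
```

```text
[0.5968877  0.06206605 0.18487906] [-1.79942118e+02 -6.09825241e-02  1.64201519e+02] [-0.1491221   0.68546105 -7.56594685] 0.013167114792847379 [ 26.46272472  38.28936635 -53.78417968  95.12447988  33.70453581
  64.31428657  37.50600829]
slide cm [17.15 23.3  -0.2 ] n50 6.0  dr_z 29.91
```

View pics/s22.png

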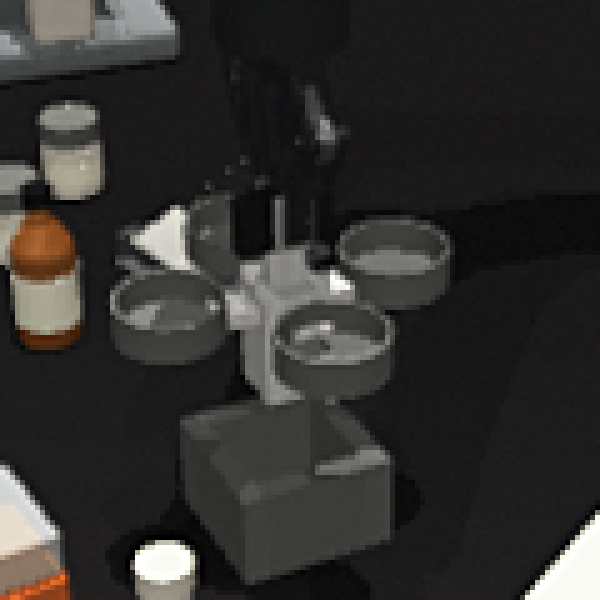

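Lifted (−7.6 N ≈ 0.8 kg), level. Carrying it to the spindle at moderate speed.

jog_arm --motion '[{"fingers": 0.8, "slide": [1.2, 1.6, -0.5], "dr": [0, 0, 0]}, {"fingers": 0.8, "slide": [2.2, 3.0, -0.5], "dr": [0, 0, 0]}, {"fingers": 0.8, "slide": [2.4, 3.3, 0], "dr": [0, 0, 0]}, {"fingers": 0.8, "slide": [2.4, 3.3, 0], "dr": [0, 0, 0]}, {"fingers": 0.8, "slide": [2.4, 3.3, 0], "dr": [0, 0, 0]}, {"fingers": 0.8, "slide": [2.4, 3.3, 0], "dr": [0, 0, 0]}, {"fingers": 0.8, "slide": [2.4, 3.2, 0], "dr": [0, 0, 0]}, {"fingers": 0.8, "slide": [1.8, 2.3, 0], "dr": [0, 0, 0]}]'

```text
t: 17.3
eef_pos: [0.493, 0.3361, 0.1945]
tool_rot: [-180.0, -0.1, 164.4]
force: [0.7, 1.1, -7.7]
finger_gap: 0.0135
```

jog_arm --motion '[{"fingers": 0.8, "slide": [0, 0, 0], "dr": [0, 0, 3]}, {"fingers": 0.8, "slide": [0, 0, 0], "dr": [0, 0, 6.5]}, {"fingers": 0.8, "slide": [0, 0, 0], "dr": [0, 0, 7]}, {"fingers": 0.8, "slide": [0, 0, 0], "dr": [0, 0, 7]}, {"fingers": 0.8, "slide": [0, 0, 0], "dr": [0, 0, 6.4]}, {"fingers": 0.8, "slide": [0, 0, 0], "dr": [0, 0, 0]}, {"fingers": 0.8, "slide": [0, 0, 0], "dr": [0, 0, 0]}, {"fingers": 0.8, "slide": [0, 0, 0], "dr": [0, 0, 0]}]'

```text
t: 18.1
eef_pos: [0.4952, 0.3334, 0.1952]
tool_rot: [-179.9, -0.0, 134.4]
force: [-0.1, -0.7, -8.2]
finger_gap: 0.0134
```

```bash
python3 -c "
from h import *
w=snap('wrist','w23'); print(w['s']['eef_pos'],w['s']['tool_rot'],w['s']['force'],w['s']['finger_gap'],w['s']['q']); 
d=snap('scene'); crop(d,345,215,60,5,'s23')
to(.4947,.3328,.13,134.3)"
```

```text
[0.49517549 0.33337524 0.19515721] [-1.79940481e+02 -2.20045473e-02  1.34444825e+02] [-0.1392642  -0.72062266 -8.24603513] 0.013416270475913723 [ -4.68482343  34.80596067 -47.99397465  95.29012388  28.42065514
  62.91766055 -16.46405102]
slide cm [-0.   -0.09  6.54] n50 2.0  dr_z 0.08
```

View pics/s23.png

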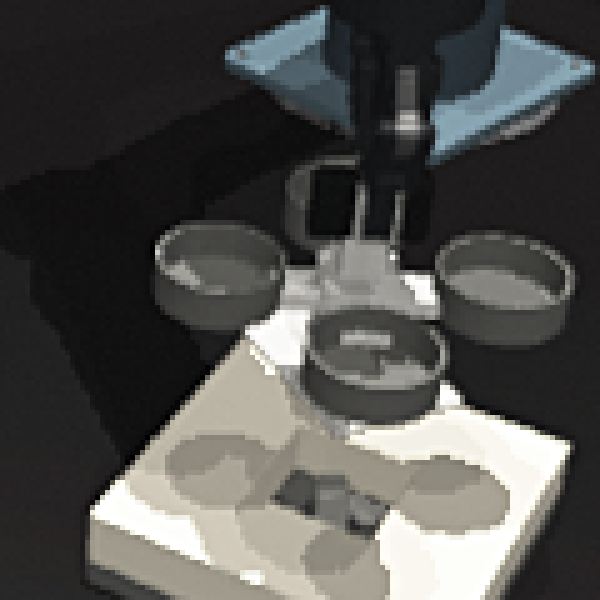

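View pics/w23.png

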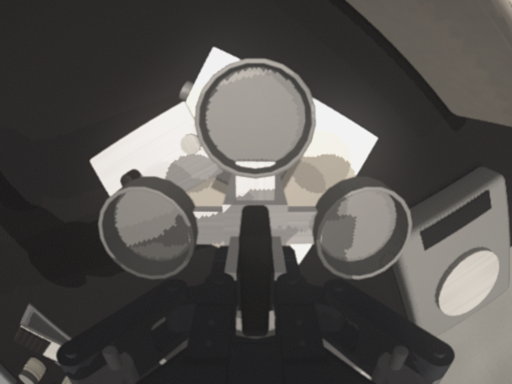

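```bash
python3 -c "
from h import *
w=snap('wrist'); crop(w,255,170,100,4,'w24')"
```

```text
(no output)
```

View pics/w24.png

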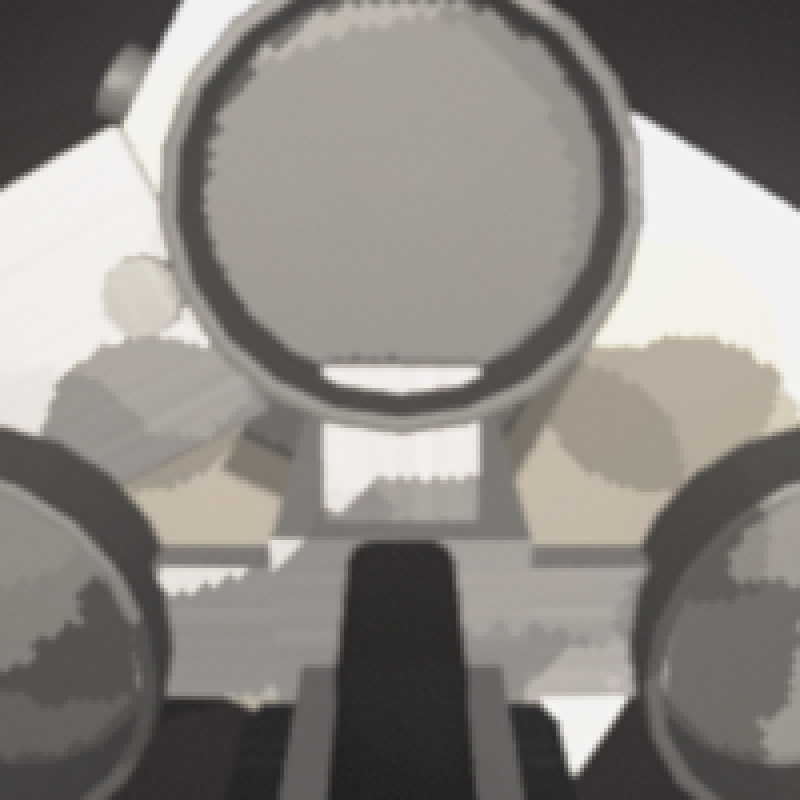

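```bash
python3 -c "
from h import *
w=snap('wrist'); M=R.from_euler('xyz',w['s']['tool_rot'],degrees=True)
z0=w['s']['eef_pos'][2]
P=wplane(w,[[255.2,177],[155+162/4-.5,119],[155+640/4-.5,119]],z0); print(M.inv().apply(P-w['s']['eef_pos']).round(4))"
```

```text
[[ 0.0374 -0.0004  0.    ]
 [ 0.071  -0.0336  0.    ]
 [ 0.0709  0.0324  0.    ]]
```

jog_arm --motion '[{"fingers": 0.8, "slide": [0.05, -0.04, 2], "dr": [0, 0, 0]}, {"fingers": 0.8, "slide": [0, 0, 2.5], "dr": [0, 0, 0]}, {"fingers": 0.8, "slide": [0, 0, 2], "dr": [0, 0, 0]}, {"fingers": 0.8, "slide": [0, 0, 0.5], "dr": [0, 0, 0]}, {"fingers": 0.8, "slide": [0, 0, 0.5], "dr": [0, 0, 0]}, {"fingers": 0.8, "slide": [0, 0, 0], "dr": [0, 0, 0]}, {"fingers": 0.8, "slide": [0, 0, 0], "dr": [0, 0, 0]}]'

```text
t: 19.0
eef_pos: [0.4954, 0.3342, 0.1218]
tool_rot: [179.9, 0.0, 134.3]
force: [0.3, -0.3, -6.3]
finger_gap: 0.0136
```

jog_arm --motion '[{"fingers": 0.8, "slide": [0, 0, 0.3], "dr": [0, 0, 0]}, {"fingers": 0.8, "slide": [0, 0, 0.3], "dr": [0, 0, 0]}, {"fingers": 0.8, "slide": [0, 0, 0], "dr": [0, 0, 0]}]'

```text
t: 19.3
eef_pos: [0.4947, 0.3337, 0.1145]
tool_rot: [-180.0, -0.0, 134.3]
force: [-0.6, 0.3, -7.0]
finger_gap: 0.013
```

jog_arm --motion '[{"fingers": 0.8, "slide": [0, 0, 0.5], "dr": [0, 0, 0]}, {"fingers": 0.8, "slide": [0, 0, 0.5], "dr": [0, 0, 0]}, {"fingers": 0.8, "slide": [0, 0, 0.5], "dr": [0, 0, 0]}, {"fingers": 0.8, "slide": [0, 0, 0.3], "dr": [0, 0, 0]}, {"fingers": 0.8, "slide": [0, 0, 0], "dr": [0, 0, 0]}, {"fingers": 0.8, "slide": [0, 0, 0], "dr": [0, 0, 0]}]'

```text
t: 19.9
eef_pos: [0.4946, 0.3335, 0.0966]
tool_rot: [-180.0, -0.0, 134.3]
force: [-1.5, -0.4, -8.4]
finger_gap: 0.0132
```

jog_arm --motion '[{"fingers": 0.8, "slide": [0, 0, 0.3], "dr": [0, 0, 0]}, {"fingers": 0.8, "slide": [0, 0, 0], "dr": [0, 0, 0]}, {"fingers": 0.8, "slide": [0, 0, 0], "dr": [0, 0, 0]}]'

```text
t: 20.2
eef_pos: [0.4952, 0.334, 0.094]
tool_rot: [179.9, -0.0, 134.3]
force: [0.5, 2.1, -6.0]
finger_gap: 0.0129
```

jog_arm --motion '[{"fingers": 0.8, "slide": [0, 0, 0.2], "dr": [0, 0, 0]}, {"fingers": 0.8, "slide": [0, 0, 0.1], "dr": [0, 0, 0]}, {"fingers": 0.8, "slide": [0, 0, 0], "dr": [0, 0, 0]}]'

```text
t: 20.5
eef_pos: [0.4954, 0.3345, 0.0939]
tool_rot: [179.9, 0.1, 134.3]
force: [-4.7, -4.8, 18.8]
finger_gap: 0.0132
```

```bash
python3 -c "
from h import *
s=sense(); print(s['eef_pos'],s['force'])
d=snap('scene'); crop(d,345,215,60,5,'s25')"
```

```text
[0.49544903 0.33450596 0.09391677] [-4.72330972 -4.77478128 18.844868  ]
```

View pics/s25.png

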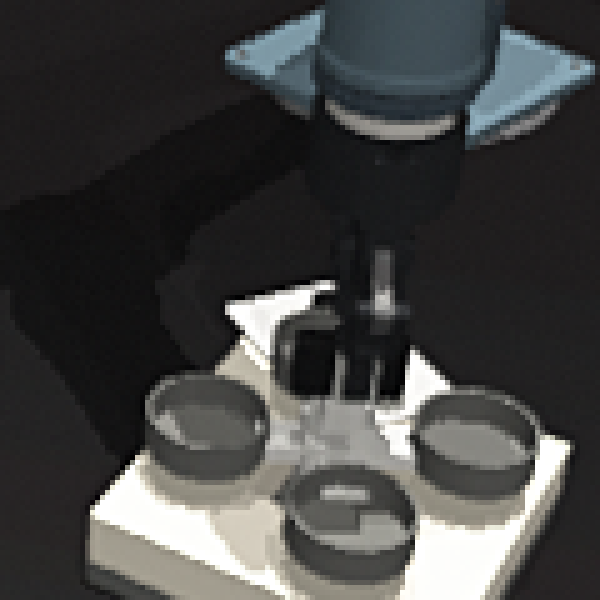

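jog_arm --motion '[{"fingers": 0.8, "slide": [0, 0, -0.2], "dr": [0, 0, 0]}, {"fingers": 4, "slide": [0, 0, 0], "dr": [0, 0, 0]}, {"fingers": 4, "slide": [0, 0, 0], "dr": [0, 0, 0]}, {"fingers": 4, "slide": [0, 0, 0], "dr": [0, 0, 0]}, {"fingers": 4, "slide": [0, 0, -2], "dr": [0, 0, 0]}, {"fingers": 4, "slide": [0, 0, -4], "dr": [0, 0, 0]}, {"fingers": 4, "slide": [0, 0, -5], "dr": [0, 0, 0]}, {"fingers": 8.5, "slide": [0, 0, -4], "dr": [0, 0, 0]}]'

```text
t: 21.35
eef_pos: [0.4951, 0.3342, 0.2453]
tool_rot: [179.9, -0.0, 134.3]
force: [0.3, -0.0, -0.3]
finger_gap: 0.0535
```

jog_arm --motion '[{"fingers": 8.5, "slide": [0, 0, 0], "dr": [0, 0, 0]}, {"fingers": 8.5, "slide": [0, 0, 0], "dr": [0, 0, 0]}, {"fingers": 8.5, "slide": [0, 0, 0], "dr": [0, 0, 0]}]'

```text
t: 21.65
eef_pos: [0.4945, 0.3328, 0.2414]
tool_rot: [-179.9, 0.0, 134.3]
force: [0.5, 0.4, 0.0]
finger_gap: 0.0852
```

```bash
python3 -c "
from h import *
w=snap('wrist','w26'); print(w['s']['eef_pos'],w['s']['tool_rot'],w['s']['q']); crop(w,255,180,100,4,'w26c')
d=snap('top','t26'); np.savez('t26.npz',**{k:v for k,v in d.items() if k!='s'})
d=snap('scene','s26')"
```

```text
[0.49449798 0.33284003 0.24144027] [-1.79879230e+02  5.00545928e-03  1.34301415e+02] [ -3.61278089  32.06593523 -49.57614375  92.64589589  25.91752254
  67.59812109 -14.71027432]
```

View pics/w26.png

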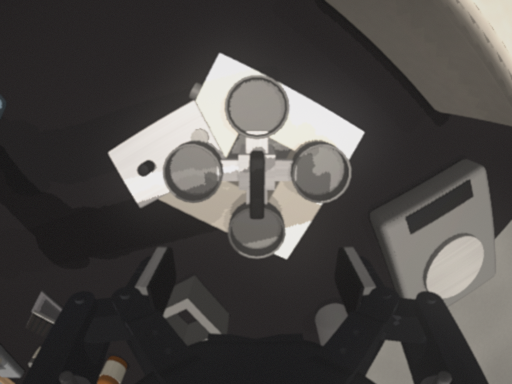

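View pics/t26.png

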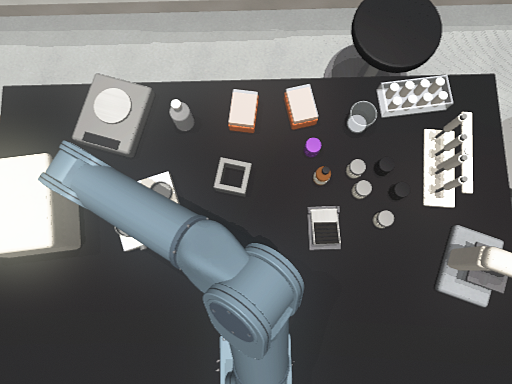

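View pics/w26c.png

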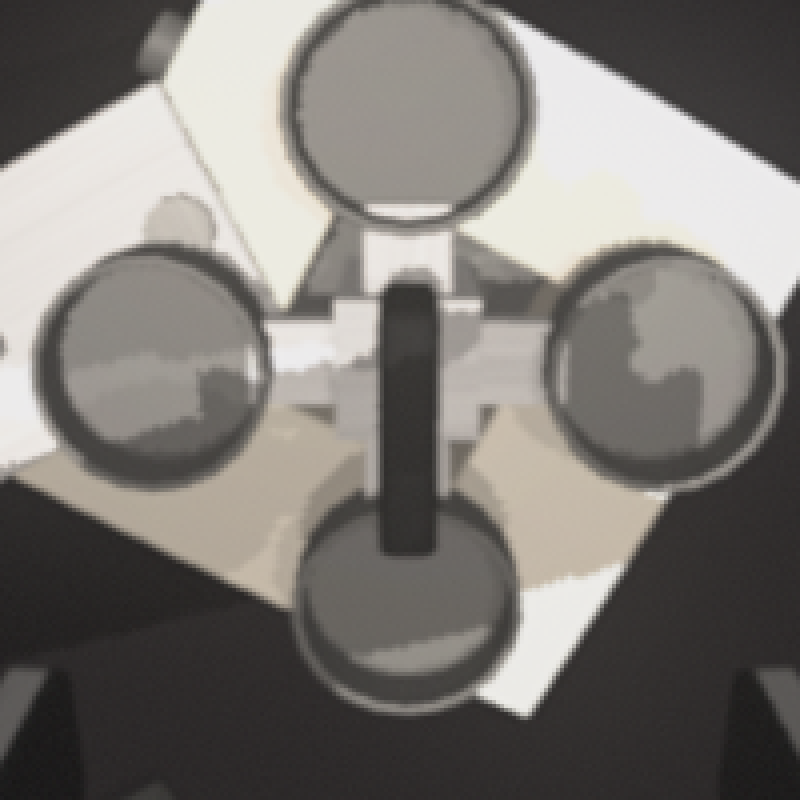

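```bash
python3 -c "
from h import *
w=snap('wrist'); f=lambda a:np.array(a)/4.-.5+[155,80]
c=f([[407.5,108],[151.5,367],[666,366],[406.5,603]])
P=wplane(w,c,.094); print(P.round(4),P.mean(0)); m=P.mean(0)
for a in P-m: print(np.hypot(a[0],a[1]),np.degrees(np.arctan2(a[1],a[0])))
d=load('t26')
for n,(u,v) in {'j0':(357.2,167),'j1':(363.6,188),'j2':(385.6,218),'amb':(325.8,170)}.items(): print(n,world_pts(d,[[u,v]])[0].round(3))
"
```

```text
[[0.4452 0.3845 0.094 ]
 [0.4432 0.2861 0.094 ]
 [0.544  0.3847 0.094 ]
 [0.5428 0.2841 0.094 ]] [0.49379427 0.3348427  0.094     ]
0.06950092205509993 134.40367876195262
0.0702500272353899 -136.04210661505581
0.0707634489206589 44.828983120968196
0.07057462981475576 -46.013288102988014
j0 [ 0.614 -0.336  0.068]
j1 [ 0.546 -0.353  0.066]
j2 [ 0.45  -0.414  0.066]
amb [ 0.593 -0.227  0.128]
```

Carrier home (rim centre (0.494,0.335), yaw 44.5°). Next jar (0.451,−0.414), keeping the wrist at about 134°.

```bash
python3 -c "
from h import *
to(.451,-.414,.22)"
```

```text
slide cm [-50.43 -55.31   2.16] n50 15.0  dr_z 0
```

jog_arm --motion '[{"fingers": 8.5, "slide": [-3.15, -3.45, 0], "dr": [0, 0, 0]}, {"fingers": 8.5, "slide": [-3.15, -3.45, 0], "dr": [0, 0, 0]}, {"fingers": 8.5, "slide": [-3.15, -3.45, 0], "dr": [0, 0, 0]}, {"fingers": 8.5, "slide": [-3.15, -3.45, 0], "dr": [0, 0, 0]}, {"fingers": 8.5, "slide": [-3.15, -3.45, 0], "dr": [0, 0, 0]}, {"fingers": 8.5, "slide": [-3.15, -3.45, 0], "dr": [0, 0, 0]}, {"fingers": 8.5, "slide": [-3.15, -3.45, 0], "dr": [0, 0, 0]}, {"fingers": 8.5, "slide": [-3.15, -3.45, 0], "dr": [0, 0, 0]}]'

```text
t: 22.65
eef_pos: [0.4728, -0.0414, 0.2425]
tool_rot: [-180.0, -0.0, 134.3]
force: [0.8, -1.0, 0.4]
finger_gap: 0.0848
```

```bash
python3 -c "
from h import *
s=sense(); print(s['q'])
to(.451,-.414,.22)"
```

```text
[ 42.75662832  18.20574384 -51.31171731 109.68235852  16.39446644
  59.76917736  28.76657031]
slide cm [-25.14 -27.58   2.25] n50 8.0  dr_z 0
```

jog_arm --motion '[{"fingers": 8.5, "slide": [-3.15, -3.45, 0.3], "dr": [0, 0, 0]}, {"fingers": 8.5, "slide": [-3.15, -3.45, 0.3], "dr": [0, 0, 0]}, {"fingers": 8.5, "slide": [-3.15, -3.45, 0.3], "dr": [0, 0, 0]}, {"fingers": 8.5, "slide": [-3.15, -3.45, 0.3], "dr": [0, 0, 0]}, {"fingers": 8.5, "slide": [-3.15, -3.45, 0.3], "dr": [0, 0, 0]}, {"fingers": 8.5, "slide": [-3.15, -3.45, 0.3], "dr": [0, 0, 0]}, {"fingers": 8.5, "slide": [-3.15, -3.45, 0.3], "dr": [0, 0, 0]}, {"fingers": 8.5, "slide": [-3.1, -3.4, 0.2], "dr": [0, 0, 0]}]'

```text
t: 23.45
eef_pos: [0.4512, -0.4137, 0.2189]
tool_rot: [-180.0, -0.1, 134.3]
force: [0.8, 1.2, -0.6]
finger_gap: 0.0851
```

jog_arm --motion '[{"fingers": 8.5, "slide": [0, 0, 0], "dr": [0, 0, 0]}, {"fingers": 8.5, "slide": [0, 0, 0], "dr": [0, 0, 0]}, {"fingers": 8.5, "slide": [0, 0, 0], "dr": [0, 0, 0]}]'

```text
t: 23.75
eef_pos: [0.4525, -0.4101, 0.2195]
tool_rot: [179.9, -0.1, 134.4]
force: [-0.0, 0.6, -0.4]
finger_gap: 0.0852
```

```bash
python3 -c "
from h import *
w=snap('wrist','w30'); print(w['s']['eef_pos'],w['s']['tool_rot'],w['s']['q']); print(wproj(w,[[.451,-.414,.066],[.549,-.353,.066]])) 
snap('top','t30')"
```

```text
[ 0.45247797 -0.41009274  0.21950218] [ 1.79948862e+02 -5.70522434e-02  1.34429029e+02] [ 66.59207608  32.20084456 -40.93020716  92.0944922   22.71188566
  64.35486081  64.46783751]
[[251.83575313 172.8837821 ]
 [348.54874934 194.0539828 ]]
```

View pics/w30.png

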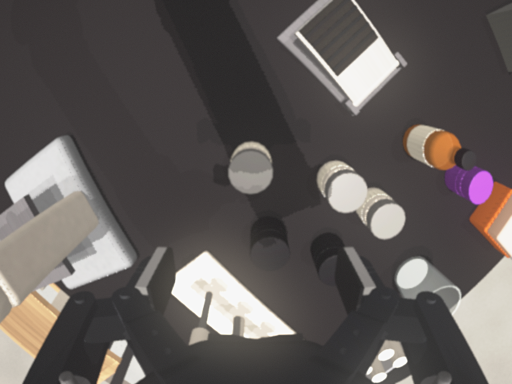

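View pics/t30.png

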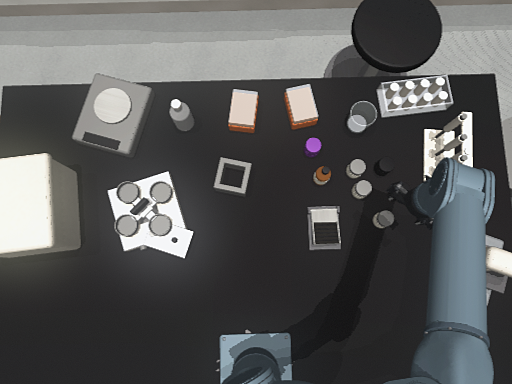

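```bash
python3 -c "
from h import *
w=snap('wrist'); crop(w,253,170,30,9,'w30c'); print(wplane(w,[[251,171]],.066))"
```

```text
[[ 0.44909407 -0.41333755  0.066     ]]
```

View pics/w30c.png

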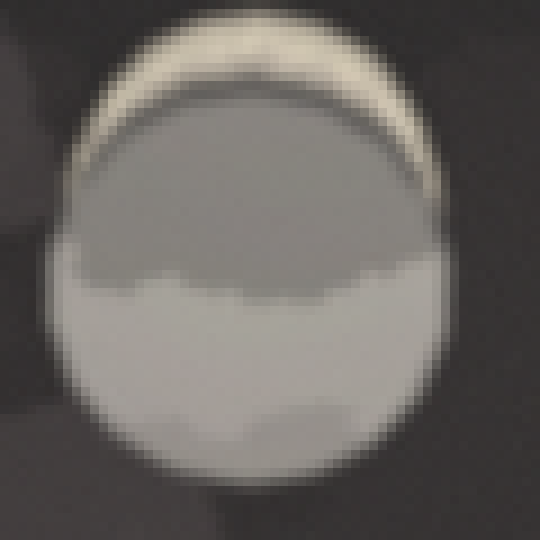

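```bash
python3 -c "
from h import *
to(.4495,-.4138,.012)"
```

```text
slide cm [-0.03 -0.46 20.8 ] n50 5.0  dr_z 0
```

jog_arm --motion '[{"fingers": 8.5, "slide": [-0.03, -0.4, 4.5], "dr": [0, 0, 0]}, {"fingers": 8.5, "slide": [0, 0, 4.5], "dr": [0, 0, 0]}, {"fingers": 8.5, "slide": [0, 0, 4.5], "dr": [0, 0, 0]}, {"fingers": 8.5, "slide": [0, 0, 3.5], "dr": [0, 0, 0]}, {"fingers": 8.5, "slide": [0, 0, 2], "dr": [0, 0, 0]}, {"fingers": 8.5, "slide": [0, 0, 1.3], "dr": [0, 0, 0]}, {"fingers": 8.5, "slide": [0, 0, 0], "dr": [0, 0, 0]}, {"fingers": 8.5, "slide": [0, 0, 0], "dr": [0, 0, 0]}]'

```text
t: 24.7
eef_pos: [0.4502, -0.415, 0.0179]
tool_rot: [180.0, 0.1, 134.3]
force: [-0.3, -0.6, -0.7]
finger_gap: 0.0852
```

```bash
python3 -c "
from h import *
w=snap('wrist','w31'); print(w['s']['eef_pos'],w['s']['tool_rot'],w['s']['force']); crop(w,255,220,90,4,'w31')"
```

```text
[ 0.45017036 -0.41501416  0.01786544] [1.79983927e+02 8.25873824e-02 1.34338290e+02] [-0.34068666 -0.63410965 -0.69061119]
```

View pics/w31.png

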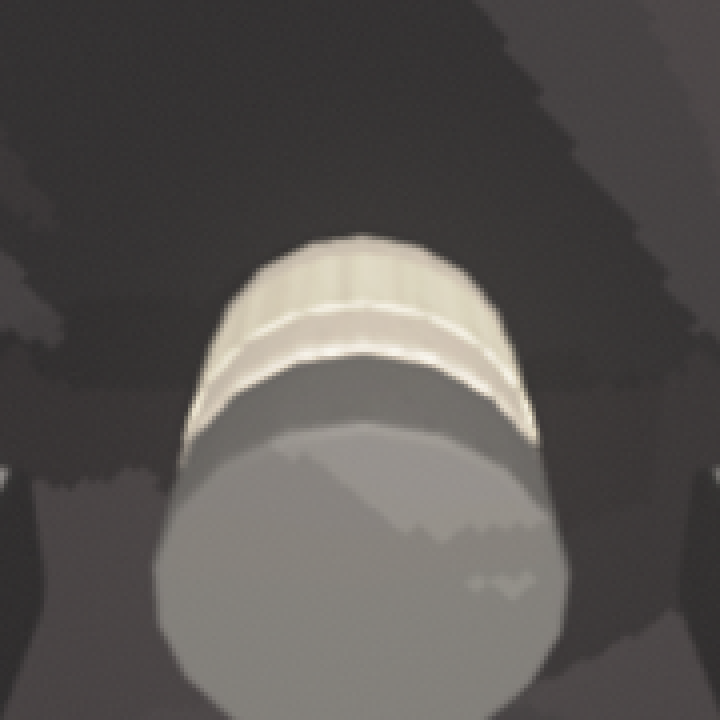

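jog_arm --motion '[{"fingers": 7, "slide": [0, 0, 0.5], "dr": [0, 0, 0]}, {"fingers": 5.6, "slide": [0, 0, 0], "dr": [0, 0, 0]}, {"fingers": 4.2, "slide": [0, 0, 0], "dr": [0, 0, 0]}, {"fingers": 4.2, "slide": [0, 0, 0], "dr": [0, 0, 0]}, {"fingers": 4.2, "slide": [0, 0, 0], "dr": [0, 0, 0]}, {"fingers": 4.2, "slide": [0, 0, 0], "dr": [0, 0, 0]}, {"fingers": 4.2, "slide": [0, 0, 0], "dr": [0, 0, 0]}]' --newtons 35

```text
t: 25.45
eef_pos: [0.4495, -0.4151, 0.0123]
tool_rot: [-180.0, 0.0, 134.3]
force: [-1.5, 0.2, 4.9]
finger_gap: 0.0492
```

jog_arm --motion '[{"fingers": 4.2, "slide": [0, 0, -1], "dr": [0, 0, 0]}, {"fingers": 4.2, "slide": [0, 0, -2], "dr": [0, 0, 0]}, {"fingers": 4.2, "slide": [0, 0, -3], "dr": [0, 0, 0]}, {"fingers": 4.2, "slide": [0, 0, 0], "dr": [0, 0, 0]}, {"fingers": 4.2, "slide": [0, 0, 0], "dr": [0, 0, 0]}]'

```text
t: 25.95
eef_pos: [0.4494, -0.4152, 0.0724]
tool_rot: [-180.0, 0.1, 134.3]
force: [-0.0, 0.3, -2.4]
finger_gap: 0.049
```

```bash
python3 -c "
from h import *
w=snap('wrist','w32'); print(w['s']['eef_pos'],w['s']['tool_rot'],w['s']['force']); 
d=snap('scene'); crop(d,205,165,50,6,'s32')"
```

```text
[ 0.44942885 -0.4151833   0.07240096] [-1.79995500e+02  6.33462814e-02  1.34300474e+02] [-0.03249696  0.3316741  -2.41483921]
```

View pics/w32.png

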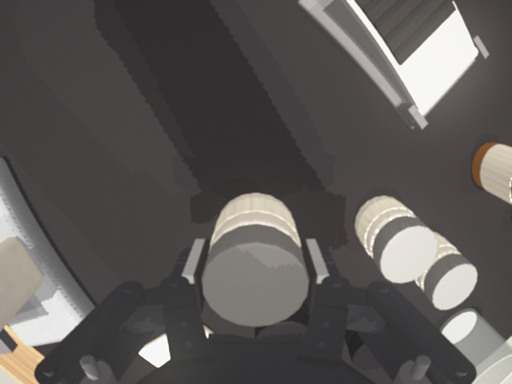

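View pics/s32.png

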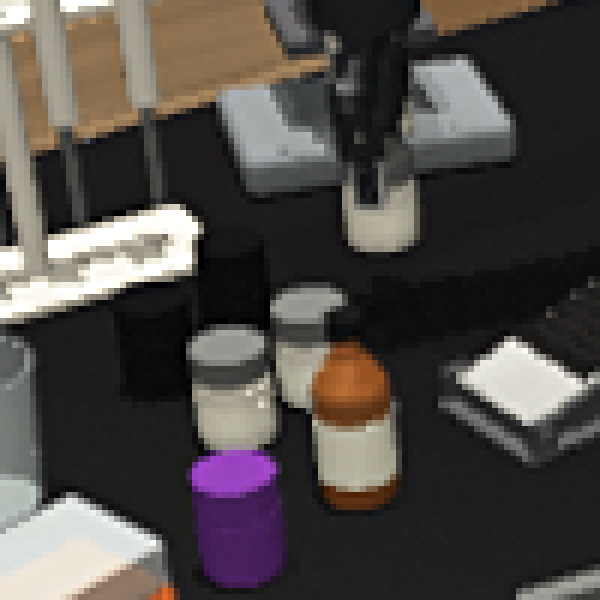

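```bash
python3 -c "
from h import *
w=snap('wrist'); M=R.from_euler('xyz',w['s']['tool_rot'],degrees=True)
print(M.inv().apply(wplane(w,[[255.5,275]],.126)-w['s']['eef_pos']))
to(.5447,.2822,.2)"
```

```text
[[ 0.008839   -0.00035621 -0.05504112]]
slide cm [ 43.12  55.55 -12.93] n50 15.0  dr_z 0
```

```bash
python3 -c "
from h import *
w=snap('wrist'); crop(w,255,270,70,5,'w33')"
```

```text
(no output)
```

View pics/w33.png

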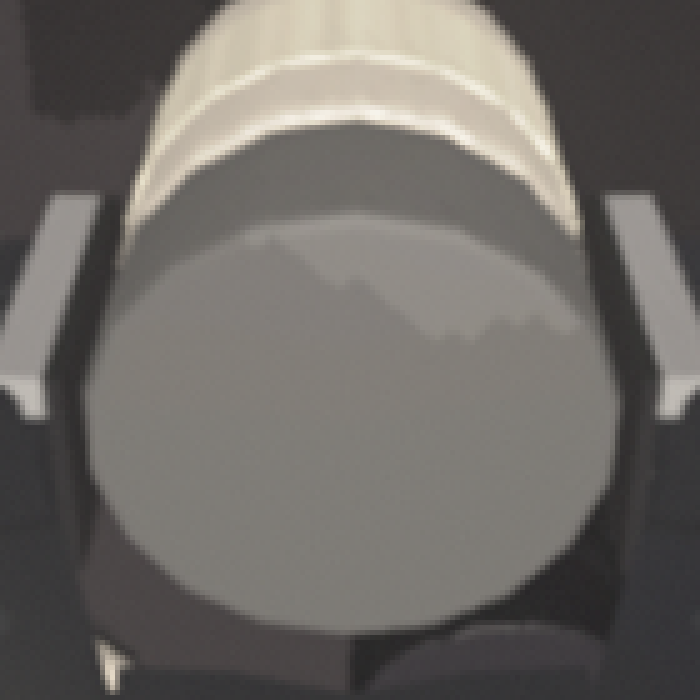

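```bash
python3 -c "
from h import *
w=snap('wrist'); M=R.from_euler('xyz',w['s']['tool_rot'],degrees=True)
z=w['s']['eef_pos'][2]-.0123+.066
P=M.inv().apply(wplane(w,[[255,242.5],[255,325.9],[202.1,284],[308,284]],z)-w['s']['eef_pos']);print(P.round(4))"
```

```text
[[ 0.0245 -0.0006 -0.0537]
 [-0.024  -0.0006 -0.0537]
 [ 0.0024 -0.0247 -0.0537]
 [ 0.0023  0.0236 -0.0537]]
```

Jar held, axis on the tool (0.3 mm). Carrying to the cup at (0.545,0.282).

jog_arm --motion '[{"fingers": 4.2, "slide": [0.7, 0.95, -3], "dr": [0, 0, 0]}, {"fingers": 4.2, "slide": [1.8, 2.3, -4], "dr": [0, 0, 0]}, {"fingers": 4.2, "slide": [2.6, 3.3, -3], "dr": [0, 0, 0]}, {"fingers": 4.2, "slide": [2.7, 3.5, -2.9], "dr": [0, 0, 0]}, {"fingers": 4.2, "slide": [2.8, 3.6, 0], "dr": [0, 0, 0]}, {"fingers": 4.2, "slide": [2.8, 3.6, 0], "dr": [0, 0, 0]}, {"fingers": 4.2, "slide": [2.8, 3.6, 0], "dr": [0, 0, 0]}, {"fingers": 4.2, "slide": [2.8, 3.6, 0], "dr": [0, 0, 0]}]'

```text
t: 27.0
eef_pos: [0.4907, -0.1101, 0.198]
tool_rot: [-180.0, -0.0, 134.3]
force: [0.4, -0.6, -1.6]
finger_gap: 0.049
```

jog_arm --motion '[{"fingers": 4.2, "slide": [2.8, 3.6, 0], "dr": [0, 0, 0]}, {"fingers": 4.2, "slide": [2.8, 3.6, 0], "dr": [0, 0, 0]}, {"fingers": 4.2, "slide": [2.8, 3.6, 0], "dr": [0, 0, 0]}, {"fingers": 4.2, "slide": [2.8, 3.6, 0], "dr": [0, 0, 0]}, {"fingers": 4.2, "slide": [2.8, 3.6, 0], "dr": [0, 0, 0]}, {"fingers": 4.2, "slide": [2.8, 3.6, 0], "dr": [0, 0, 0]}, {"fingers": 4.2, "slide": [2.8, 3.6, 0], "dr": [0, 0, 0]}, {"fingers": 4.2, "slide": [2.0, 2.6, 0], "dr": [0, 0, 0]}]'

```text
t: 27.8
eef_pos: [0.5383, 0.2405, 0.1978]
tool_rot: [180.0, -0.1, 134.5]
force: [0.2, 0.4, -2.4]
finger_gap: 0.0493
```

```bash
python3 -c "
from h import *
s=sense(); print(s['q'],s['eef_pos'])
to(.5447,.2822,.2,134.3)"
```

```text
[  4.55251899  33.21599531 -46.31582394  96.37075836  26.54959429
  62.01765596  -5.39728341] [0.53830471 0.24049905 0.19784692]
slide cm [ 2.53  3.38 -0.22] n50 1.0  dr_z 0.16
```

jog_arm --motion '[{"fingers": 4.2, "slide": [2.3, 3.0, 0], "dr": [0, 0, 0]}, {"fingers": 4.2, "slide": [0, 0, 0], "dr": [0, 0, 0]}, {"fingers": 4.2, "slide": [0, 0, 0], "dr": [0, 0, 0]}, {"fingers": 4.2, "slide": [0, 0, 0], "dr": [0, 0, 0]}]'

```text
t: 28.2
eef_pos: [0.5445, 0.2728, 0.1976]
tool_rot: [-179.9, 0.0, 134.2]
force: [-0.2, -1.0, -1.0]
finger_gap: 0.0492
```

```bash
python3 -c "
from h import *
w=snap('wrist','w35'); s=w['s']; print(s['q'],s['eef_pos'])
to(.5447,.2822,.0863,134.3)
d=snap('scene'); crop(d,345,215,60,5,'s35')"
```

```text
[  0.66733138  35.03225854 -45.63961964  93.36062368  27.35631921
  63.44273721  -8.10260497] [0.54450605 0.2727638  0.19759648]
slide cm [ 0.7   0.68 11.15] n50 3.0  dr_z -0.1
```

View pics/w35.png

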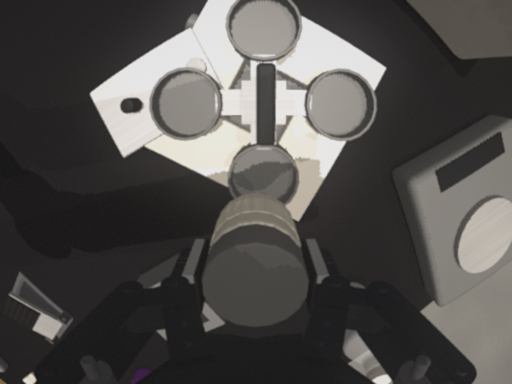

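View pics/s35.png

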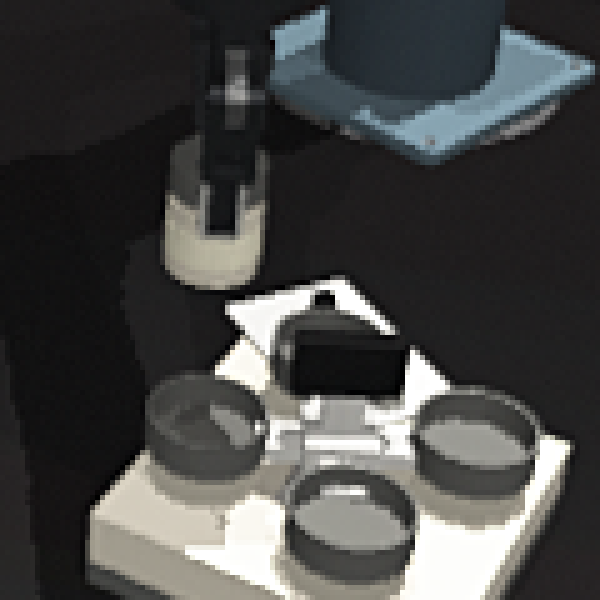

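```bash
python3 -c "
from h import *
w=snap('wrist'); crop(w,263,110,100,4,'w36')"
```

```text
(no output)
```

View pics/w36.png

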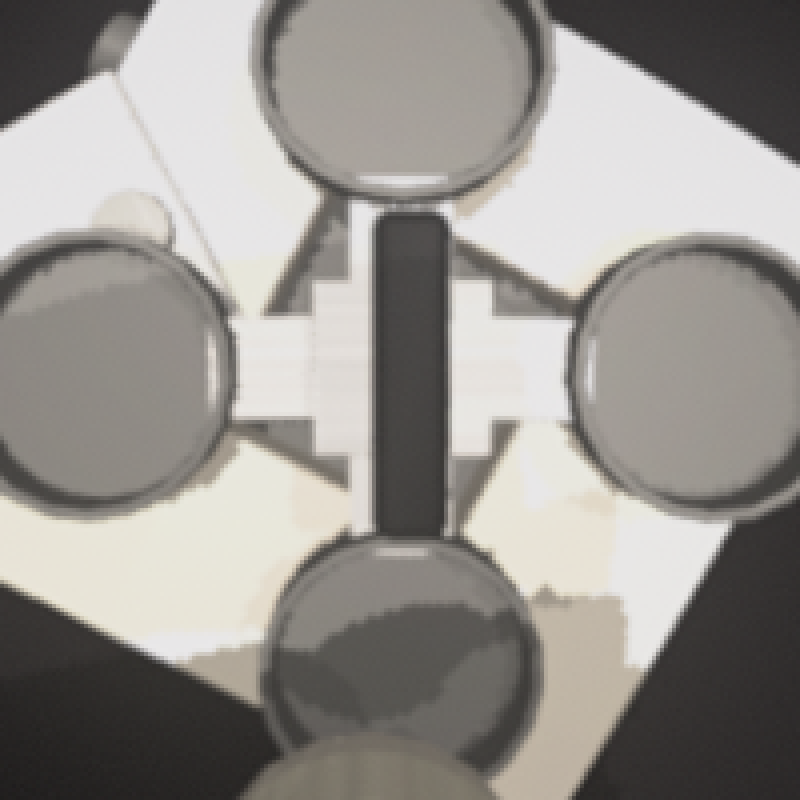

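```bash
python3 -c "
from h import *
w=snap('wrist'); M=R.from_euler('xyz',w['s']['tool_rot'],degrees=True); f=lambda a:np.array(a)/4.-.5+[163,10]
P=wplane(w,f([[235,375],[568,378],[401,535],[262,660],[540,660],[400,203]]),.094); print(P.round(4)); print(M.inv().apply(P-w['s']['eef_pos']).round(4))"
```

```text
[[0.4699 0.3061 0.094 ]
 [0.5234 0.3576 0.094 ]
 [0.522  0.3055 0.094 ]
 [0.5194 0.2619 0.094 ]
 [0.5661 0.3073 0.094 ]
 [0.4694 0.3591 0.094 ]]
[[ 0.0762 -0.0304  0.1041]
 [ 0.0758  0.0439  0.104 ]
 [ 0.0395  0.0066  0.104 ]
 [ 0.01   -0.0257  0.1041]
 [ 0.01    0.0394  0.104 ]
 [ 0.1146  0.0062  0.104 ]]
```

jog_arm --motion '[{"fingers": 4.2, "slide": [0.55, 0.67, 2], "dr": [0, 0, 0]}, {"fingers": 4.2, "slide": [0, 0, 2.5], "dr": [0, 0, 0]}, {"fingers": 4.2, "slide": [0, 0, 2.5], "dr": [0, 0, 0]}, {"fingers": 4.2, "slide": [0, 0, 1.5], "dr": [0, 0, 0]}, {"fingers": 4.2, "slide": [0, 0, 1], "dr": [0, 0, 0]}, {"fingers": 4.2, "slide": [0, 0, 0.8], "dr": [0, 0, 0]}, {"fingers": 4.2, "slide": [0, 0, 0], "dr": [0, 0, 0]}, {"fingers": 4.2, "slide": [0, 0, 0], "dr": [0, 0, 0]}]'

```text
t: 29.2
eef_pos: [0.5458, 0.2833, 0.0959]
tool_rot: [179.9, 0.0, 134.3]
force: [0.5, 0.2, -1.4]
finger_gap: 0.049
```

```bash
python3 -c "
from h import *
s=sense(); print(s['eef_pos'],s['force']); to(.5447,.2822,.0863)
w=snap('wrist','w37'); 
d=snap('scene'); crop(d,345,215,60,5,'s37')"
```

```text
[0.54584854 0.28333642 0.09590806] [ 0.48249124  0.15448489 -1.42109163]
slide cm [-0.   -0.16  0.96] n50 1.0  dr_z 0
```

View pics/s37.png

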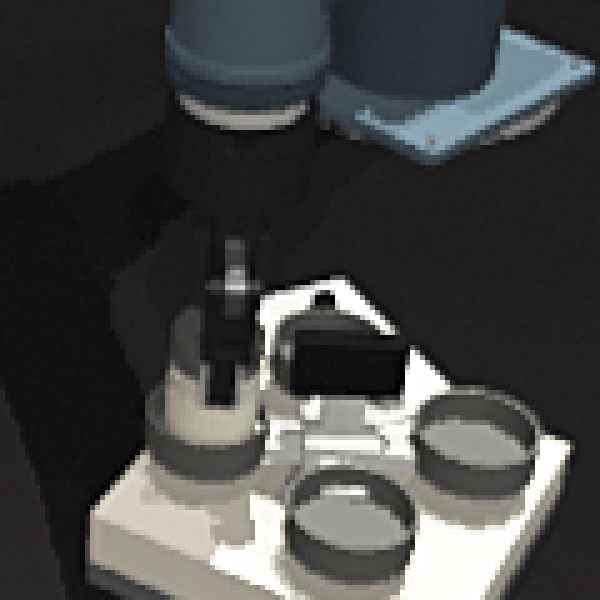

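jog_arm --motion '[{"fingers": 4.2, "slide": [0, -0.1, 0.5], "dr": [0, 0, 0]}, {"fingers": 4.2, "slide": [0, 0, 0.35], "dr": [0, 0, 0]}, {"fingers": 4.2, "slide": [0, 0, 0], "dr": [0, 0, 0]}, {"fingers": 4.2, "slide": [0, 0, 0], "dr": [0, 0, 0]}]'

```text
t: 29.7
eef_pos: [0.5446, 0.2822, 0.0867]
tool_rot: [-180.0, -0.0, 134.3]
force: [-0.8, 0.5, -1.3]
finger_gap: 0.0491
```

jog_arm --motion '[{"fingers": 4.2, "slide": [0, 0, 0.1], "dr": [0, 0, 0]}, {"fingers": 5.5, "slide": [0, 0, 0], "dr": [0, 0, 0]}, {"fingers": 7, "slide": [0, 0, 0], "dr": [0, 0, 0]}, {"fingers": 7, "slide": [0, 0, 0], "dr": [0, 0, 0]}, {"fingers": 7, "slide": [0, 0, -3], "dr": [0, 0, 0]}, {"fingers": 7, "slide": [0, 0, -5], "dr": [0, 0, 0]}, {"fingers": 8.5, "slide": [0, 0, -5], "dr": [0, 0, 0]}, {"fingers": 8.5, "slide": [0, 0, -2], "dr": [0, 0, 0]}]'

```text
t: 30.5
eef_pos: [0.5462, 0.2842, 0.241]
tool_rot: [179.6, 0.1, 134.3]
force: [1.6, 0.2, -0.3]
finger_gap: 0.0848
```

```bash
python3 -c "
from h import *
s=sense(); print(s['eef_pos'],s['q']); to(.5,-.30,.23)
w=snap('wrist','w38'); 
d=snap('scene'); crop(d,345,215,60,5,'s38')"
```

```text
[0.5461637  0.28421388 0.24097621] [  0.53804196  32.99064324 -47.01794745  90.22496705  25.57270572
  67.63041239  -7.27125251]
slide cm [-38.56 -44.13   1.1 ] n50 12.0  dr_z 0
```

View pics/s38.png

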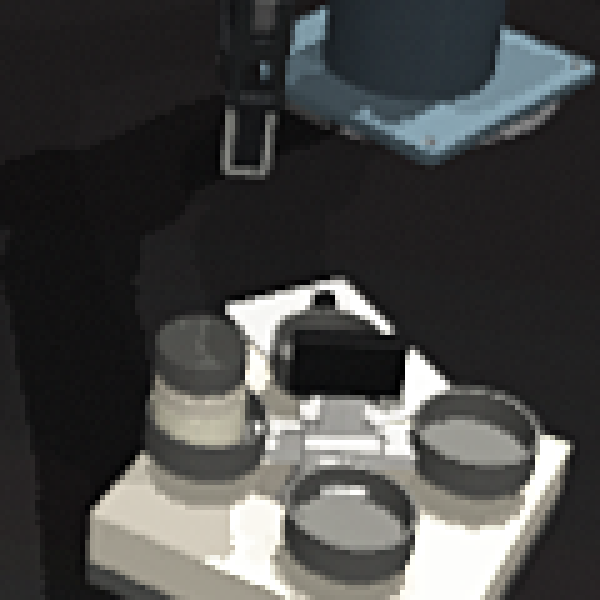

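View pics/w38.png

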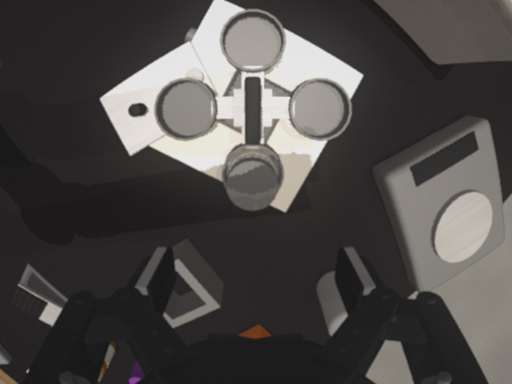

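jog_arm --motion '[{"fingers": 8.5, "slide": [-3.2, -3.7, 0], "dr": [0, 0, 0]}, {"fingers": 8.5, "slide": [-3.2, -3.7, 0], "dr": [0, 0, 0]}, {"fingers": 8.5, "slide": [-3.2, -3.7, 0], "dr": [0, 0, 0]}, {"fingers": 8.5, "slide": [-3.2, -3.7, 0], "dr": [0, 0, 0]}, {"fingers": 8.5, "slide": [-3.2, -3.7, 0], "dr": [0, 0, 0]}, {"fingers": 8.5, "slide": [-3.2, -3.7, 0], "dr": [0, 0, 0]}, {"fingers": 8.5, "slide": [-3.2, -3.7, 0], "dr": [0, 0, 0]}, {"fingers": 8.5, "slide": [-3.2, -3.7, 0], "dr": [0, 0, 0]}]'

```text
t: 31.4
eef_pos: [0.5105, -0.1098, 0.2347]
tool_rot: [-179.9, -0.1, 134.3]
force: [-0.0, -0.7, -0.7]
finger_gap: 0.085
```

jog_arm --motion '[{"fingers": 8.5, "slide": [-3.2, -3.7, 0], "dr": [0, 0, 0]}, {"fingers": 8.5, "slide": [-3.2, -3.7, 0], "dr": [0, 0, 0]}, {"fingers": 8.5, "slide": [-3.2, -3.7, 0], "dr": [0, 0, 0]}, {"fingers": 8.5, "slide": [-3.2, -3.7, 0], "dr": [0, 0, 0]}, {"fingers": 8.5, "slide": [0, 0, 0], "dr": [0, 0, 8.2]}, {"fingers": 8.5, "slide": [0, 0, 0], "dr": [0, 0, 8.2]}, {"fingers": 8.5, "slide": [0, 0, 0], "dr": [0, 0, 8.2]}, {"fingers": 8.5, "slide": [0, 0, 0], "dr": [0, 0, 8.2]}]'

```text
t: 32.2
eef_pos: [0.4944, -0.3025, 0.2343]
tool_rot: [-179.9, -0.1, 101.2]
force: [0.4, 0.3, 0.5]
finger_gap: 0.085
```

jog_arm --motion '[{"fingers": 8.5, "slide": [0, 0, 0], "dr": [0, 0, 8.2]}, {"fingers": 8.5, "slide": [0, 0, 0], "dr": [0, 0, 8.2]}, {"fingers": 8.5, "slide": [0, 0, 0], "dr": [0, 0, 8.2]}, {"fingers": 8.5, "slide": [0, 0, 0], "dr": [0, 0, 8.2]}, {"fingers": 8.5, "slide": [0, 0, 0], "dr": [0, 0, 8.2]}, {"fingers": 8.5, "slide": [0, 0, 0], "dr": [0, 0, 8.2]}, {"fingers": 8.5, "slide": [0, 0, 0], "dr": [0, 0, 8.2]}, {"fingers": 8.5, "slide": [0, 0, 0], "dr": [0, 0, 8.2]}]'

```text
t: 33.0
eef_pos: [0.4944, -0.3024, 0.2343]
tool_rot: [-179.9, 0.1, 35.6]
force: [-0.1, 0.3, 0.3]
finger_gap: 0.0845
```

```bash
python3 -c "
from h import *
s=sense(); print(s['q']); to(.549,-.353,.21,10)"
```

```text
[ 43.51318368  24.17885449 -21.84081161  96.6819669   10.01412515
  61.20414972 -35.88513825]
slide cm [1.5  7.29 2.43] n50 2.0  dr_z 25.57
```

jog_arm --motion '[{"fingers": 8.5, "slide": [0.8, 3.6, 1.2], "dr": [0, 0, 0]}, {"fingers": 8.5, "slide": [0.7, 3.6, 1.2], "dr": [0, 0, 0]}, {"fingers": 8.5, "slide": [0, 0, 0], "dr": [0, 0, 8]}, {"fingers": 8.5, "slide": [0, 0, 0], "dr": [0, 0, 8]}, {"fingers": 8.5, "slide": [0, 0, 0], "dr": [0, 0, 6]}, {"fingers": 8.5, "slide": [0, 0, 0], "dr": [0, 0, 0]}, {"fingers": 8.5, "slide": [0, 0, 0], "dr": [0, 0, 0]}, {"fingers": 8.5, "slide": [0, 0, 0], "dr": [0, 0, 0]}]'

```text
t: 33.8
eef_pos: [0.5493, -0.3521, 0.2113]
tool_rot: [-180.0, 0.0, 14.0]
force: [-0.5, -0.4, 0.1]
finger_gap: 0.0851
```

```bash
python3 -c "
from h import *
w=snap('wrist','w40'); s=w['s']; print(s['q'],s['eef_pos'],s['tool_rot']); print(wproj(w,[[.549,-.353,.066],[.617,-.337,.066]]))"
```

```text
[ 39.2321411   31.94267219 -15.49302365  86.93883647   9.17685916
  62.41181097 -54.25609433] [ 0.54930234 -0.35205307  0.21128159] [-1.79972364e+02  3.50038562e-02  1.40333178e+01]
[[256.54131746 171.96992742]
 [257.46358212 106.42606872]]
```

View pics/w40.png

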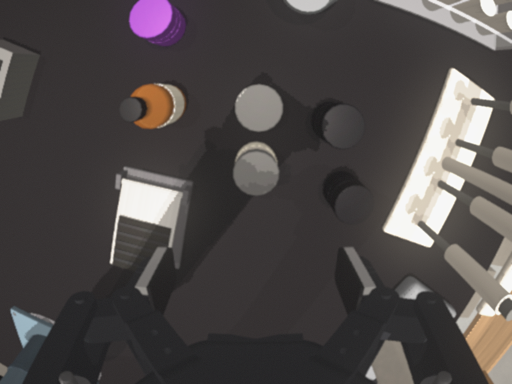

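```bash
python3 -c "
from h import *
w=snap('wrist'); crop(w,256,140,60,6,'w40c'); to(.549,-.353,.012)"
```

```text
slide cm [-0.06  0.07 19.96] n50 4.0  dr_z 0
```

View pics/w40c.png

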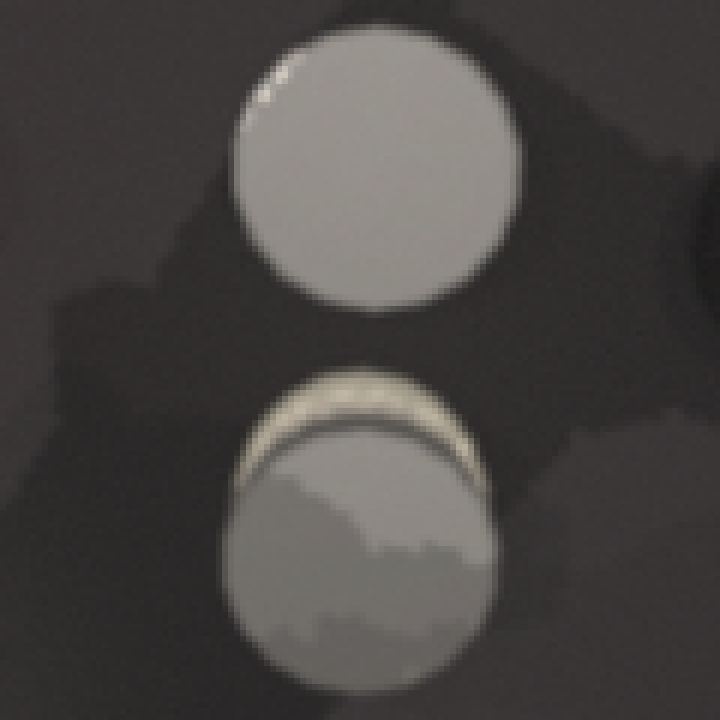

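jog_arm --motion '[{"fingers": 8.5, "slide": [-0.1, -0.05, 4.5], "dr": [0, 0, 0]}, {"fingers": 8.5, "slide": [0, 0, 4.5], "dr": [0, 0, 0]}, {"fingers": 8.5, "slide": [0, 0, 4], "dr": [0, 0, 0]}, {"fingers": 8.5, "slide": [0, 0, 3.5], "dr": [0, 0, 0]}, {"fingers": 8.5, "slide": [0, 0, 2], "dr": [0, 0, 0]}, {"fingers": 8.5, "slide": [0, 0, 1.3], "dr": [0, 0, 0]}, {"fingers": 8.5, "slide": [0, 0, 0], "dr": [0, 0, 0]}, {"fingers": 8.5, "slide": [0, 0, 0], "dr": [0, 0, 0]}]'

```text
t: 34.7
eef_pos: [0.5493, -0.3523, 0.0147]
tool_rot: [179.9, -0.1, 13.9]
force: [1.0, -1.1, 0.6]
finger_gap: 0.0853
```

```bash
python3 -c "
from h import *
w=snap('wrist','w41'); s=w['s']; print(s['eef_pos'],s['force'])"
```

```text
[ 0.54926558 -0.35233508  0.01473438] [ 0.96251925 -1.07770156  0.55146149]
```

View pics/w41.png

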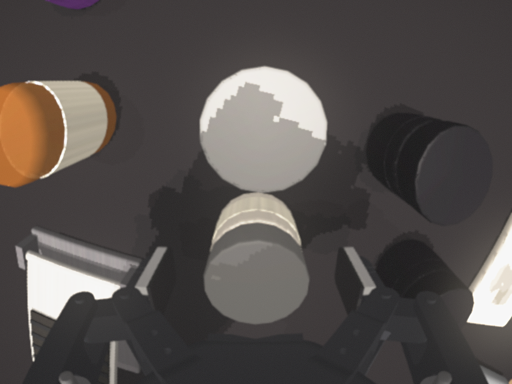

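jog_arm --motion '[{"fingers": 7, "slide": [0, 0, 0.2], "dr": [0, 0, 0]}, {"fingers": 5.6, "slide": [0, 0, 0], "dr": [0, 0, 0]}, {"fingers": 4.2, "slide": [0, 0, 0], "dr": [0, 0, 0]}, {"fingers": 4.2, "slide": [0, 0, 0], "dr": [0, 0, 0]}, {"fingers": 4.2, "slide": [0, 0, 0], "dr": [0, 0, 0]}, {"fingers": 4.2, "slide": [0, 0, 0], "dr": [0, 0, 0]}, {"fingers": 4.2, "slide": [0, 0, 0], "dr": [0, 0, 0]}]' --newtons 35

```text
t: 35.45
eef_pos: [0.549, -0.3523, 0.0127]
tool_rot: [180.0, -0.0, 13.9]
force: [-1.0, 0.8, 7.1]
finger_gap: 0.0494
```

jog_arm --motion '[{"fingers": 4.2, "slide": [0, 0, -1], "dr": [0, 0, 0]}, {"fingers": 4.2, "slide": [0, 0, -2], "dr": [0, 0, 0]}, {"fingers": 4.2, "slide": [0, 0, -4], "dr": [0, 0, 0]}, {"fingers": 4.2, "slide": [0, 0, -5], "dr": [0, 0, 0]}, {"fingers": 4.2, "slide": [0, 0, -5], "dr": [0, 0, 0]}, {"fingers": 4.2, "slide": [0, 0, -2], "dr": [0, 0, 0]}, {"fingers": 4.2, "slide": [0, 0, 0], "dr": [0, 0, 0]}]'

```text
t: 36.15
eef_pos: [0.5507, -0.353, 0.2065]
tool_rot: [179.7, -0.3, 13.9]
force: [0.4, 0.5, -2.0]
finger_gap: 0.0491
```

```bash
python3 -c "
from h import *
w=snap('wrist','w42'); s=w['s']; print(s['eef_pos'],s['force'],s['q'])
c=np.radians(44.3)
for a in (44.3,134.3,224.3,314.3): print(a,.4948+.072*np.cos(np.radians(a)),.3335+.072*np.sin(np.radians(a)))
to(.4433,.2832,.205)"
```

```text
[ 0.55065292 -0.35304737  0.20647077] [ 0.414445    0.53431603 -2.01483566] [ 39.31585113  32.09037623 -15.56111323  87.41230315   9.38734501
  61.3447193  -54.52614516]
44.3 0.546329876826669 0.38378590055103246
134.3 0.4445140994489676 0.385029876826669
224.3 0.44327012317333103 0.2832140994489676
314.3 0.5450859005510325 0.2819701231733311
slide cm [  5.   -64.23  -0.15] n50 13.0  dr_z 0
```

View pics/w42.png

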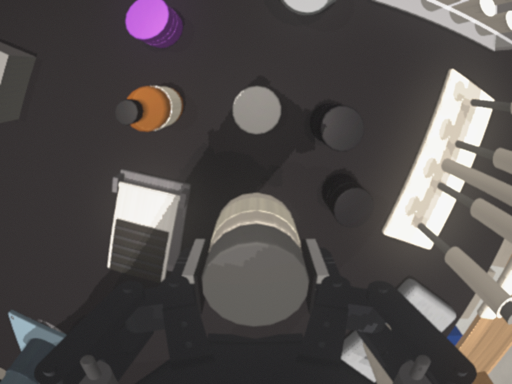

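jog_arm --motion '[{"fingers": 4.2, "slide": [0.1, -1.5, 0], "dr": [0, 0, 0]}, {"fingers": 4.2, "slide": [0.25, -3, 0], "dr": [0, 0, 0]}, {"fingers": 4.2, "slide": [0.35, -4.5, 0], "dr": [0, 0, 0]}, {"fingers": 4.2, "slide": [0.35, -4.5, 0], "dr": [0, 0, 0]}, {"fingers": 4.2, "slide": [0.35, -4.5, 0], "dr": [0, 0, 0]}, {"fingers": 4.2, "slide": [0.35, -4.5, 0], "dr": [0, 0, 0]}, {"fingers": 4.2, "slide": [0.35, -4.5, 0], "dr": [0, 0, 0]}, {"fingers": 4.2, "slide": [0.35, -4.5, 0], "dr": [0, 0, 0]}]'

```text
t: 37.0
eef_pos: [0.4938, -0.0376, 0.2]
tool_rot: [-179.9, 0.2, 14.0]
force: [0.4, 0.9, -1.6]
finger_gap: 0.0493
```

jog_arm --motion '[{"fingers": 4.2, "slide": [0.35, -4.5, 0], "dr": [0, 0, 0]}, {"fingers": 4.2, "slide": [0.35, -4.5, 0], "dr": [0, 0, 0]}, {"fingers": 4.2, "slide": [0.35, -4.5, 0], "dr": [0, 0, 0]}, {"fingers": 4.2, "slide": [0.35, -4.5, 0], "dr": [0, 0, 0]}, {"fingers": 4.2, "slide": [0.35, -4.5, 0], "dr": [0, 0, 0]}, {"fingers": 4.2, "slide": [0.35, -4.5, 0], "dr": [0, 0, 0]}, {"fingers": 4.2, "slide": [0, 0, 0], "dr": [0, 0, 0]}, {"fingers": 4.2, "slide": [0, 0, 0], "dr": [0, 0, 0]}]'

```text
t: 37.8
eef_pos: [0.4496, 0.2276, 0.2001]
tool_rot: [180.0, 0.2, 14.1]
force: [-0.9, -1.2, -0.7]
finger_gap: 0.0489
```

```bash
python3 -c "
from h import *
w=snap('wrist','w43'); s=w['s']; print(s['eef_pos'],s['tool_rot'],s['force'],s['q'])
to(.4433,.2832,.205)"
```

```text
[0.44957945 0.22759823 0.20013783] [179.97824356   0.20865568  14.1298196 ] [-0.89736274 -1.17073368 -0.70834925] [  -7.77778943   20.10128166  -29.4417431   109.08347634   11.97533907
   54.04506466 -118.70723625]
slide cm [ 0.69 -5.72 -0.47] n50 2.0  dr_z 0
```

View pics/w43.png

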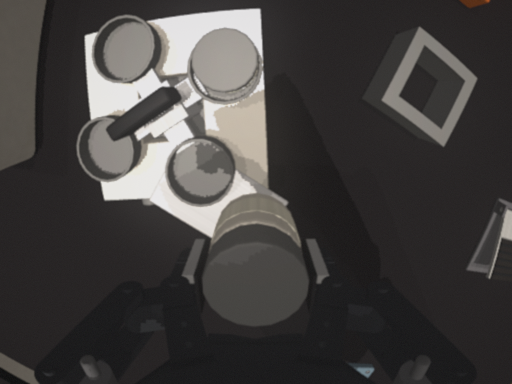

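```bash
python3 -c "
from h import *
w=snap('wrist'); M=R.from_euler('xyz',w['s']['tool_rot'],degrees=True)
P=wplane(w,[[201,171],[127,49],[109,148]],.094); print(P.round(4)); print(M.inv().apply(P-w['s']['eef_pos']).round(4)); crop(w,201,171,45,7,'w43c')"
```

```text
[[0.4485 0.2788 0.094 ]
 [0.549  0.3744 0.094 ]
 [0.4505 0.3763 0.094 ]]
[[ 0.0112 -0.0518  0.1062]
 [ 0.1318 -0.1203  0.1057]
 [ 0.0367 -0.1459  0.106 ]]
```

View pics/w43c.png

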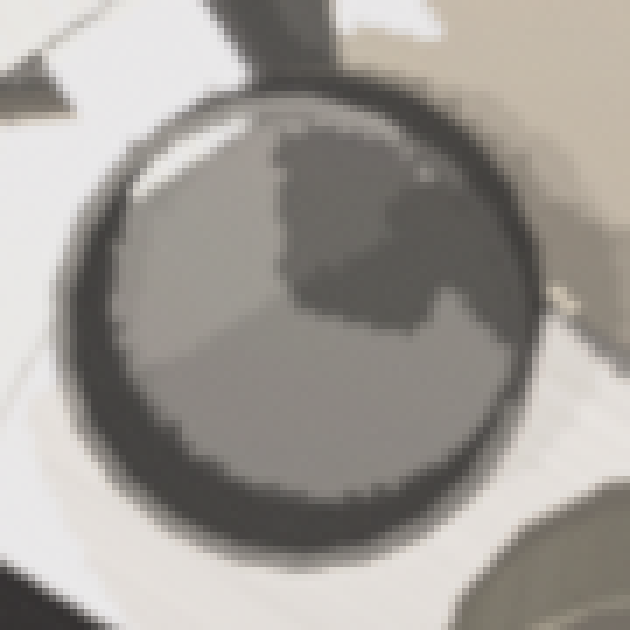

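jog_arm --motion '[{"fingers": 4.2, "slide": [0.4, -2.8, 0], "dr": [0, 0, 0]}, {"fingers": 4.2, "slide": [0.4, -2.6, 0], "dr": [0, 0, 0]}, {"fingers": 4.2, "slide": [0, 0, 0], "dr": [0, 0, 0]}, {"fingers": 4.2, "slide": [0, 0, 0], "dr": [0, 0, 0]}, {"fingers": 4.2, "slide": [0, 0, 0], "dr": [0, 0, 0]}, {"fingers": 4.2, "slide": [0, 0, 0], "dr": [0, 0, 0]}]'

```text
t: 38.5
eef_pos: [0.4472, 0.2795, 0.2015]
tool_rot: [179.9, 0.0, 13.8]
force: [-0.4, -0.7, -1.4]
finger_gap: 0.0496
```

```bash
python3 -c "
from h import *
w=snap('wrist','w44'); s=w['s']; print(s['eef_pos'],s['tool_rot'],s['force'],s['q'])
to(.4433,.2832,.0867); crop(w,255,180,90,4.5,'w44c')"
```

```text
[0.44722734 0.27948578 0.20151391] [1.79942628e+02 2.74678773e-02 1.37749980e+01] [-0.3707403  -0.65608872 -1.4227584 ] [ -13.09443187   22.32828796  -29.83400871  105.87171524   13.33662644
   55.30667341 -124.95961763]
slide cm [-0.3  -0.42 11.49] n50 3.0  dr_z 0
```

View pics/w44c.png

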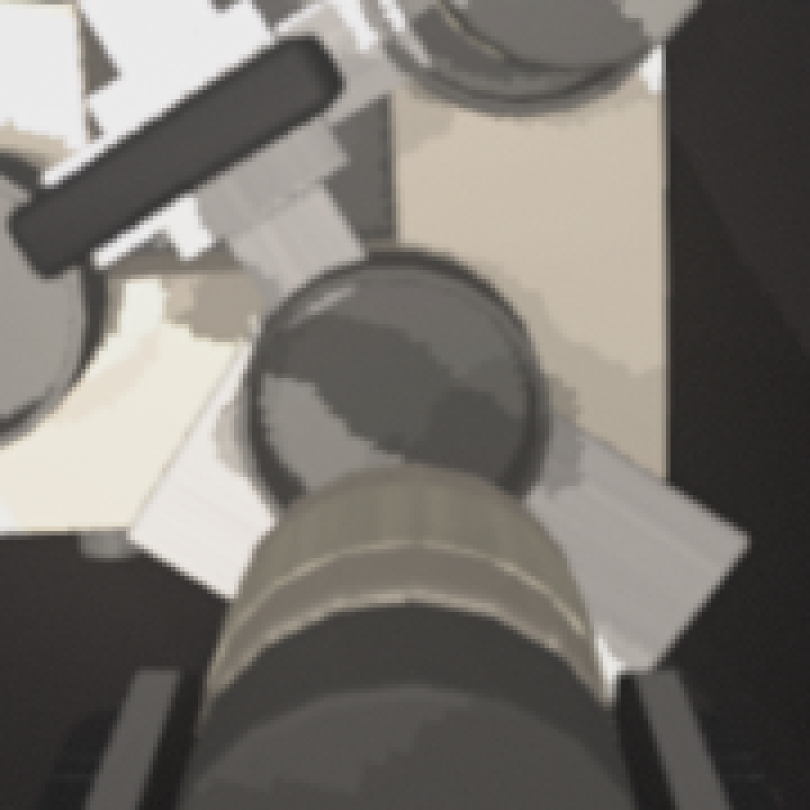

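```bash
python3 -c "
from h import *
w=snap('wrist'); M=R.from_euler('xyz',w['s']['tool_rot'],degrees=True)
P=wplane(w,[[252.3,144.6],[165+240/4.5-.5,175],[165+550/4.5-.5,175]],.094); print(P.round(4)); print(M.inv().apply(P-w['s']['eef_pos']).round(4))"
```

```text
[[0.4811 0.2913 0.094 ]
 [0.4452 0.3163 0.094 ]
 [0.4607 0.2528 0.094 ]]
[[ 0.0358 -0.0032  0.1076]
 [ 0.0068 -0.036   0.1076]
 [ 0.0067  0.0293  0.1076]]
```

jog_arm --motion '[{"fingers": 4.2, "slide": [0, -0.37, 2], "dr": [0, 0, 0]}, {"fingers": 4.2, "slide": [0, 0, 2.5], "dr": [0, 0, 0]}, {"fingers": 4.2, "slide": [0, 0, 2.5], "dr": [0, 0, 0]}, {"fingers": 4.2, "slide": [0, 0, 1.5], "dr": [0, 0, 0]}, {"fingers": 4.2, "slide": [0, 0, 1], "dr": [0, 0, 0]}, {"fingers": 4.2, "slide": [0, 0, 0.8], "dr": [0, 0, 0]}, {"fingers": 4.2, "slide": [0, 0, 0], "dr": [0, 0, 0]}, {"fingers": 4.2, "slide": [0, 0, 0], "dr": [0, 0, 0]}]'

```text
t: 39.4
eef_pos: [0.4464, 0.2851, 0.0994]
tool_rot: [-180.0, -0.1, 13.9]
force: [0.3, 0.3, -1.0]
finger_gap: 0.049
```

```bash
python3 -c "
from h import *
s=sense(); print(s['eef_pos'],s['force']); to(.4433,.2832,.0867)
w=snap('wrist','w45'); 
d=snap('scene'); crop(d,345,215,60,5,'s45')"
```

```text
[0.44639243 0.28511336 0.0993519 ] [ 0.26012441  0.28442497 -0.96747881]
slide cm [-0.35  0.11  1.27] n50 1.0  dr_z 0
```

View pics/s45.png

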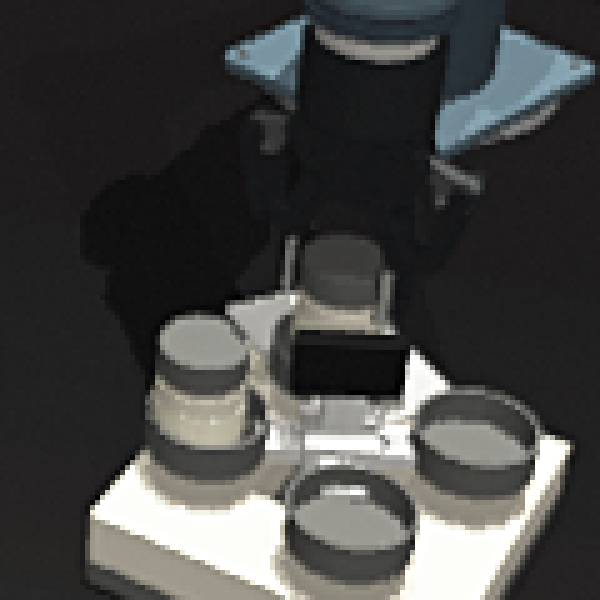

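View pics/w45.png

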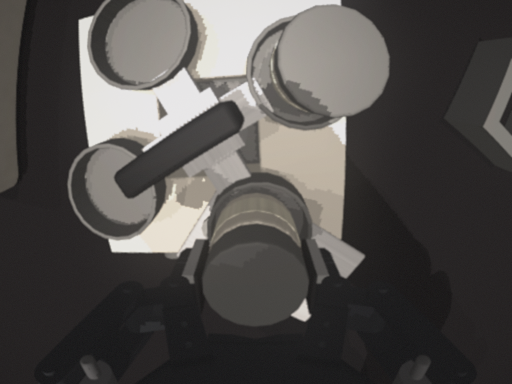

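jog_arm --motion '[{"fingers": 4.2, "slide": [-0.2, 0.12, 0.5], "dr": [0, 0, 0]}, {"fingers": 4.2, "slide": [0, 0, 0.4], "dr": [0, 0, 0]}, {"fingers": 4.2, "slide": [0, 0, 0.25], "dr": [0, 0, 0]}, {"fingers": 4.2, "slide": [0, 0, 0], "dr": [0, 0, 0]}, {"fingers": 4.2, "slide": [0, 0, 0], "dr": [0, 0, 0]}]'

```text
t: 40.0
eef_pos: [0.4443, 0.2832, 0.0872]
tool_rot: [-180.0, 0.0, 13.9]
force: [0.4, 0.7, -1.8]
finger_gap: 0.049
```

jog_arm --motion '[{"fingers": 4.2, "slide": [0, 0, 0.1], "dr": [0, 0, 0]}, {"fingers": 5.5, "slide": [0, 0, 0], "dr": [0, 0, 0]}, {"fingers": 7, "slide": [0, 0, 0], "dr": [0, 0, 0]}, {"fingers": 7, "slide": [0, 0, 0], "dr": [0, 0, 0]}, {"fingers": 7, "slide": [0, 0, -3], "dr": [0, 0, 0]}, {"fingers": 7, "slide": [0, 0, -5], "dr": [0, 0, 0]}, {"fingers": 8.5, "slide": [0, 0, -5], "dr": [0, 0, 0]}, {"fingers": 8.5, "slide": [0, 0, -2], "dr": [0, 0, 0]}]'

```text
t: 40.8
eef_pos: [0.446, 0.2848, 0.2411]
tool_rot: [-179.9, -0.4, 13.9]
force: [0.5, 0.2, -0.4]
finger_gap: 0.0853
```

```bash
python3 -c "
from h import *
s=sense(); print(s['eef_pos'],s['q']); to(.60,-.337,.215)
w=snap('wrist','w46'); 
d=snap('top','t46')"
```

```text
[0.44597021 0.28484405 0.24109906] [ -12.34618504   19.66353667  -31.10073363  103.5532382    11.70117975
   59.56316244 -123.94490799]
slide cm [-1.000e-02  6.406e+01  2.610e+00] n50 13.0  dr_z 0
```

View pics/w46.png

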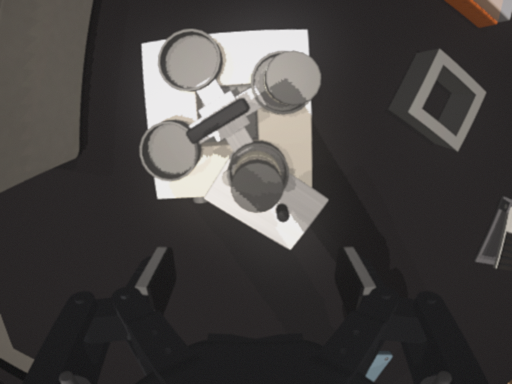

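View pics/t46.png

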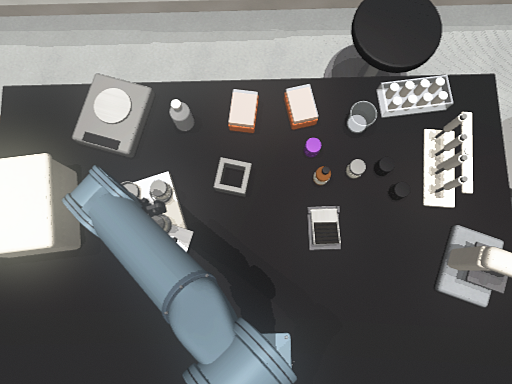

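jog_arm --motion '[{"fingers": 8.5, "slide": [0, 4.8, 0.1], "dr": [0, 0, 0]}, {"fingers": 8.5, "slide": [0, 4.8, 0.1], "dr": [0, 0, 0]}, {"fingers": 8.5, "slide": [0, 4.8, 0.1], "dr": [0, 0, 0]}, {"fingers": 8.5, "slide": [0, 4.8, 0.1], "dr": [0, 0, 0]}, {"fingers": 8.5, "slide": [0, 4.8, 0.1], "dr": [0, 0, 0]}, {"fingers": 8.5, "slide": [0, 4.8, 0.1], "dr": [0, 0, 0]}, {"fingers": 8.5, "slide": [0, 4.8, 0.1], "dr": [0, 0, 0]}, {"fingers": 8.5, "slide": [0, 4.8, 0.1], "dr": [0, 0, 0]}]'

```text
t: 41.7
eef_pos: [0.536, -0.0916, 0.227]
tool_rot: [-180.0, 0.1, 13.9]
force: [0.8, -0.7, -0.2]
finger_gap: 0.0852
```

jog_arm --motion '[{"fingers": 8.5, "slide": [0.3, 4.8, 0.2], "dr": [0, 0, 0]}, {"fingers": 8.5, "slide": [0.3, 4.8, 0.2], "dr": [0, 0, 0]}, {"fingers": 8.5, "slide": [0.3, 4.8, 0.2], "dr": [0, 0, 0]}, {"fingers": 8.5, "slide": [0.3, 4.8, 0.2], "dr": [0, 0, 0]}, {"fingers": 8.5, "slide": [0.3, 4.8, 0.2], "dr": [0, 0, 0]}, {"fingers": 8.5, "slide": [0, 0, 0], "dr": [0, 0, 0]}, {"fingers": 8.5, "slide": [0, 0, 0], "dr": [0, 0, 0]}, {"fingers": 8.5, "slide": [0, 0, 0], "dr": [0, 0, 0]}]'

```text
t: 42.5
eef_pos: [0.6087, -0.3171, 0.2172]
tool_rot: [-179.9, 0.0, 14.0]
force: [0.3, 0.5, 0.1]
finger_gap: 0.0849
```

```bash
python3 -c "
from h import *
w=snap('wrist','w47'); s=w['s']; print(s['q'],s['eef_pos'],s['tool_rot']); u,v=wproj(w,[[.615,-.337,.066]])[0]; print(u,v); crop(w,int(u),int(v),45,7,'w47c')"
```

```text
[ 33.88173965  35.15612733 -15.8216412   80.70774069   9.85307125
  65.59991829 -59.27158482] [ 0.60868287 -0.31705558  0.21723424] [-1.79884698e+02  4.86812681e-02  1.40119539e+01]
275.07589762760813 168.93142220108234
```

View pics/w47.png

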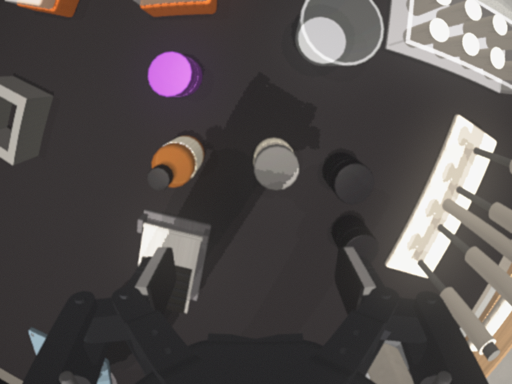

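View pics/w47c.png

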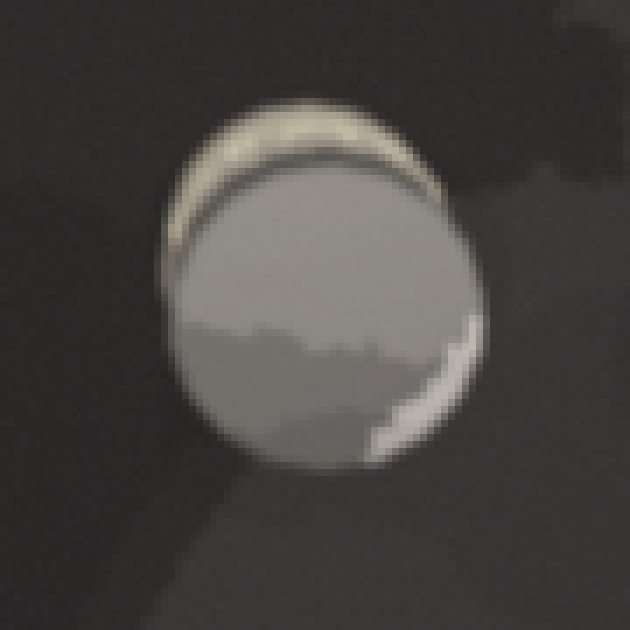

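```bash
python3 -c "
from h import *
w=snap('wrist'); P=wplane(w,[[276.4,167.4]],.066)[0]; print(P,w['s']['eef_pos']); to(P[0],P[1],.012)"
```

```text
[ 0.61721129 -0.33783018  0.066     ] [ 0.60889342 -0.31680802  0.21773673]
slide cm [ 0.29  2.23 20.61] n50 5.0  dr_z 0
```

jog_arm --motion '[{"fingers": 8.5, "slide": [0.25, 2.1, 2], "dr": [0, 0, 0]}, {"fingers": 8.5, "slide": [0, 0, 4], "dr": [0, 0, 0]}, {"fingers": 8.5, "slide": [0, 0, 4.5], "dr": [0, 0, 0]}, {"fingers": 8.5, "slide": [0, 0, 4.5], "dr": [0, 0, 0]}, {"fingers": 8.5, "slide": [0, 0, 3], "dr": [0, 0, 0]}, {"fingers": 8.5, "slide": [0, 0, 2], "dr": [0, 0, 0]}, {"fingers": 8.5, "slide": [0, 0, 0], "dr": [0, 0, 0]}, {"fingers": 8.5, "slide": [0, 0, 0], "dr": [0, 0, 0]}]'

```text
t: 43.4
eef_pos: [0.6174, -0.3387, 0.0196]
tool_rot: [179.9, -0.1, 13.9]
force: [-0.9, 0.2, 1.0]
finger_gap: 0.0852
```

```bash
python3 -c "
from h import *
w=snap('wrist','w48'); s=w['s']; print(s['eef_pos'],s['force']); to(.6172,-.3378,.012)"
```

```text
[ 0.61737993 -0.33866631  0.01961076] [-0.90572796  0.24489276  1.02551284]
slide cm [-0.05 -0.15  0.85] n50 1.0  dr_z 0
```

View pics/w48.png

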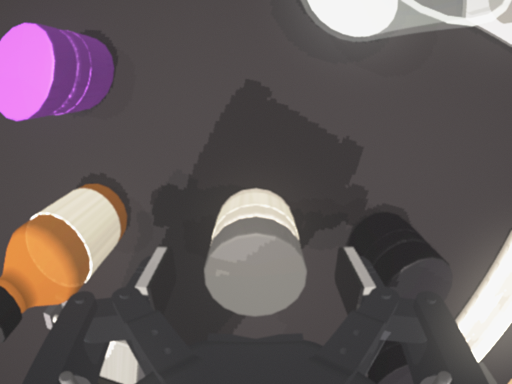

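jog_arm --motion '[{"fingers": 7, "slide": [0, -0.1, 0.4], "dr": [0, 0, 0]}, {"fingers": 5.6, "slide": [0, 0, 0.3], "dr": [0, 0, 0]}, {"fingers": 4.2, "slide": [0, 0, 0], "dr": [0, 0, 0]}, {"fingers": 4.2, "slide": [0, 0, 0], "dr": [0, 0, 0]}, {"fingers": 4.2, "slide": [0, 0, 0], "dr": [0, 0, 0]}, {"fingers": 4.2, "slide": [0, 0, 0], "dr": [0, 0, 0]}, {"fingers": 4.2, "slide": [0, 0, 0], "dr": [0, 0, 0]}]' --newtons 35

```text
t: 44.15
eef_pos: [0.6164, -0.338, 0.0118]
tool_rot: [180.0, -0.0, 13.9]
force: [-1.4, -0.2, 5.2]
finger_gap: 0.0492
```

jog_arm --motion '[{"fingers": 4.2, "slide": [0, 0, -1], "dr": [0, 0, 0]}, {"fingers": 4.2, "slide": [0, 0, -2], "dr": [0, 0, 0]}, {"fingers": 4.2, "slide": [0, 0, -4], "dr": [0, 0, 0]}, {"fingers": 4.2, "slide": [0, 0, -5], "dr": [0, 0, 0]}, {"fingers": 4.2, "slide": [0, 0, -5], "dr": [0, 0, 0]}, {"fingers": 4.2, "slide": [0, 0, -2], "dr": [0, 0, 0]}, {"fingers": 4.2, "slide": [0, 0, 0], "dr": [0, 0, 0]}]'

```text
t: 44.85
eef_pos: [0.6186, -0.3388, 0.2074]
tool_rot: [179.7, -0.4, 13.9]
force: [-0.0, -0.3, -1.1]
finger_gap: 0.0491
```

```bash
python3 -c "
from h import *
w=snap('wrist','w49'); s=w['s']; print(s['eef_pos'],s['force'],s['q'])
to(.535,.36,.205)"
```

```text
[ 0.61856281 -0.33884253  0.20737751] [-0.01165115 -0.31173652 -1.10733521] [ 34.62456766  37.18067563 -15.43511935  78.56934097  10.25051032
  65.09949645 -58.15682697]
slide cm [  8.83 -69.74  -0.1 ] n50 15.0  dr_z 0
```

View pics/w49.png

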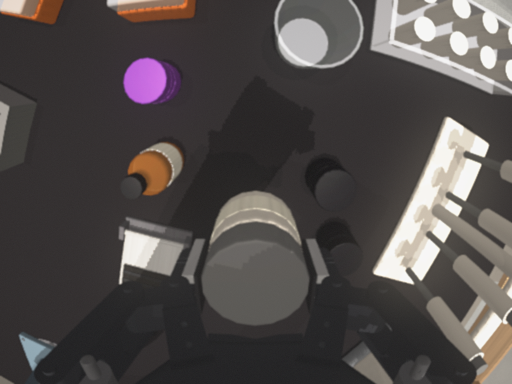

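jog_arm --motion '[{"fingers": 4.2, "slide": [0.2, -1.5, 0], "dr": [0, 0, 0]}, {"fingers": 4.2, "slide": [0.4, -3, 0], "dr": [0, 0, 0]}, {"fingers": 4.2, "slide": [0.6, -4.6, 0], "dr": [0, 0, 0]}, {"fingers": 4.2, "slide": [0.6, -4.6, 0], "dr": [0, 0, 0]}, {"fingers": 4.2, "slide": [0.6, -4.6, 0], "dr": [0, 0, 0]}, {"fingers": 4.2, "slide": [0.6, -4.6, 0], "dr": [0, 0, 0]}, {"fingers": 4.2, "slide": [0.6, -4.6, 0], "dr": [0, 0, 0]}, {"fingers": 4.2, "slide": [0.6, -4.6, 0], "dr": [0, 0, 0]}]'

```text
t: 45.7
eef_pos: [0.577, -0.0132, 0.1994]
tool_rot: [-179.9, 0.2, 14.0]
force: [1.1, -0.4, -0.9]
finger_gap: 0.0491
```

jog_arm --motion '[{"fingers": 4.2, "slide": [0.6, -4.6, 0], "dr": [0, 0, 0]}, {"fingers": 4.2, "slide": [0.6, -4.6, 0], "dr": [0, 0, 0]}, {"fingers": 4.2, "slide": [0.6, -4.6, 0], "dr": [0, 0, 0]}, {"fingers": 4.2, "slide": [0.6, -4.6, 0], "dr": [0, 0, 0]}, {"fingers": 4.2, "slide": [0.6, -4.6, 0], "dr": [0, 0, 0]}, {"fingers": 4.2, "slide": [0.6, -4.6, 0], "dr": [0, 0, 0]}, {"fingers": 4.2, "slide": [0.6, -4.6, 0], "dr": [0, 0, 0]}, {"fingers": 4.2, "slide": [0, 0, 0], "dr": [0, 0, 0]}]'

```text
t: 46.5
eef_pos: [0.537, 0.316, 0.1997]
tool_rot: [-179.7, 0.2, 14.6]
force: [0.4, 1.2, -2.3]
finger_gap: 0.0492
```

```bash
python3 -c "
from h import *
s=sense(); print(s['eef_pos'],s['force'],s['q'])
to(.5463,.3838,.205)"
```

```text
[0.53696398 0.31598761 0.19965669] [ 0.41433819  1.17825259 -2.31063096] [ -17.32653013   30.95167513  -24.19319719   91.87388566   13.59477491
   60.21747608 -120.66597133]
slide cm [ 2.61 -6.33 -0.53] n50 2.0  dr_z 0
```

jog_arm --motion '[{"fingers": 4.2, "slide": [1.0, -2.6, 0], "dr": [0, 0, 0]}, {"fingers": 4.2, "slide": [1.0, -2.4, 0], "dr": [0, 0, 0]}, {"fingers": 4.2, "slide": [0, 0, 0], "dr": [0, 0, 0]}, {"fingers": 4.2, "slide": [0, 0, 0], "dr": [0, 0, 0]}, {"fingers": 4.2, "slide": [0, 0, 0], "dr": [0, 0, 0]}, {"fingers": 4.2, "slide": [0, 0, 0], "dr": [0, 0, 0]}]'

```text
t: 47.1
eef_pos: [0.5504, 0.3584, 0.2008]
tool_rot: [179.9, 0.1, 13.8]
force: [-0.5, 0.5, -1.3]
finger_gap: 0.0493
```

```bash
python3 -c "
from h import *
w=snap('wrist','w50'); s=w['s']; print(s['eef_pos'],s['force'],s['q'])
to(.5463,.3838,.0867); crop(w,255,180,90,4.5,'w50c')"
```

```text
[0.55036951 0.35837821 0.20076384] [-0.53007332  0.51771571 -1.30797135] [ -21.32229084   34.0755245   -23.47322354   86.38999571   14.5902839
   62.64880197 -124.1103788 ]
slide cm [ 0.2  -2.55 11.43] n50 3.0  dr_z 0
```

View pics/w50c.png

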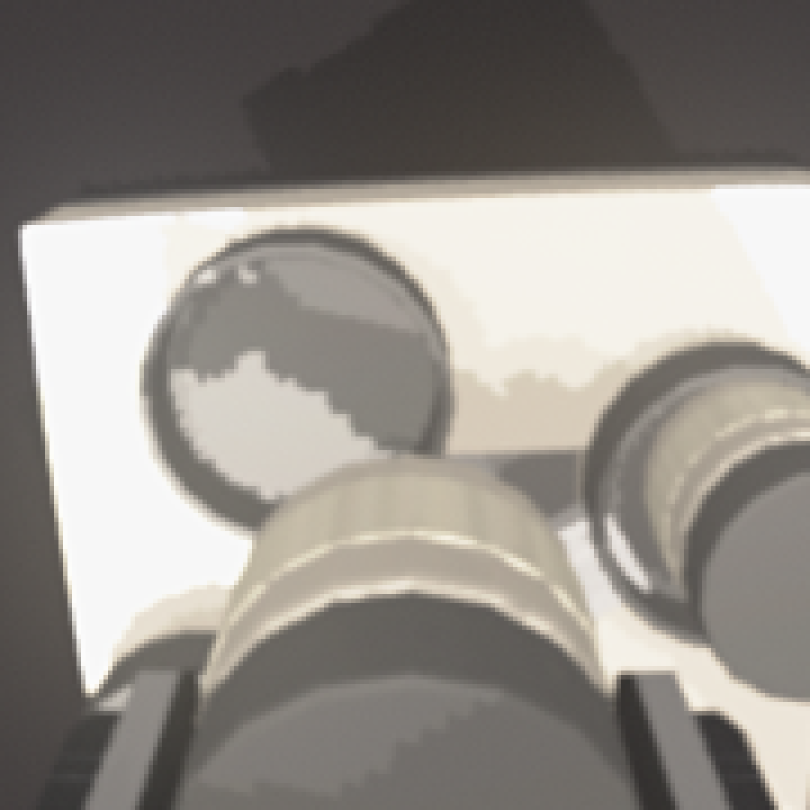

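```bash
python3 -c "
from h import *
w=snap('wrist'); M=R.from_euler('xyz',w['s']['tool_rot'],degrees=True)
P=wplane(w,[[230.6,140.2],[165+145/4.5-.5,175],[165+450/4.5-.5,175]],.094); print(P.round(4)); print(M.inv().apply(P-w['s']['eef_pos']).round(4))"
```

```text
[[0.5839 0.3905 0.094 ]
 [0.5439 0.4149 0.094 ]
 [0.559  0.3522 0.094 ]]
[[ 0.0401 -0.0231  0.1069]
 [ 0.0071 -0.0563  0.1069]
 [ 0.0068  0.0082  0.107 ]]
```

jog_arm --motion '[{"fingers": 4.2, "slide": [0.35, -2.45, 0], "dr": [0, 0, 0]}, {"fingers": 4.2, "slide": [0, 0, 3], "dr": [0, 0, 0]}, {"fingers": 4.2, "slide": [0, 0, 3], "dr": [0, 0, 0]}, {"fingers": 4.2, "slide": [0, 0, 2], "dr": [0, 0, 0]}, {"fingers": 4.2, "slide": [0, 0, 1.5], "dr": [0, 0, 0]}, {"fingers": 4.2, "slide": [0, 0, 0.6], "dr": [0, 0, 0]}, {"fingers": 4.2, "slide": [0, 0, 0], "dr": [0, 0, 0]}, {"fingers": 4.2, "slide": [0, 0, 0], "dr": [0, 0, 0]}]'

```text
t: 48.0
eef_pos: [0.5486, 0.385, 0.1014]
tool_rot: [-180.0, -0.1, 13.9]
force: [0.3, 0.3, -0.9]
finger_gap: 0.0493
```

```bash
python3 -c "
from h import *
s=sense(); print(s['eef_pos'],s['force']); to(.5463,.3838,.0867)
w=snap('wrist','w51'); 
d=snap('scene'); crop(d,345,215,60,5,'s51')"
```

```text
[0.54862072 0.38502829 0.1014158 ] [ 0.32940968  0.34080457 -0.90070531]
slide cm [-0.25  0.06  1.47] n50 1.0  dr_z 0
```

View pics/s51.png

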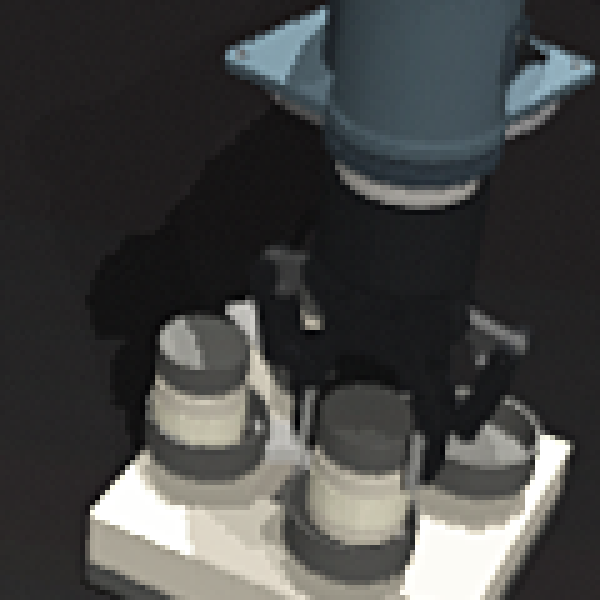

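View pics/w51.png

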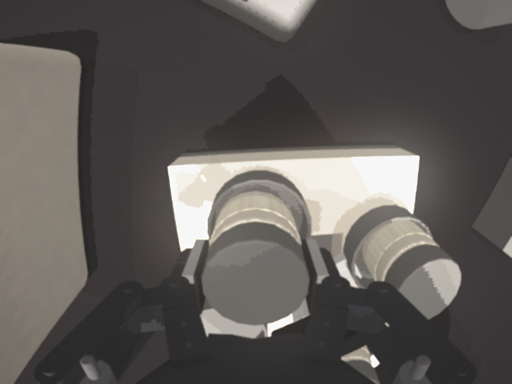

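jog_arm --motion '[{"fingers": 4.2, "slide": [-0.12, 0.1, 0.5], "dr": [0, 0, 0]}, {"fingers": 4.2, "slide": [0, 0, 0.5], "dr": [0, 0, 0]}, {"fingers": 4.2, "slide": [0, 0, 0.35], "dr": [0, 0, 0]}, {"fingers": 4.2, "slide": [0, 0, 0], "dr": [0, 0, 0]}, {"fingers": 4.2, "slide": [0, 0, 0], "dr": [0, 0, 0]}]'

```text
t: 48.6
eef_pos: [0.5469, 0.3832, 0.0866]
tool_rot: [180.0, 0.0, 13.9]
force: [-0.3, 0.8, -0.8]
finger_gap: 0.0491
```

jog_arm --motion '[{"fingers": 4.2, "slide": [0, 0, 0.1], "dr": [0, 0, 0]}, {"fingers": 5.5, "slide": [0, 0, 0], "dr": [0, 0, 0]}, {"fingers": 7, "slide": [0, 0, 0], "dr": [0, 0, 0]}, {"fingers": 7, "slide": [0, 0, 0], "dr": [0, 0, 0]}, {"fingers": 7, "slide": [0, 0, -3], "dr": [0, 0, 0]}, {"fingers": 7, "slide": [0, 0, -5], "dr": [0, 0, 0]}, {"fingers": 7, "slide": [0, 0, -5], "dr": [0, 0, 0]}, {"fingers": 7, "slide": [0, 0, -3], "dr": [0, 0, 0]}]'

```text
t: 49.4
eef_pos: [0.5481, 0.3845, 0.2505]
tool_rot: [-179.9, -0.3, 13.9]
force: [0.7, 0.4, -0.6]
finger_gap: 0.0705
```

jog_arm --motion '[{"fingers": 7, "slide": [-2, 4, 0], "dr": [0, 0, 0]}, {"fingers": 7, "slide": [-2, 4, 0], "dr": [0, 0, 0]}, {"fingers": 7, "slide": [-2, 4, 0], "dr": [0, 0, 0]}, {"fingers": 7, "slide": [0, 0, 0], "dr": [0, 0, 0]}, {"fingers": 7, "slide": [0, 0, 0], "dr": [0, 0, 0]}]'

```text
t: 49.9
eef_pos: [0.518, 0.2514, 0.2463]
tool_rot: [180.0, -0.1, 13.8]
force: [-0.0, 1.6, -0.2]
finger_gap: 0.0696
```

```bash
python3 -c "
from h import *
w=snap('wrist','w52'); s=w['s']; print(s['eef_pos'],s['q'])
d=snap('scene'); crop(d,345,215,60,5,'s52'); d=snap('top'); crop(d,150,205,50,6,'t52')"
```

```text
[0.51798643 0.25137836 0.24628265] [ -11.57765532   23.39743295  -24.73206867   96.51305001   10.83747281
   62.41366488 -115.76197187]
```

View pics/s52.png

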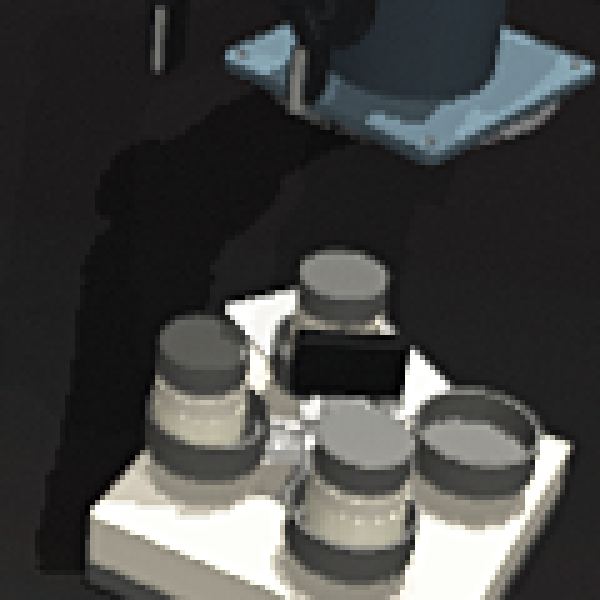

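View pics/w52.png

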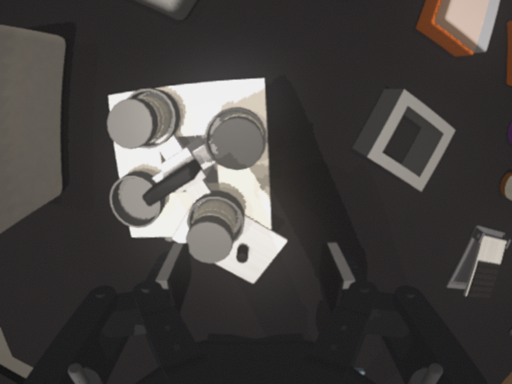

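```bash
python3 -c "
from h import *
d=snap('scene'); f=lambda u,v:[285+u/5-.5,155+v/5-.5]
L=[f(203,340),f(363,437),f(345,272)]
print(world_pts(d,L).round(3)); print(on_plane(d,L,.140).round(4))
w=snap('wrist'); print(wplane(w,[[133,123],[209,241],[236,140]],.14).round(4))
d=snap('top','t53'); np.savez('t53.npz',**{k:v for k,v in d.items() if k!='s'}); crop(d,325,225,35,8,'t53c')"
```

```text
[[0.548 0.274 0.139]
 [0.55  0.383 0.141]
 [0.441 0.282 0.14 ]]
[[0.5495 0.2748 0.14  ]
 [0.5489 0.3828 0.14  ]
 [0.4406 0.2817 0.14  ]]
[[0.5472 0.382  0.14  ]
 [0.4447 0.2857 0.14  ]
 [0.5524 0.2815 0.14  ]]
```

View pics/t53c.png

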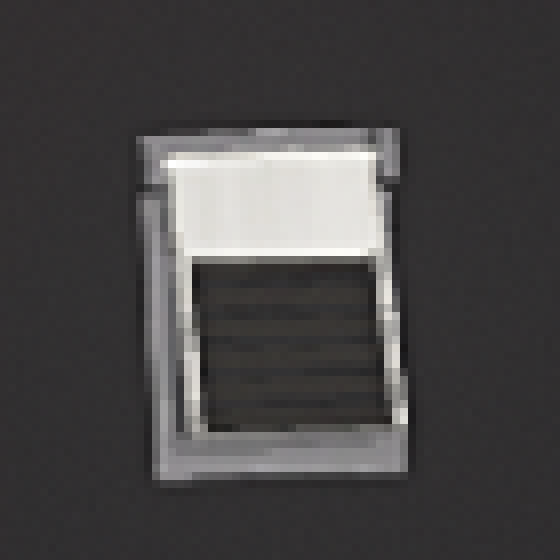

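View pics/t53.png

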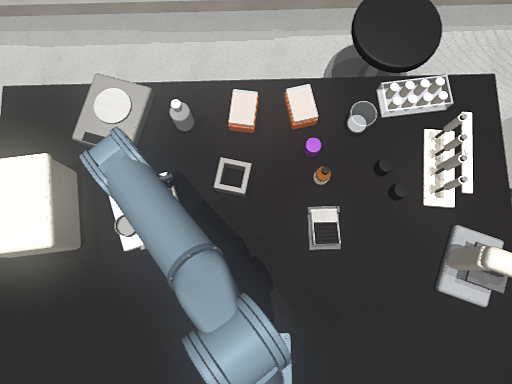

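```bash
python3 -c "
from h import *
w=snap('wrist'); crop(w,190,175,85,4.5,'w54')"
```

```text
(no output)
```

View pics/w54.png

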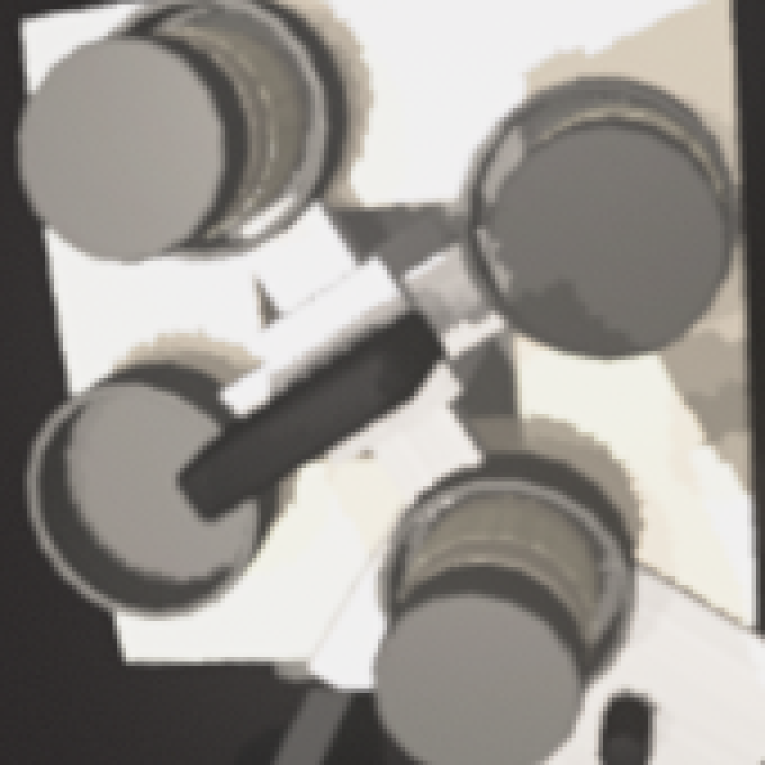

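```bash
python3 -c "
from h import *
w=snap('wrist'); f=lambda a:np.array(a)/4.5-.5+[105,90]
lids=wplane(w,f([[607,238],[122,149],[479,690]]),.14); print('lids',lids.round(4))
c=np.array([.4948,.3335])
for L,a in zip(lids,(314.3,44.3,224.3)):
  q=c+.072*np.array([np.cos(np.radians(a)),np.sin(np.radians(a))]); print(a,(L[:2]-q).round(4),np.hypot(*(L[:2]-q)).round(4))
"
```

```text
lids [[0.5509 0.2772 0.14  ]
 [0.5474 0.3827 0.14  ]
 [0.4432 0.2827 0.14  ]]
314.3 [ 0.0058 -0.0048] 0.0075
44.3 [ 0.0011 -0.0011] 0.0016
224.3 [-0.0001 -0.0005] 0.0006
```

```bash
python3 -c "
from h import *
d=load('t53'); f=lambda a:np.array(a)/8.-.5+[290,190]
for p in ([265,155],[280,258],[293,345],[300,430],[190,262],[375,258],[205,430],[392,425]):
  q=f(p); print(p,q,world_pts(d,[q])[0].round(3))
s=load('scene0')
"
python3 -c "
from h import *
d=snap('scene'); crop(d,250,178,35,8,'s55')"
```

```text
[265, 155] [322.625 208.875] [ 0.488 -0.227  0.029]
[280, 258] [324.5  221.75] [ 0.446 -0.229  0.037]
[293, 345] [326.125 232.625] [ 0.411 -0.231  0.046]
[300, 430] [327.   243.25] [ 0.377 -0.23   0.056]
[190, 262] [313.25 222.25] [ 0.446 -0.194  0.037]
[375, 258] [336.375 221.75 ] [ 0.445 -0.266  0.04 ]
[205, 430] [315.125 243.25 ] [ 0.378 -0.194  0.053]
[392, 425] [338.5   242.625] [ 0.378 -0.266  0.058]
```

View pics/s55.png

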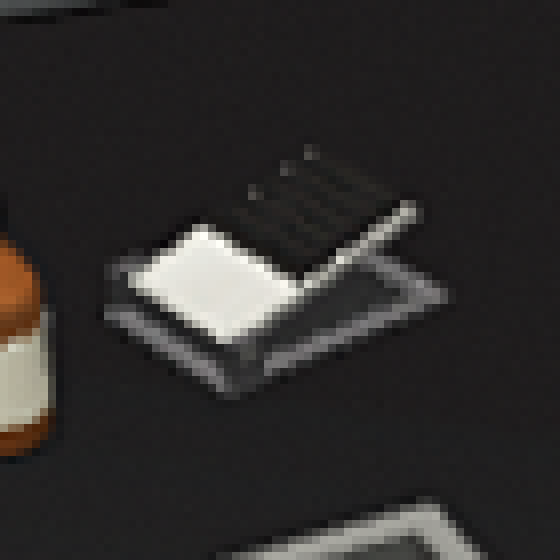

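```bash
python3 -c "
from h import *
to(.392,-.230,.16)"
```

```text
slide cm [-23.83  43.84   8.56] n50 11.0  dr_z 0
```

jog_arm --motion '[{"fingers": 0, "slide": [-2, 3.6, 0], "dr": [0, 0, 0]}, {"fingers": 0, "slide": [-2, 3.6, 0], "dr": [0, 0, 0]}, {"fingers": 0, "slide": [-2, 3.6, 0], "dr": [0, 0, 0]}, {"fingers": 0, "slide": [-2, 3.6, 0], "dr": [0, 0, 0]}, {"fingers": 0, "slide": [-2, 3.6, 0.6], "dr": [0, 0, 0]}, {"fingers": 0, "slide": [-2, 3.6, 1.2], "dr": [0, 0, 0]}, {"fingers": 0, "slide": [-2, 3.6, 1.2], "dr": [0, 0, 0]}, {"fingers": 0, "slide": [-2, 3.6, 1.2], "dr": [0, 0, 0]}]'

```text
t: 51.15
eef_pos: [0.4312, -0.0671, 0.2037]
tool_rot: [180.0, -0.0, 13.9]
force: [0.4, -0.2, 0.2]
finger_gap: -0.0002
```

jog_arm --motion '[{"fingers": 0, "slide": [-2, 3.6, 1.2], "dr": [0, 0, 0]}, {"fingers": 0, "slide": [-2, 3.7, 1.2], "dr": [0, 0, 0]}, {"fingers": 0, "slide": [-2, 3.7, 1], "dr": [0, 0, 0]}, {"fingers": 0, "slide": [-1.8, 3.4, 1], "dr": [0, 0, 0]}, {"fingers": 0, "slide": [0, 0, 0], "dr": [0, 0, 0]}, {"fingers": 0, "slide": [0, 0, 0], "dr": [0, 0, 0]}, {"fingers": 0, "slide": [0, 0, 0], "dr": [0, 0, 0]}]'

```text
t: 51.85
eef_pos: [0.3912, -0.2231, 0.16]
tool_rot: [-180.0, -0.0, 14.0]
force: [0.3, 0.0, 0.9]
finger_gap: -0.0001
```

```bash
python3 -c "
from h import *
w=snap('wrist','w56'); s=w['s']; print(s['eef_pos'],s['q'],s['finger_gap'],s['force']); to(.392,-.230,.06)
d=snap('top','t56'); crop(d,150,205,50,6,'t56c')
d=snap('scene','s56'); crop(d,250,178,35,8,'s56c')"
```

```text
[ 0.39117438 -0.2231245   0.1599959 ] [ 33.02780595  16.0795739  -10.46577538 119.47223595   4.05677013
  44.75274411 -55.91174335] -0.00012031430799593361 [0.31203649 0.0227848  0.87529977]
slide cm [-0.1   0.7  10.01] n50 3.0  dr_z 0
```

View pics/w56.png

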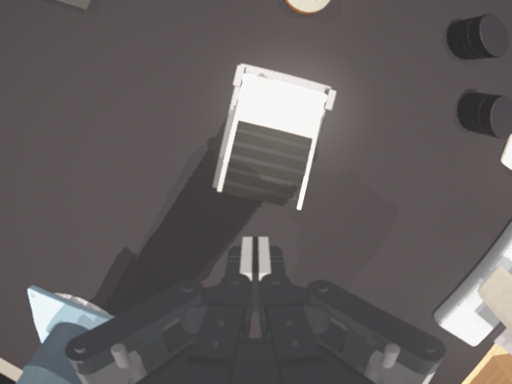

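View pics/t56c.png

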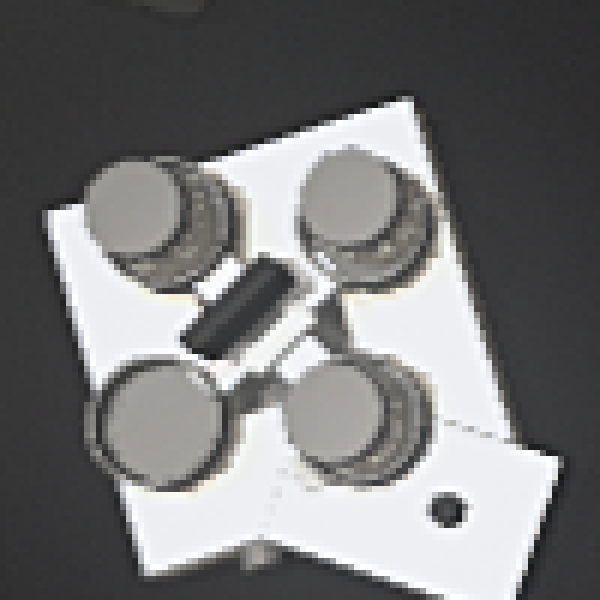

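View pics/s56c.png

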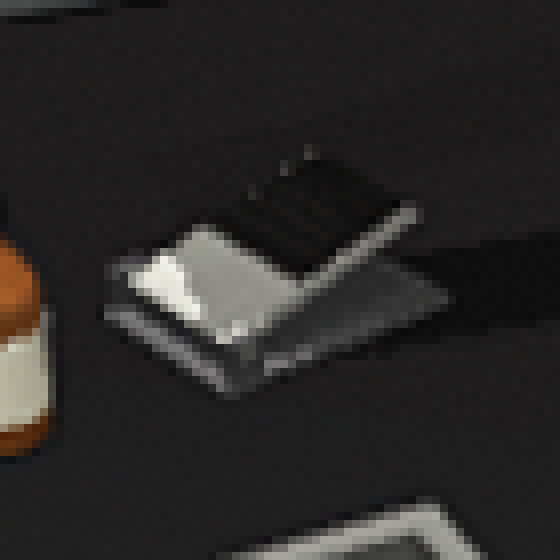

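```bash
python3 -c "
from h import *
w=snap('wrist'); print(wproj(w,[[.392,-.230,.052],[.377,-.23,.056],[.378,-.194,.053],[.378,-.266,.056],[.446,-.194,.037],[.446,-.266,.039]]).round(0).tolist())
d=snap('top'); f=lambda a:np.array(a)/6.-.5+[100,155]
lids=on_plane(d,f([[347,197],[134,205],[338,410]]),.14); c=np.array([.4948,.3335])
for L,a in zip(lids,(314.3,44.3,224.3)):
  q=c+.072*np.array([np.cos(np.radians(a)),np.sin(np.radians(a))]); print(a,L.round(4),(L[:2]-q).round(4),np.hypot(*(L[:2]-q)).round(4))
"
```

```text
[[263.0, 183.0], [259.0, 198.0], [223.0, 188.0], [295.0, 206.0], [240.0, 117.0], [312.0, 136.0]]
314.3 [0.5502 0.2774 0.14  ] [ 0.0051 -0.0046] 0.0069
44.3 [0.5488 0.3827 0.14  ] [ 0.0025 -0.0011] 0.0027
224.3 [0.4446 0.2803 0.14  ] [ 0.0013 -0.003 ] 0.0032
```

jog_arm --motion '[{"fingers": 0, "slide": [-0.1, 0.6, 4], "dr": [0, 0, 0]}, {"fingers": 0, "slide": [0, 0, 3.5], "dr": [0, 0, 0]}, {"fingers": 0, "slide": [0, 0, 2], "dr": [0, 0, 0]}, {"fingers": 0, "slide": [0, 0, 0], "dr": [0, 0, 0]}, {"fingers": 0, "slide": [0, 0, 0], "dr": [0, 0, 0]}]'

```text
t: 52.6
eef_pos: [0.3913, -0.23, 0.0652]
tool_rot: [-180.0, 0.0, 13.9]
force: [0.0, -0.5, 0.3]
finger_gap: 0.0003
```

```bash
python3 -c "
from h import *
s=sense(); print(s['eef_pos'],s['force'])
d=snap('scene','s57'); crop(d,250,170,40,7,'s57c')"
```

```text
[ 0.39125484 -0.23003326  0.06516569] [ 0.02733069 -0.48958643  0.29278583]
```

View pics/s57c.png

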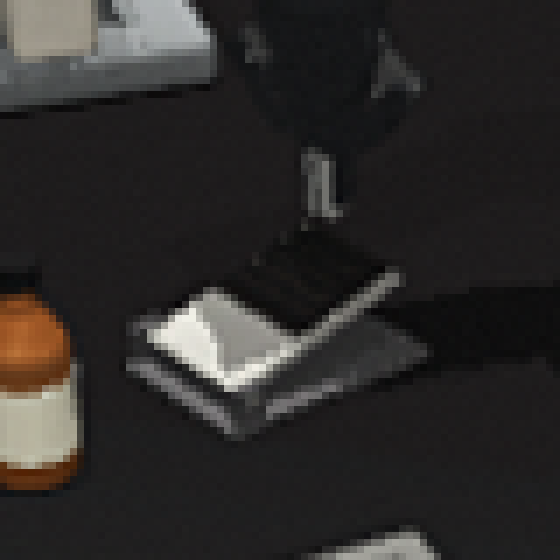

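jog_arm --motion '[{"fingers": 0, "slide": [0, 0, 1.5], "dr": [0, 0, 0]}, {"fingers": 0, "slide": [0, 0, 1], "dr": [0, 0, 0]}, {"fingers": 0, "slide": [0, 0, 0.5], "dr": [0, 0, 0]}, {"fingers": 0, "slide": [0, 0, 0], "dr": [0, 0, 0]}]'

```text
t: 53.05
eef_pos: [0.3911, -0.2304, 0.0349]
tool_rot: [180.0, -0.0, 13.9]
force: [-1.0, 0.3, 2.5]
finger_gap: -0.0001
```

jog_arm --motion '[{"fingers": 0, "slide": [0, 0, 0.5], "dr": [0, 0, 0]}, {"fingers": 0, "slide": [0, 0, 0.5], "dr": [0, 0, 0]}, {"fingers": 0, "slide": [0, 0, 0], "dr": [0, 0, 0]}]'

```text
t: 53.35
eef_pos: [0.3906, -0.2304, 0.0244]
tool_rot: [-180.0, 0.0, 13.9]
force: [-2.2, -0.6, 4.2]
finger_gap: -0.0002
```

jog_arm --motion '[{"fingers": 0, "slide": [0, 0, 0.5], "dr": [0, 0, 0]}, {"fingers": 0, "slide": [0, 0, 0.3], "dr": [0, 0, 0]}, {"fingers": 0, "slide": [0, 0, 0], "dr": [0, 0, 0]}]'

```text
t: 53.65
eef_pos: [0.3901, -0.2304, 0.0165]
tool_rot: [-180.0, 0.1, 13.9]
force: [-3.9, -1.3, 5.7]
finger_gap: 0.0003
```

jog_arm --motion '[{"fingers": 0, "slide": [0, 0, 0.3], "dr": [0, 0, 0]}, {"fingers": 0, "slide": [0, 0, 0], "dr": [0, 0, 0]}]'

```text
t: 53.85
eef_pos: [0.3901, -0.2304, 0.0136]
tool_rot: [-180.0, 0.1, 13.9]
force: [-3.5, -1.5, 5.1]
finger_gap: 0.0001
```

jog_arm --motion '[{"fingers": 0, "slide": [0, 0, 0.2], "dr": [0, 0, 0]}, {"fingers": 0, "slide": [0, 0, 0.1], "dr": [0, 0, 0]}, {"fingers": 0, "slide": [0, 0, 0], "dr": [0, 0, 0]}]'

```text
t: 54.15
eef_pos: [0.39, -0.2305, 0.0118]
tool_rot: [-180.0, 0.1, 13.9]
force: [-8.5, 0.4, 25.3]
finger_gap: 0.0003
```

jog_arm --motion '[{"fingers": 0, "slide": [0, 0, 0.2], "dr": [0, 0, 0]}, {"fingers": 0, "slide": [0, 0, 0], "dr": [0, 0, 0]}]'

```text
t: 54.35
eef_pos: [0.3899, -0.2305, 0.0111]
tool_rot: [180.0, 0.1, 13.9]
force: [-12.3, 4.1, 47.7]
finger_gap: -0.0001
```

jog_arm --motion '[{"fingers": 0, "slide": [0, 0, -0.2], "dr": [0, 0, 0]}, {"fingers": 0, "slide": [0, 0, 0], "dr": [0, 0, 0]}, {"fingers": 0, "slide": [0, 0, 0], "dr": [0, 0, 0]}, {"fingers": 0, "slide": [0, 0, 0], "dr": [0, 0, 0]}]'

```text
t: 54.75
eef_pos: [0.39, -0.2305, 0.0119]
tool_rot: [-180.0, 0.1, 13.9]
force: [-7.5, 1.3, 23.8]
finger_gap: -0.0001
```

```bash
python3 -c "
from h import *
s=sense(); print(s['eef_pos'],s['force'])
d=snap('scene','s58'); crop(d,250,170,40,7,'s58c')"
```

```text
[ 0.38996329 -0.23048913  0.01187687] [-7.54290178  1.2747538  23.78960914]
```

View pics/s58c.png

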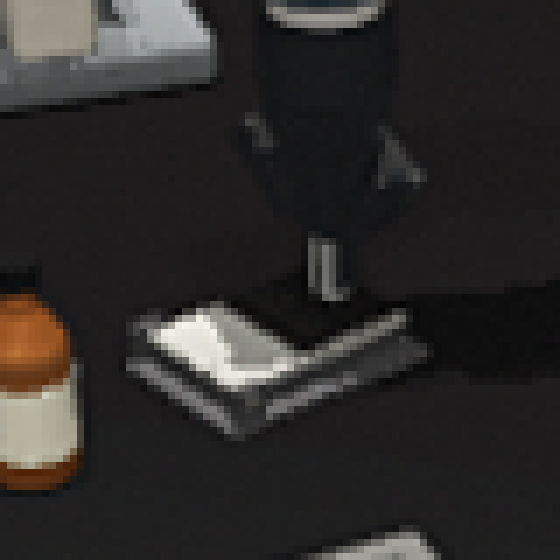

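Pedal flat at its stop. Raising now.

jog_arm --motion '[{"fingers": 0, "slide": [0, 0, -1], "dr": [0, 0, 0]}, {"fingers": 0, "slide": [0, 0, -2], "dr": [0, 0, 0]}, {"fingers": 0, "slide": [0, 0, -4], "dr": [0, 0, 0]}, {"fingers": 0, "slide": [0, 0, -5], "dr": [0, 0, 0]}, {"fingers": 0, "slide": [0, 0, -4], "dr": [0, 0, 0]}, {"fingers": 0, "slide": [0, 0, 0], "dr": [0, 0, 0]}, {"fingers": 0, "slide": [0, 0, 0], "dr": [0, 0, 0]}, {"fingers": 0, "slide": [0, 0, 0], "dr": [0, 0, 0]}]'

```text
t: 55.6
eef_pos: [0.3903, -0.2297, 0.1697]
tool_rot: [-179.9, 0.1, 13.9]
force: [-0.4, 0.5, 0.1]
finger_gap: 0.0002
```

```bash
python3 -c "
from h import *
s=sense(); print(s['t'],s['eef_pos'],s['force'])
d=snap('scene','s59'); crop(d,250,170,40,7,'s59c'); crop(d,345,215,60,5,'s59m')
w=snap('wrist','w59')
d=snap('top','t59'); crop(d,150,205,50,6,'t59m')
f=lambda a:np.array(a)/8.-.5+[290,190]
print(world_pts(d,[f([280,258]),f([215,425])]).round(3))
s0=load('scene0'); print()"
```

```text
55.6 [ 0.39029855 -0.22970075  0.16973563] [-0.44479778  0.53741805  0.07121529]
[[ 0.446 -0.228  0.044]
 [ 0.38  -0.197  0.064]]
```

View pics/s59.png

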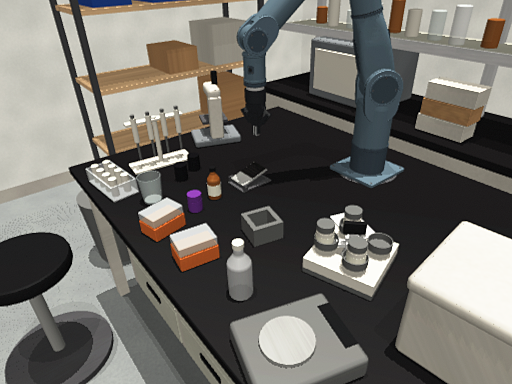

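View pics/t59m.png

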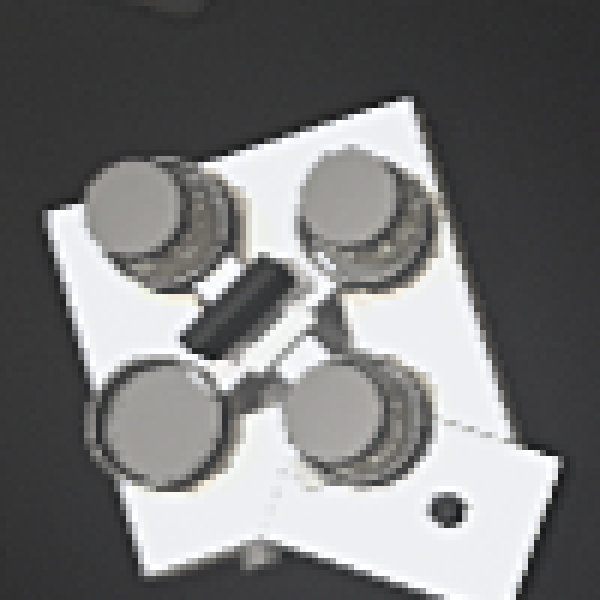

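View pics/t59.png

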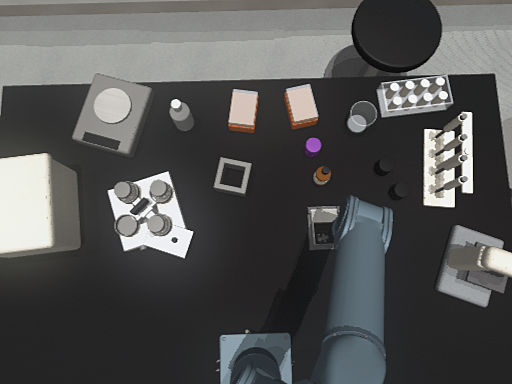

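View pics/s59m.png

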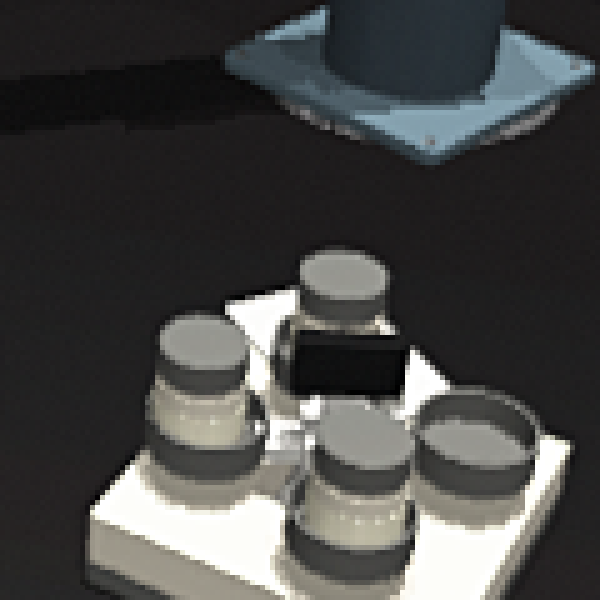

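View pics/s59c.png

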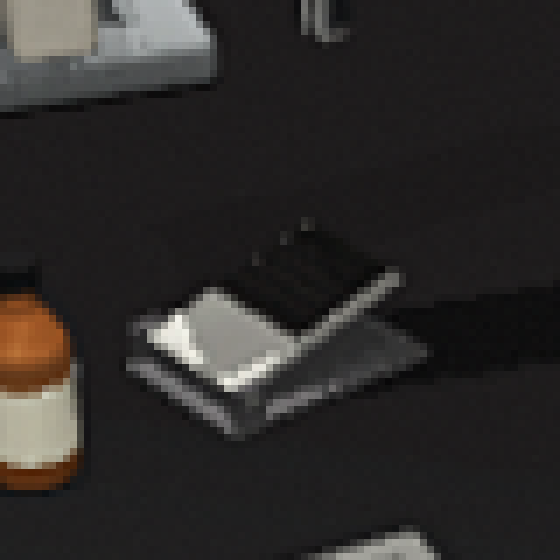

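View pics/w59.png

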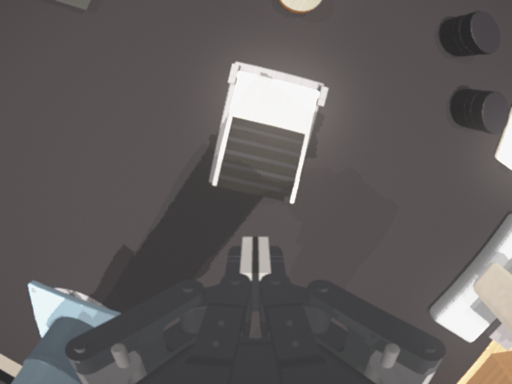

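The pedal is back up exactly as before, all the jars are seated, no white jars are left on the bench, and the arm is clear. Handing in.

```bash
python3 -c "
from h import *
print(ticket.finish_job()); print(sense()['t'])"
```

```text
the job is handed in; nothing more can be done
None
the job is handed in; nothing more can be done
```

I did every step and handed the job in at about 56 s. The hand-in reports no verdict, so the results below are from my own measurements.

- **Cover:** it stands open at about 2.19 rad, measured in the wrist and scene views. My first try closed the fingers just above the knob. They sit about 2 cm behind the reported tool point, so I went lower and the second try worked. As I swung it, the knob slipped forward in the fingers and the force rose to about 35 N.
- **Carrier:** it seated on the spindle against a firm stop. The tool was 8 mm higher there than at the stand, which is the expected height difference, so it is fully home.
- **Jars:** I found three white jars and put each in its own cup. In the scene view all three lids are at 139–141 mm, where seated lids should be. Two jars measure within about 3 mm of their cup centres.
- **The jar that disagreed:** the first jar I placed measured about 7–8 mm outward in its cup in all three views. The cup leaves only 6 mm of play, so I took it to be inside the 9 mm limit and left it.
- **Pedal:** I pressed it to its stop and held it there for over 0.4 s; the force peaked at about 48 N on the fingertips. It then came back up to where it started.
- **Other objects:** I never touched the amber bottle or the black and purple look-alikes, and in the last pictures they stand where they were. The arm was clear of everything at hand-in.

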